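# Unload the mould and lean the bars to cool

## Task

Lift the steel hold-down weight off the mould and put it in the wooden tray. Then press the mould's spring ejector slide fully home to push the cast bars out, then lean every bar - those from the mould and the one lying loose on the bench - side by side against the rack's upright wall: flat face to the wall, standing straight up the wall without slanting sideways, foot down on the base plate and against the stop strip, top end resting on the wall. Let the slide spring back and leave the other things on the bench where they are.

Things in the scene. Friction and masses are not known exactly. Their poses are not given: they have to be found in the camera images.
- bar0: plain cast aluminium bar 180 x 40 x 12 mm, 0.23 kg, the same either end up; starts in a channel of the mould, -y side (it may be absent). Origin at the bar's centre, x along its length, y across its 40 mm width, z through its 12 mm thickness
- bar1: plain cast aluminium bar 180 x 40 x 12 mm, 0.23 kg, the same either end up; starts in a channel of the mould, middle (it may be absent). Origin at the bar's centre, x along its length, y across its 40 mm width, z through its 12 mm thickness
- bar2: plain cast aluminium bar 180 x 40 x 12 mm, 0.23 kg, the same either end up; starts in a channel of the mould, +y side (it may be absent). Origin at the bar's centre, x along its length, y across its 40 mm width, z through its 12 mm thickness
- bar3: plain cast aluminium bar 180 x 40 x 12 mm, 0.23 kg, the same either end up; starts lying flat on the bench just in front of the rack, always present. Origin at the bar's centre, x along its length, y across its 40 mm width, z through its 12 mm thickness
- mould: grey fixed bar mould; origin on the bench, block x -120..+90, y +-112, z 0..32 mm. Three channels along x at y = -75, 0, +75 mm, 43 wide, floor at z 20, open above and at the +x end. A bar fills its channel, top flush, front 0 to 8 mm out of the front face (x 90). A steel bridge (x -90..-45, z 36..44) covers the rear 45 mm: a bar cannot be lifted until pushed forward from under it
- ejector (a joint): spring ejector slide of the mould: 0 at rest, 0.06 m fully pressed, moving along the mould's +x. It pushes all bars in the channels forward at once; they stay there overhanging the front by about 55 mm, free of the bridge, and the slide springs back when let go. About 3 N to start and 10 N at full travel, plus 1 to 2 N for the bars
- ejector_pad (a point): centre of the push face of the ejector's upright steel tab, on a flat strip between the middle and +y channels. Tab 36 mm wide (y), 12 thick; its top is 18 mm above this point, the strip's top 32 mm below it. The face looks to the mould's -x; push it to +x. The point moves with the slide; axes as the mould's
- rack: fixed leaning rack, 420 mm wide (y), origin on the bench: a 5 mm base plate (x -70..+100 mm), a steel stop strip along its front (x -68..-56, top at z 20 mm) and a grey upright wall (front face at x +49, 12 mm thick, top at z 195 mm). x points from the stop to the wall, at yaw 0 away from the robot
- rack_stop (a point): foot of the stop strip's inner face (towards the wall), middle of the rack, on top of the base plate; axes as the rack's
- rack_wall (a point): foot of the wall's front face, middle of the rack, on top of the base plate, 105 mm from rack_stop along x; axes as the rack's. A bar leaning fully between stop and wall stands 32 degrees off upright
- weight: steel hold-down weight, a block 50 x 50 x 40 mm (x, y, z), 0.75 kg, origin at the centre of its underside; starts standing on top of the mould, over the channels between the middle and the -y one
- tray: fixed open wooden tray 130 x 130 mm, 35 mm high, walls and floor 5 mm, on the bench on the mould's -y side; origin at the centre of its underside
- hammer: bystander: hammer, to be left alone
- jar: bystander: round jar, 70 mm diameter, 90 mm tall, to be left alone
- offcut: bystander: upright steel round offcut, 56 mm diameter, 70 mm tall, to be left alone
- brush: bystander: brush lying flat, to be left alone
- cup: bystander: green cup, 80 mm diameter, 90 mm tall, to be left alone
- brick: bystander: brick piece 110 x 60 x 50 mm, to be left alone
There are look-alikes about, which are no part of the job. What is shaped like the bar2 but orange is not meant. What is shaped like the weight but green or purple is not meant.

How it is judged:
By the outcome, as a careful person would: the job done as asked, in the order asked, and still so for the second after the job is handed in, with the robot touching nothing.
Of bar0, bar1, bar2 only 2 to 3 are there at a start; the rules pass over those that are not, and their reading is None.
At some moment in a run one of weight may be knocked a few centimetres aside while the robot is not near it.
Once in a run the grip may slacken for a moment while it holds something.
It also fails if it takes over 210 s, if anything falls off the work surface, if the arm or the gripper's body presses on something with over 40 N, if the wrist force passes 120 N, or if a joint passes its speed limit or range.

## Robot

A 7-joint arm with a two-finger parallel gripper is mounted at the origin on the work surface. World frame = base frame: x ahead of the robot, y to its left, z up, the work surface at z = 0. Lengths are in m, angles in rad, forces in N, time in s.
With the tool pointing down it reaches from about 0.4 to 0.9 m from the base axis. Payload 5.5 kg.
Tool frame: the origin (TCP) lies at the very end of the fingers, on their centre line; the grasp point (between the pads) lies ctrl.tcp_to_grasp behind it (ctrl.tcp_to_grasp is the distance from the TCP to the grasp point, in m); z points along the fingers, y is the direction in which the jaws open and shut (so a half turn about z gives the same grasp; the last joint's range is limited). The gripper opens to 85 mm and grips with 20 to 120 N. Pads are 22 mm wide; open, the fingers measure 114 mm over their backs; the gripper's body (76 mm by 85 mm) begins 54 mm behind the grasp point. The pads swing forward as they close: fully open they stand 13 mm farther back than shut.
Start: joints at [-0.915, 0.501, -0.427, 1.55, 0.221, 1.138, -0.21], TCP at [0.249, 0.601, 0.231] pointing down, gripper open.
Joint ranges: [-2.88, 2.88], [-0.31, 2.03], [-1.54, 1.56], [0.2, 2.42], [-1.41, 4.55], [0.19, 2.02], [-2.57, 2.57]. Speed limits (rad/s): [2.57, 2.57, 3.14, 3.14, 3.14, 3.14, 3.14].

## Interface

Orientations are given as a rotation vector (axis times angle).
In Python, from plant import ctrl, read_camera, spotter gives the robot as it stands.
- The arm moves only by the shell command python3 -m creep 'ROWS' [OPENING] [FORCE]. ROWS is JSON, a list of rows, each an object with "linear": the shift along the tool's x, y, z in cm, a list of three; "angular": the turn, a rotation vector about the tool's x, y, z in units of 6 degrees (1.0 is 6 degrees), a list of three. A call has 1 to 8 rows; each row is the pose to reach, as a shift and turn from the pose commanded when the call began, along the tool's axes at that moment; what a row does not reach only later rows make up. A row lasts 1/12 s, in which the tool goes at most 41.7 mm and 7.16 degrees, less where a joint would pass 70% of its speed; a pose out of reach is approached as far as the arm can. A call with a gripper value outside its range is refused whole. OPENING is the opening, from -1 (shut) to 1 (fully open), set as the call begins (- or left out, the last holds). The fingers move at their own pace and stop on an object; FORCE is the grip in N (left out, the last holds). Time passes only in rows, so rows that repeat a pose let the fingers close. It gives the time, the measured TCP pose, the force and the opening at its end, in the units of the state.
- ctrl.observe(): the state, without advancing time (a new reading comes with each control period).
- read_camera(name): name is "side" or "top"; returns a dict with "pixels" (480x640x3 uint8, blue, green, red), "range_z" (480x640 float32, m along the optical axis (not along the pixel's ray), 0 where there is no reading), "fx", "fy", "cx", "cy" (pixels), "position" and "attitude" of the camera in the world. Camera axes: x right, y up, looking along -z (the intrinsics and any distortion apply to the point x, -y, -z); pixel columns grow to the right and rows downward; lengths in m; the calibration is good to about 2 mm. A picture is of the moment at which its call begins.
- ctrl.sign_off(): hands the job in, once; it reports no verdict.
Trained networks look in a picture, given as the dict that the camera call returned (one of the last four; its "shot" number tells which), for a name from the list of things; names that differ only in an ending like _2 or _b are one class to them, and where a whole thing is asked for, a point or a joint stands for the part that bears it (a point fixed in the world has none). Each returns a list of dicts, best first, with "conf" (0 to 1); they miss things now and then, are a little off and sometimes report something else, mostly with a low value. They report only what shows in the picture. A call takes as long as a camera call. They do not tell look-alikes from the thing itself.
- spotter.spot_in(thing, picture): "at" ([column, row] in pixels, amid what is visible of it).
- spotter.place_of(thing, picture): "at" ([column, row] in pixels: a listed point, or the origin of a listed thing).
The state is a dict: "time_s": time; "joint_positions": joint angles; "joint_vel": joint speeds; "joint_efforts": joint torques, N m; "tcp_pos": TCP position; "eef_rot": TCP orientation; "contact_force": force on the tool from outside, world axes, zero at the start; "moment": the same for the moment, N m; "opening": finger opening in m.
Only numpy, scipy, OpenCV 4.12 (cv2) and the standard library are available. Lean on these libraries where they do the work, as an engineer would, in place of code of your own. Each camera call takes 0.05 s, during which the arm holds its last target.

## Working session

There is one attempt and no reset: what is moved stays moved. The work goes in short steps, Python scripts to look and compute and a shell command to move; the robot and the scene stay as the last step left them, time stands still between calls to the robot, and variables do not carry over. Pictures are saved under pics/ and viewed, and the job is handed in when it is done.

```bash
ls -la; mkdir -p pics; cat > h.py <<'E'
import numpy as np, cv2
from scipy.spatial.transform import Rotation as R
from plant import ctrl, read_camera, spotter
def w2p(c,P):
    A=R.from_rotvec(c['attitude']).as_matrix() if np.size(c['attitude'])==3 else (np.array(c['attitude']) if np.size(c['attitude'])==9 else R.from_quat(c['attitude']).as_matrix())
    return A
def world(c,u,v,z=None,rng=None):
    """pixel->world; with z: intersect plane z; else use depth"""
    A=w2p(c,None); o=np.array(c['position'])
    d=np.array([(u-c['cx'])/c['fx'],-(v-c['cy'])/c['fy'],-1.0])
    dw=A@d
    if z is not None: return o+dw*(z-o[2])/dw[2]
    r=rng if rng is not None else c['range_z'][int(round(v)),int(round(u))]
    return o+dw*r
def proj(c,P):
    A=w2p(c,None); q=A.T@(np.array(P)-np.array(c['position']))
    return np.array([c['cx']+c['fx']*q[0]/-q[2], c['cy']-c['fy']*q[1]/-q[2]])
E
python3 - <<'E'
from h import *
s=ctrl.observe(); print({k:np.round(v,4) for k,v in s.items()}, ctrl.tcp_to_grasp)
for n in('top','side'):
    c=read_camera(n); cv2.imwrite(f'pics/{n}0.png',c['pixels'])
    print(n,{k:v for k,v in c.items() if k not in('pixels','range_z')})
    for t in 'bar0 bar3 mould ejector_pad rack rack_stop rack_wall weight tray hammer jar offcut brush cup brick'.split():
        print(t,[(np.round(d['at']),round(d['conf'],2)) for d in spotter.place_of(t,c)][:5])
E
```

```text
total 12
drwxr-xr-x  3 agent agent 4096 Dec  6 02:29 .
drwxr-xr-x 23 root  root  4096 Dec  6 02:29 ..
drwxr-xr-x  2 agent agent 4096 Dec  6 02:29 pics
{'time_s': np.float64(0.0), 'joint_positions': array([-0.9148,  0.5019, -0.4268,  1.5514,  0.2208,  1.1383, -0.2103]), 'joint_vel': array([-0.0003,  0.0012,  0.0001, -0.0012,  0.0007,  0.0013, -0.0001]), 'joint_efforts': array([ 2.00000e-04, -5.69514e+01, -5.81590e+00, -2.80932e+01,
        1.07000e-02,  1.20000e-02, -0.00000e+00]), 'tcp_pos': array([0.2486, 0.5998, 0.2303]), 'eef_rot': array([-6.1290e-01, -3.0808e+00,  3.0000e-03]), 'contact_force': array([-0.6463,  0.8686, -0.9378]), 'moment': array([ 0.0323, -0.0485, -0.0019]), 'opening': np.float64(0.0853)} 0.0187
top {'fx': 502.43344387309514, 'fy': 502.43344387309514, 'cx': 314.56906980663433, 'cy': 240.92812374312604, 'position': array([0.38804878, 0.02057478, 1.62724494]), 'attitude': array([ 0.06410843, -0.06943247, -1.56081122]), 'shot': 1}
bar0 [(array([358., 242.]), 0.95), (array([291., 241.]), 0.93), (array([231., 328.]), 0.93), (array([380., 246.]), 0.7), (array([427., 33
[... 1448 characters left out ...]
array([380., 284.]), 0.51)]
ejector_pad [(array([355., 259.]), 0.7), (array([283., 204.]), 0.43)]
rack [(array([286., 193.]), 0.56)]
rack_stop [(array([282., 208.]), 0.67)]
rack_wall [(array([289., 182.]), 0.85)]
weight [(array([382., 287.]), 0.81), (array([502., 341.]), 0.8), (array([276., 273.]), 0.62), (array([465., 390.]), 0.55)]
tray [(array([421., 334.]), 0.79)]
hammer [(array([173., 172.]), 0.89), (array([371., 278.]), 0.35)]
jar [(array([402., 206.]), 0.72)]
offcut [(array([206., 159.]), 0.72), (array([421., 335.]), 0.24)]
brush [(array([466., 390.]), 0.84)]
cup [(array([440., 244.]), 0.77)]
brick [(array([477., 297.]), 0.63), (array([283., 205.]), 0.62), (array([371., 276.]), 0.56)]
```

View pics/top0.png

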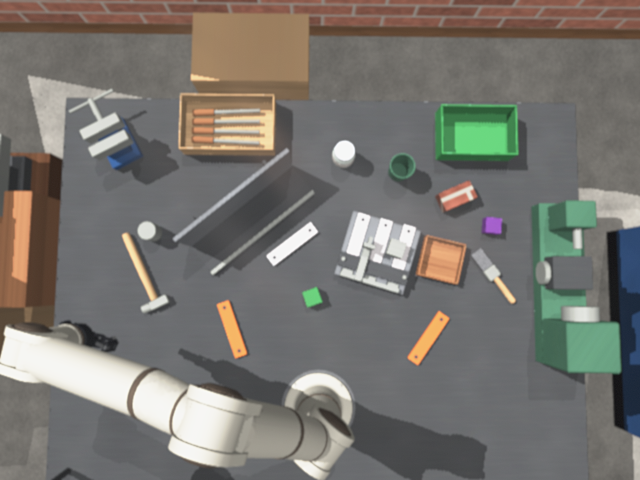

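View pics/side0.png

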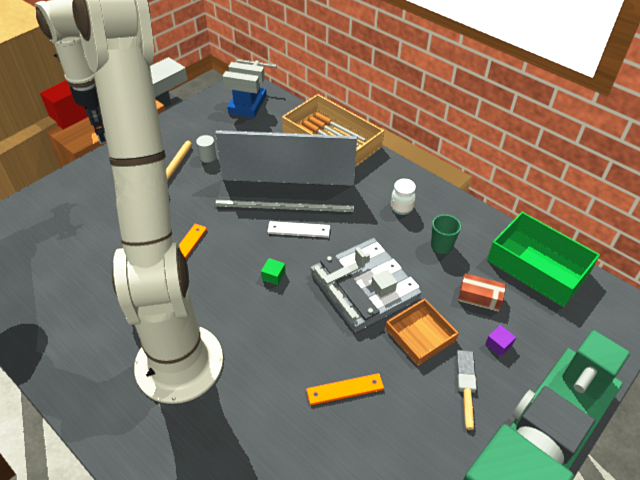

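The top view shows the mould at (378,252), with the grey weight on it at (397,249). The tray is at (442,260), the loose bar at (292,244) and the rack at (245,210). The orange bars at (231,328) and (428,338) are look-alikes, as are the green cube (313,297) and the purple cube (493,226).

```bash
python3 - <<'E'
import cv2
a=cv2.imread('pics/top0.png')[195:305,325:475]; cv2.imwrite('pics/c1.png',cv2.resize(a,None,fx=5,fy=5,interpolation=cv2.INTER_CUBIC))
a=cv2.imread('pics/side0.png')[225:370,300:470]; cv2.imwrite('pics/c2.png',cv2.resize(a,None,fx=4,fy=4,interpolation=cv2.INTER_CUBIC))
E
```

```text
(no output)
```

View pics/c1.png

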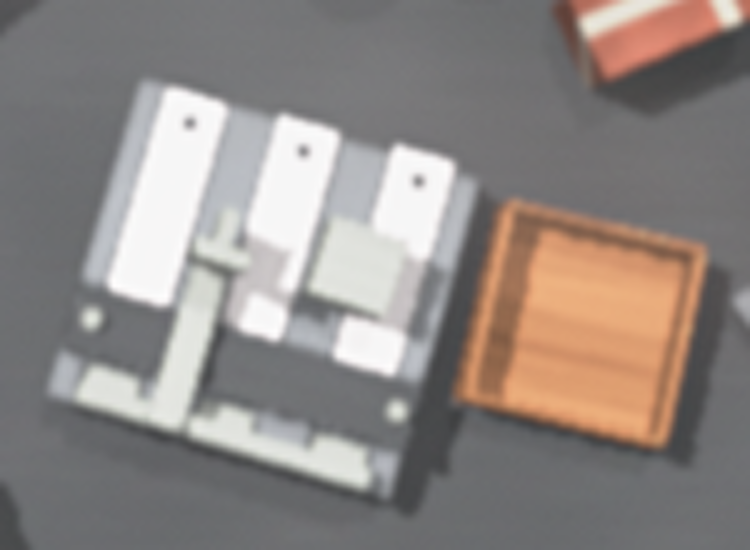

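View pics/c2.png

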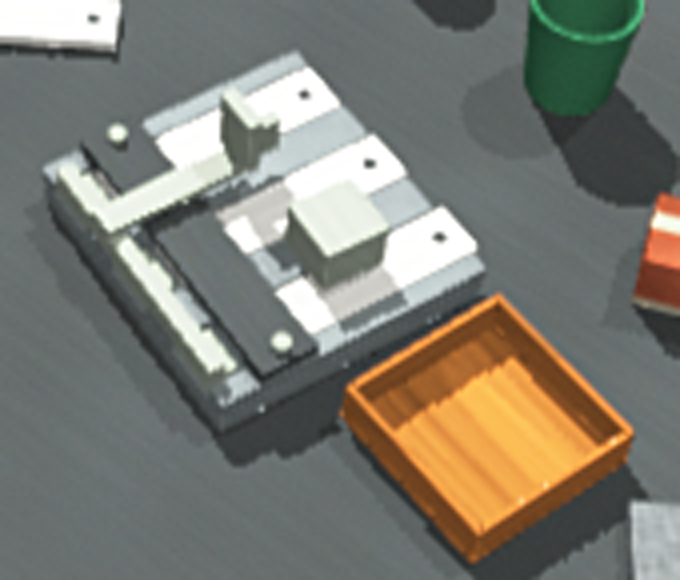

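All three bars are in the mould, and the weight stands between the middle and -y channels. Next I fit the geometry from depth.

```bash
cat >> h.py <<'E'
def cloud(c):
    A=w2p(c,None); o=np.array(c['position']); v,u=np.mgrid[0:480,0:640]; r=c['range_z']
    d=np.stack([(u-c['cx'])/c['fx'],-(v-c['cy'])/c['fy'],-np.ones_like(r)],-1)*r[...,None]
    W=d@A.T+o; W[r<=0]=np.nan
    return W
def rect(P):
    (x,y),(a,b),t=cv2.minAreaRect((P[:,:2]*1000).astype(np.float32))
    if a<b: a,b,t=b,a,t+90
    t=(t+90)%180-90
    return np.round([x,y,a,b,t],1)
def sel(W,cen,rad,z0,z1):
    m=np.isfinite(W[...,2])&(W[...,2]>z0)&(W[...,2]<z1)&(np.hypot(W[...,0]-cen[0],W[...,1]-cen[1])<rad)
    n,l,st,_=cv2.connectedComponentsWithStats(m.astype(np.uint8),connectivity=8)
    k=1+np.argmax(st[1:,4]); return l==k
E
python3 - <<'E'
from h import *
for n in('top','side'):
    c=read_camera(n); W=cloud(c); np.save(n+'W.npy',W)
    print(n)
    for t,(u,v),z in [('weight',(397,249),.072),('mould',(372,230),.032),('tray',(442,260),.01),('bar3',(292,244),.012),('jar',(344,150),.09),('offcut',(150,230),.07),('cup',(401,165),.09),('brick',(458,197),.05),('green',(313,297),.04)]:
        if n=='top': p=W[v,u]; 
        else:
            p=C[t]; q=proj(c,p); print(t,'proj',q.round(), end=' ')
        if n=='top':
            try: C[t]=p
            except NameError: C={t:p}
        print(t,p.round(4))
    def f(name,cen,rad,z0,z1):
        m=sel(W,cen,rad,z0,z1); P=W[m]; print('  FIT',name,rect(P),'z',np.median(P[:,2]).round(4),m.sum())
    f('weight',C['weight'],.06,.06,.09)
    f('mould',C['mould'],.2,.022,.039)
    f('mouldall',C['mould'],.2,.022,.12)
    f('tray',C['tray'],.1,.025,.05)
    f('bar3',C['bar3'],.13,.007,.03)
    f('walltop',world(c,233,195,z=.195) if n=='top' else wt,.3,.185,.22)
    if n=='top': wt=world(c,233,195,z=.195)
    f('wall',wt,.3,.03,.22)
    f('stop',C['bar3']+[.06,.05,0],.25,.012,.03)
E
```

```text
top
weight [ 0.4981 -0.2406  0.0698]
mould [ 0.5612 -0.1677  0.0292]
tray [ 0.4682 -0.3958  0.009 ]
bar3 [0.5154 0.0884 0.0104]
jar [ 0.806  -0.0737  0.0854]
offcut [0.55   0.527  0.0743]
cup [ 0.7809 -0.2671 -0.0013]
brick [ 0.6667 -0.4383  0.0514]
green [0.3468 0.0192 0.0425]
  FIT weight [ 503.1 -237.8   51.3   49.9  -19. ] z 0.0717 268
  FIT mould [ 529.2 -195.3  224.9  146.7   73.5] z 0.0317 2416
  FIT mouldall [ 495.5 -185.3  225.   216.8   73.6] z 0.035 4487
  FIT tray [ 471.2 -388.3  131.9  130.3   76.6] z 0.0338 305
  FIT bar3 [518.5  89.5 178.9  42.1 -51.1] z 0.0122 621
  FIT walltop [644.9 258.3 418.2  15.2 -50.5] z 0.1945 701
  FIT wall [658.6 269.1 419.5  50.9 -50.4] z 0.1443 2295
  FIT stop [558.6 181.7 410.5  20.3 -50.7] z 0.0194 518
side
weight proj [384. 280.] weight [ 0.4981 -0.2406  0.0698]
mould proj [377. 261.] mould [ 0.5612 -0.1677  0.0292]
tray proj [423. 334.] tray [ 0.4682 -0.3958  0.009 ]
bar3 proj [299. 229.] bar3 [0.5154 0.0884 0.0104]
jar proj [405. 186.] jar [ 0.806  -0.0737  0.0854]
offcut proj [208. 141.] offcut [0.55   0.527  0.0743]
cup proj [450. 243.] cup [ 0.7809 -0.2671 -0.0013]
brick proj [482. 288.] brick [ 0.6667 -0.4383  0.0514]
green proj [274. 267.] green [0.3468 0.0192 0.0425]
  FIT weight [ 499.5 -239.3   55.    53.    72.4] z 0.0711 348
  FIT mould [ 504.7 -189.   232.8  196.3   73.7] z 0.0313 2464
  FIT mouldall [ 492.  -185.1  232.6  222.    74.1] z 0.0357 5181
  FIT tray [ 468.6 -389.3  135.3  133.6  -12.6] z 0.0323 572
  FIT bar3 [515.6  86.1 183.9  48.4 -53.2] z 0.0117 602
  FIT walltop [640.4 257.5 416.6  27.1 -50.2] z 0.1925 698
  FIT wall [714.  269.  374.1 370.9 -79.5] z 0.1149 6440
  FIT stop [557.7 181.8 407.9  34.9 -50.8] z 0.0183 585
```

```bash
cat >> h.py <<'E'
import json,os
def log():
    s=ctrl.observe()
    with open('log.jsonl','a') as f: f.write(json.dumps({k:np.array(v).tolist() for k,v in s.items()})+'\n')
    return s
def toolR(yaw_y,zdir=(0,0,-1)):
    """tool y horizontal at yaw (deg), z along zdir"""
    y=np.array([np.cos(np.radians(yaw_y)),np.sin(np.radians(yaw_y)),0]); z=np.array(zdir,float); z/=np.linalg.norm(z)
    y=y-z*(y@z); y/=np.linalg.norm(y); x=np.cross(y,z); return np.stack([x,y,z],1)
def go(p,Rt=None):
    s=log(); R0=R.from_rotvec(s['eef_rot']).as_matrix()
    if Rt is None: Rt=R0
    d=R0.T@(np.array(p)-s['tcp_pos'])*100; w=np.degrees(R.from_matrix(R0.T@Rt).as_rotvec())/6
    n=max(np.linalg.norm(d)/4.17,np.linalg.norm(w)*6/7.16)
    print('t%.2f'%s['time_s'],'tcp',np.round(s['tcp_pos'],4),'open',round(float(s['opening']),4),'F',np.round(s['contact_force'],1),'| lin',np.round(d,2),'ang',np.round(w,3),'rows %.1f'%n)
E
python3 - <<'E'
from h import *
W=np.load('topW.npy')
for z0 in(.062,.066,.069):
    m=sel(W,(.5,-.239),.06,z0,.09); print(rect(W[m]),W[m].mean(0).round(4),m.sum())
W=np.load('sideW.npy')
for z0 in(.062,.066,.069):
    m=sel(W,(.5,-.239),.06,z0,.09); print(rect(W[m]),W[m].mean(0).round(4),m.sum())
go((.42,.25,.30),toolR(72)); go((.502,-.238,.2),toolR(72))
E
```

```text
[ 503.1 -237.8   51.3   49.9  -19. ] [ 0.5027 -0.2375  0.0716] 265
[ 502.9 -237.7   50.8   49.9  -19. ] [ 0.5029 -0.238   0.0721] 247
[ 502.3 -237.7   50.3   49.6  -17.9] [ 0.5028 -0.2379  0.0731] 202
[ 499.6 -238.9   54.1   52.9   72.4] [ 0.4971 -0.2409  0.0709] 337
[ 499.5 -239.3   52.9   52.5  -17.6] [ 0.4982 -0.2402  0.0717] 301
[ 499.3 -239.4   52.6   52.1  -17.6] [ 0.4981 -0.2401  0.0724] 251
t1.70 tcp [0.2488 0.6005 0.2313] open 0.0854 F [ 0.2 -0.1  0.2] | lin [-29.23 -25.83  -6.87] ang [ 0.    -0.    -0.751] rows 9.5
t1.70 tcp [0.2488 0.6005 0.2313] open 0.0854 F [ 0.2 -0.1  0.2] | lin [-55.49 -67.77   3.13] ang [ 0.    -0.    -0.751] rows 21.0
```

```bash
python3 -m creep '[{"linear":[-4,-3,-3],"angular":[0,0,-0.2]},{"linear":[-8,-6,-6.8],"angular":[0,0,-0.4]},{"linear":[-12,-9.5,-6.9],"angular":[0,0,-0.75]},{"linear":[-15,-12,-6.9],"angular":[0,0,-0.75]},{"linear":[-18,-15,-6.9],"angular":[0,0,-0.75]},{"linear":[-21,-18,-6.9],"angular":[0,0,-0.75]},{"linear":[-25,-21,-6.9],"angular":[0,0,-0.75]},{"linear":[-28,-24,-6.9],"angular":[0,0,-0.75]}]' 0.55 80; python3 -c "
from h import *
go((.5008,-.239,.2),toolR(72))"
```

```text
time_s: 2.37
tcp_pos: [0.3943, 0.3166, 0.3004]
eef_rot: [0.491, 3.102, 0.002]
contact_force: [0.8, -0.2, -0.5]
opening: 0.0664
t2.37 tcp [0.3943 0.3166 0.3004] open 0.0664 F [ 0.8 -0.2 -0.5] | lin [-27.29 -49.56  10.01] ang [ 0.011  0.009 -0.   ] rows 13.8
```

```bash
python3 -m creep '[{"linear":[-2,-3.5,0],"angular":[0,0,0]},{"linear":[-4,-7,0],"angular":[0,0,0]},{"linear":[-6,-10.5,0],"angular":[0,0,0]},{"linear":[-8,-14,0],"angular":[0,0,0]},{"linear":[-10,-17.5,0],"angular":[0,0,0]},{"linear":[-12,-21,1],"angular":[0,0,0]},{"linear":[-14,-24.5,2],"angular":[0,0,0]},{"linear":[-16,-28,3],"angular":[0,0,0]}]'; python3 -c "
from h import *
go((.5008,-.239,.2),toolR(72))"
```

```text
time_s: 3.03
tcp_pos: [0.4594, 0.0007, 0.2701]
eef_rot: [0.491, 3.101, 0.0]
contact_force: [1.6, 0.8, -0.6]
opening: 0.0661
t3.03 tcp [0.4594 0.0007 0.2701] open 0.0661 F [ 1.6  0.8 -0.6] | lin [-11.32 -21.53   7.02] ang [0.005 0.017 0.002] rows 6.1
```

```bash
python3 -m creep '[{"linear":[-2,-3.5,1],"angular":[0,0,0]},{"linear":[-4,-7,2],"angular":[0,0,0]},{"linear":[-6,-10.5,3.5],"angular":[0,0,0]},{"linear":[-8,-14,5],"angular":[0,0,0]},{"linear":[-10,-17.5,6],"angular":[0,0,0]},{"linear":[-11.2,-21.5,7],"angular":[0,0,0]},{"linear":[-11.2,-21.5,7],"angular":[0,0,0]},{"linear":[-11.2,-21.5,7],"angular":[0,0,0]}]'; python3 -c "
from h import *
go((.5008,-.239,.12),toolR(72))
c=read_camera('top');W=cloud(c); cv2.imwrite('pics/t1.png',c['pixels'][150:350,250:500])
"
```

```text
time_s: 3.7
tcp_pos: [0.4978, -0.2401, 0.1988]
eef_rot: [-0.501, -3.099, 0.002]
contact_force: [-0.7, 0.0, 0.1]
opening: 0.0664
t3.70 tcp [ 0.4978 -0.2401  0.1988] open 0.0664 F [-0.7  0.   0.1] | lin [-0.27  0.21  7.88] ang [-0.014 -0.016 -0.061] rows 1.9
```

```bash
python3 -m creep '[{"linear":[-0.1,0.1,3.5],"angular":[0,0,0]},{"linear":[-0.2,0.2,7],"angular":[0,0,0]},{"linear":[-0.2,0.2,10],"angular":[0,0,0]},{"linear":[-0.2,0.2,10],"angular":[0,0,0]},{"linear":[-0.2,0.2,10],"angular":[0,0,0]}]'; python3 - <<'E'
from h import *
go((.5008,-.239,.042),toolR(72))
c=read_camera('side'); cv2.imwrite('pics/s1.png',cv2.resize(c['pixels'][200:370,290:490],None,fx=4,fy=4)[:600,:800])
E
```

```text
time_s: 4.17
tcp_pos: [0.5012, -0.2327, 0.0992]
eef_rot: [-0.487, -3.1, -0.003]
contact_force: [0.4, -0.2, 1.0]
opening: 0.0665
t4.17 tcp [ 0.5012 -0.2327  0.0992] open 0.0665 F [ 0.4 -0.2  1. ] | lin [-0.18 -0.62  5.72] ang [ 0.011 -0.033  0.025] rows 1.4
```

View pics/s1.png

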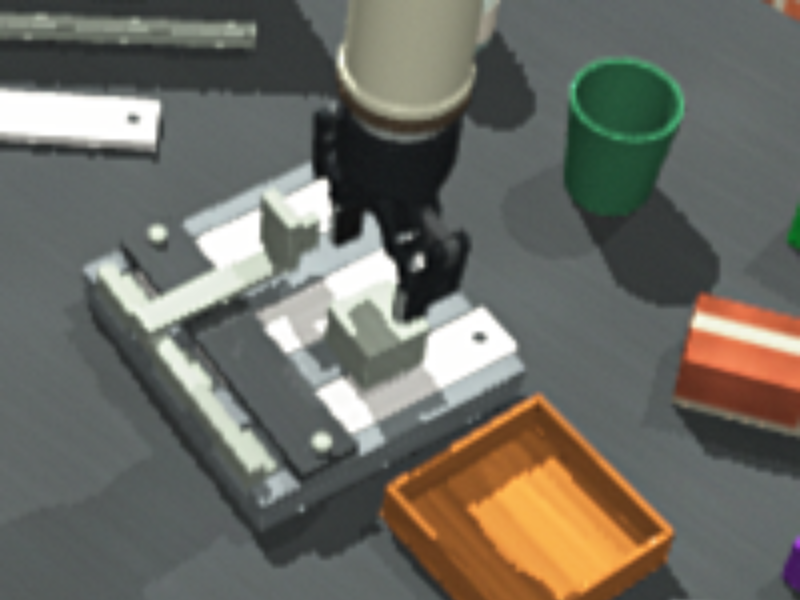

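```bash
for i in 1 2; do python3 -m creep '[{"linear":[0,0,0],"angular":[0,0,0]},{"linear":[0,0,0],"angular":[0,0,0]}]' | head -3; python3 -c "
from h import *
go((.5008,-.239,.042),toolR(72))"; done
```

```text
time_s: 4.38
tcp_pos: [0.5037, -0.2354, 0.1023]
eef_rot: [0.49, 3.099, -0.001]
t4.38 tcp [ 0.5037 -0.2354  0.1023] open 0.0666 F [ 0.6  1.  -0.6] | lin [ 0.19 -0.43  6.03] ang [-0.     0.041  0.006] rows 1.5
time_s: 4.55
tcp_pos: [0.5027, -0.2355, 0.1013]
eef_rot: [0.491, 3.1, -0.001]
t4.55 tcp [ 0.5027 -0.2355  0.1013] open 0.0664 F [0.1 0.4 0.1] | lin [ 0.08 -0.39  5.93] ang [-0.     0.024 -0.001] rows 1.4
```

```bash
python3 -m creep '[{"linear":[0.1,-0.35,2],"angular":[0,0,0]},{"linear":[0.1,-0.35,4],"angular":[0,0,0]},{"linear":[0.1,-0.35,5.9],"angular":[0,0,0]},{"linear":[0.1,-0.35,5.9],"angular":[0,0,0]},{"linear":[0.1,-0.35,5.9],"angular":[0,0,0]}]'; python3 -m creep '[{"linear":[0,0,0],"angular":[0,0,0]},{"linear":[0,0,0],"angular":[0,0,0]},{"linear":[0,0,0],"angular":[0,0,0]},{"linear":[0,0,0],"angular":[0,0,0]},{"linear":[0,0,0],"angular":[0,0,0]},{"linear":[0,0,0],"angular":[0,0,0]}]' -0.4 90;  python3 -c "
from h import *
log();go((.5008,-.239,.15),toolR(72))"
```

```text
time_s: 4.97
tcp_pos: [0.4991, -0.238, 0.0405]
eef_rot: [-0.492, -3.101, -0.001]
contact_force: [0.6, -0.4, 0.4]
opening: 0.0661
time_s: 5.47
tcp_pos: [0.5009, -0.2386, 0.0426]
eef_rot: [0.491, 3.1, -0.001]
contact_force: [-0.8, 0.2, 6.9]
opening: 0.0488
t5.47 tcp [ 0.5009 -0.2386  0.0426] open 0.0488 F [-0.8  0.2  6.9] | lin [ -0.03  -0.04 -10.74] ang [-0.     0.026 -0.001] rows 2.6
```

```bash
python3 -m creep '[{"linear":[0,0,-1],"angular":[0,0,0]},{"linear":[0,0,-3],"angular":[0,0,0]},{"linear":[0,0,-5],"angular":[0,0,0]},{"linear":[0,0,-8],"angular":[0,0,0]},{"linear":[0,0,-8],"angular":[0,0,0]},{"linear":[0,0,-8],"angular":[0,0,0]}]';  python3 - <<'E'
from h import *
go((.470,-.3885,.11),toolR(76.5))
c=read_camera('side'); cv2.imwrite('pics/s2.png',cv2.resize(c['pixels'][200:370,290:490],None,fx=4,fy=4)[:600,:800])
E
```

```text
time_s: 5.97
tcp_pos: [0.5007, -0.2386, 0.1223]
eef_rot: [0.491, 3.1, -0.001]
contact_force: [-0.7, -0.2, -7.4]
opening: 0.0486
t5.97 tcp [ 0.5007 -0.2386  0.1223] open 0.0486 F [-0.7 -0.2 -7.4] | lin [ -1.71 -15.2    1.24] ang [-0.003  0.033 -0.751] rows 3.7
```

View pics/s2.png

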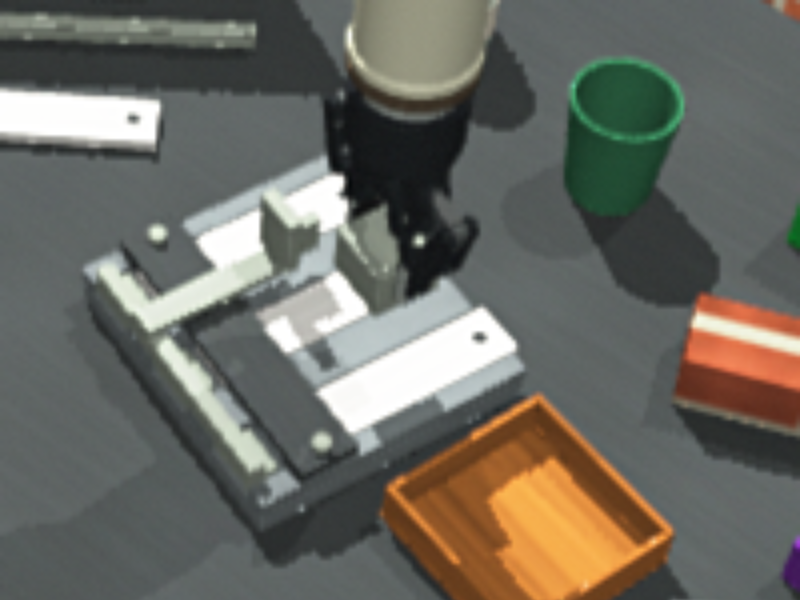

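The weight is gripped and lifted. Now it goes to the tray.

```bash
python3 -m creep '[{"linear":[-0.3,-3,0],"angular":[0,0,-0.2]},{"linear":[-0.7,-6.5,0],"angular":[0,0,-0.4]},{"linear":[-1.1,-10,0],"angular":[0,0,-0.6]},{"linear":[-1.4,-13,0],"angular":[0,0,-0.75]},{"linear":[-1.7,-15.2,0],"angular":[0,0,-0.75]},{"linear":[-1.7,-15.2,0],"angular":[0,0,-0.75]},{"linear":[-1.7,-15.2,0],"angular":[0,0,-0.75]},{"linear":[-1.7,-15.2,0],"angular":[0,0,-0.75]}]';  python3 - <<'E'
from h import *
go((.470,-.3885,.017),toolR(76.5))
c=read_camera('side'); cv2.imwrite('pics/s3.png',cv2.resize(c['pixels'][200:370,290:490],None,fx=4,fy=4)[:600,:800])
E
```

```text
time_s: 6.68
tcp_pos: [0.4676, -0.3862, 0.1184]
eef_rot: [-0.369, -3.116, -0.005]
contact_force: [0.3, 1.4, -7.2]
opening: 0.0489
t6.68 tcp [ 0.4676 -0.3862  0.1184] open 0.0489 F [ 0.3  1.4 -7.2] | lin [-0.33 -0.19 10.14] ang [ 0.025 -0.039 -0.002] rows 2.4
```

View pics/s3.png

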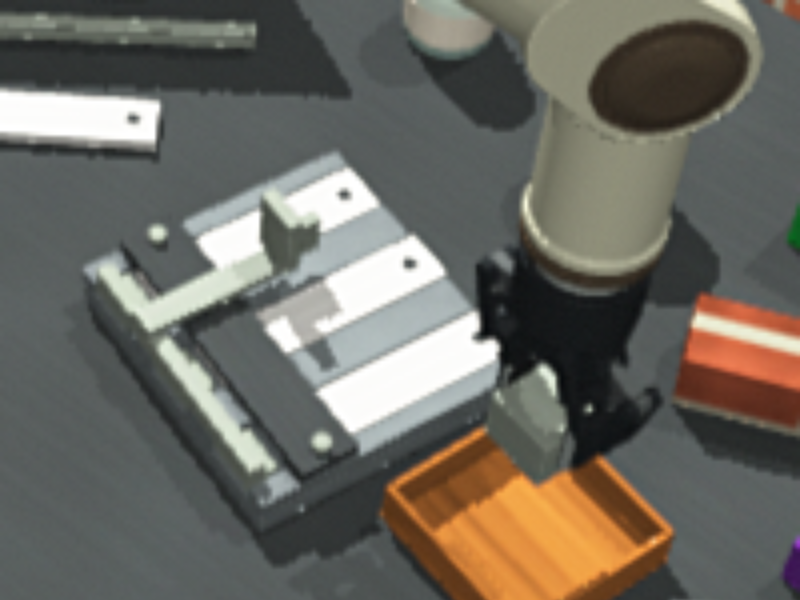

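```bash
python3 -m creep '[{"linear":[0,0,2.5],"angular":[0,0,0]},{"linear":[0,0,5],"angular":[0,0,0]},{"linear":[0,0,7.5],"angular":[0,0,0]},{"linear":[0,0,9],"angular":[0,0,0]},{"linear":[0,0,9.4],"angular":[0,0,0]},{"linear":[0,0,9.4],"angular":[0,0,0]},{"linear":[0,0,9.4],"angular":[0,0,0]}]';  python3 -c "
from h import *
go((.470,-.3885,.016),toolR(76.5))"
```

```text
time_s: 7.32
tcp_pos: [0.4697, -0.3874, 0.0272]
eef_rot: [0.367, 3.12, 0.0]
contact_force: [0.3, -0.5, -8.6]
opening: 0.049
t7.32 tcp [ 0.4697 -0.3874  0.0272] open 0.049 F [ 0.3 -0.5 -8.6] | lin [-0.05 -0.1   1.12] ang [0.002 0.004 0.012] rows 0.3
```

```bash
python3 -m creep '[{"linear":[0,0,0.4],"angular":[0,0,0]},{"linear":[0,0,0.8],"angular":[0,0,0]},{"linear":[0,0,1.0],"angular":[0,0,0]},{"linear":[0,0,1.1],"angular":[0,0,0]},{"linear":[0,0,1.1],"angular":[0,0,0]}]';  python3 -c "
from h import *
go((.470,-.3885,.016),toolR(76.5))"
```

```text
time_s: 7.73
tcp_pos: [0.4688, -0.388, 0.0158]
eef_rot: [-0.37, -3.12, -0.0]
contact_force: [-0.7, 0.2, -7.7]
opening: 0.0487
t7.73 tcp [ 0.4688 -0.388   0.0158] open 0.0487 F [-0.7  0.2 -7.7] | lin [-0.13 -0.03 -0.02] ang [ 0.001 -0.002 -0.002] rows 0.0
```

```bash
python3 -m creep '[{"linear":[0,0,0.1],"angular":[0,0,0]},{"linear":[0,0,0.2],"angular":[0,0,0]},{"linear":[0,0,0.2],"angular":[0,0,0]},{"linear":[0,0,0.2],"angular":[0,0,0]}]' | grep -E "force|pos"; python3 -m creep '[{"linear":[0,0,0],"angular":[0,0,0]},{"linear":[0,0,0],"angular":[0,0,0]},{"linear":[0,0,0],"angular":[0,0,0]},{"linear":[0,0,0],"angular":[0,0,0]}]' 0.5; python3 -m creep '[{"linear":[0,0,-1],"angular":[0,0,0]},{"linear":[0,0,-4],"angular":[0,0,0]},{"linear":[0,0,-8],"angular":[0,0,0]},{"linear":[0,0,-12],"angular":[0,0,0]},{"linear":[0,0,-15],"angular":[0,0,0]},{"linear":[0,0,-15],"angular":[0,0,0]},{"linear":[0,0,-15],"angular":[0,0,0]}]'; python3 - <<'E'
from h import *
log()
c=read_camera('side'); cv2.imwrite('pics/s4.png',cv2.resize(c['pixels'][200:370,290:490],None,fx=4,fy=4)[:600,:800])
E
```

```text
tcp_pos: [0.4689, -0.3881, 0.0156]
contact_force: [-4.7, 4.1, 7.7]
time_s: 8.4
tcp_pos: [0.4697, -0.3886, 0.0144]
eef_rot: [0.369, 3.118, -0.001]
contact_force: [-0.3, 0.1, -0.7]
opening: 0.0641
time_s: 8.98
tcp_pos: [0.4706, -0.3893, 0.1673]
eef_rot: [0.369, 3.114, -0.005]
contact_force: [-0.1, 0.0, -0.8]
opening: 0.064
```

View pics/s4.png

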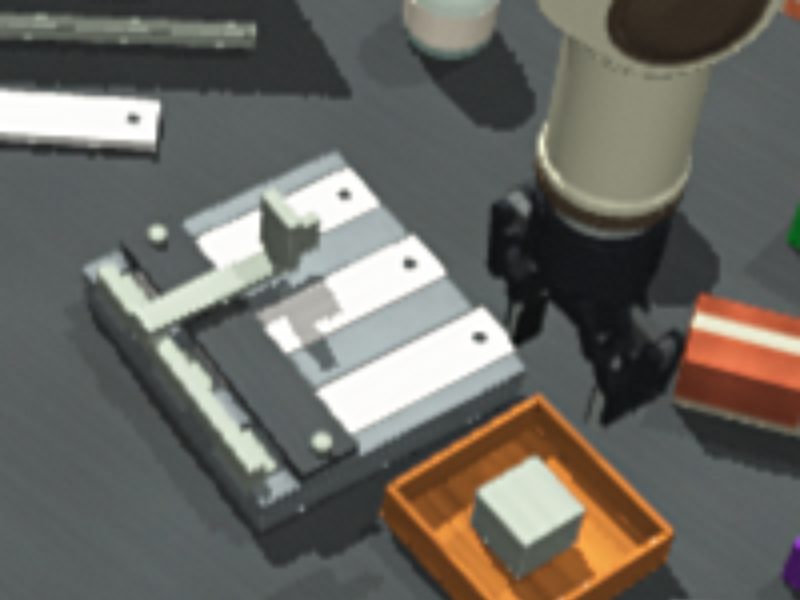

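The weight sits in the tray. Next I measure the ejector tab and try fitting the arm's kinematics from the log.

```bash
python3 - <<'E'
from h import *
from scipy.optimize import least_squares
import itertools
for n in('top','side'):
    c=read_camera(n); W=cloud(c)
    for z0 in(.075,.085,.092):
        m=sel(W,(.505,-.15),.09,z0,.13); print(n,z0,rect(W[m]),W[m].mean(0).round(4),W[m][:,2].max().round(4),m.sum())
    print([(np.round(d['at'],1),round(d['conf'],2),world(c,*d['at'],z=.08).round(4)) for d in spotter.place_of('ejector_pad',c)][:2])
    m=sel(W,(.5,-.19),.2,.022,.039); 
D=[json.loads(l) for l in open('log.jsonl')]
Q=np.array([d['joint_positions'] for d in D]);P=np.array([d['tcp_pos'] for d in D]);Rm=R.from_rotvec([d['eef_rot'] for d in D]).as_matrix()
print(len(Q)); 
best=[]
def fk(p,q,sg):
    T=np.zeros((len(q),3)); A=np.tile(np.eye(3),(len(q),1,1))
    def tr(v): 
        nonlocal T; T=T+A@np.array(v)
    def rot(ax,a):
        nonlocal A; A=A@R.from_euler(ax,a[:,None]).as_matrix().reshape(-1,3,3)
    tr([0,0,p[0]]); rot('z',sg[0]*q[:,0]+p[1]); rot('y',q[:,1]*sg[1]+p[2]); tr([p[3],0,p[4]]); rot('z',sg[2]*q[:,2]); tr([0,0,0]);
    tr([p[5],0,0]); rot('y',sg[3]*q[:,3]+p[6]); tr([p[7],0,p[8]]); rot('z',sg[4]*q[:,4]+p[9]); rot('y',sg[5]*q[:,5]+p[10]); tr([p[11],0,p[12]]); rot('z',sg[6]*q[:,6]+p[13])
    return T,A
res=[]
for sg in itertools.product((1,-1),(1,),(1,-1),(1,-1),(1,-1),(1,-1),(1,-1)):
  for o1 in(0,np.pi/2,np.pi,-np.pi/2):
   for o5 in (0,np.pi):
    def f(p):
        T,A=fk(p,Q,sg); return np.concatenate([((T-P)*5).ravel(),(A-Rm).ravel(),0.02*(p-p0)])
    p0=np.array([.33,o1,0,0,.35,0,0,0,.35,o5,0,0,.25,0.])
    r=least_squares(f,p0,max_nfev=25); res.append((r.cost,sg,r.x.round(3)))
res.sort(key=lambda a:a[0])
for r in res[:6]: print(r[0].round(5),r[1],r[2].tolist())
E
```

```text
top 0.075 [ 518.8 -152.5   36.    35.6  -16. ] [ 0.5123 -0.1497  0.096 ] 0.114 80
top 0.085 [ 507.  -149.2   35.7   11.7   71.8] [ 0.5068 -0.148   0.1038] 0.114 54
top 0.092 [ 507.  -149.2   35.6   11.7   71.8] [ 0.5069 -0.1484  0.1051] 0.114 50
[(array([369.9, 248.3]), 0.67, array([ 0.4988, -0.1552,  0.08  ]))]
side 0.075 [ 508.5 -157.9   40.9   39.   -41.6] [ 0.504  -0.1532  0.094 ] 0.1105 142
side 0.085 [ 504.6 -150.8   40.3   16.3   77.2] [ 0.5019 -0.152   0.0994] 0.1105 102
side 0.092 [ 504.3 -151.3   39.6   16.    72.7] [ 0.5022 -0.1519  0.1023] 0.1105 82
[(array([356.7, 259.8]), 0.75, array([ 0.4944, -0.1482,  0.08  ]))]
15
0.00177 (-1, 1, -1, 1, -1, 1, -1) [0.353, -0.046, -0.007, -0.004, 0.502, 0.013, 0.013, -0.007, 0.458, -0.001, -0.006, -0.003, 0.371, 1.525]
0.00182 (-1, 1, -1, 1, -1, -1, -1) [0.355, -0.046, -0.007, -0.004, 0.502, 0.013, 0.013, -0.007, 0.458, 3.141, 0.006, 0.003, 0.373, -1.616]
0.00223 (-1, 1, -1, 1, -1, 1, -1) [0.353, -0.046, -0.007, -0.004, 0.502, 0.013, 0.013, -0.007, 0.458, -0.001, -0.006, -0.003, 0.371, 1.525]
0.00229 (-1, 1, -1, 1, -1, 1, -1) [0.353, -0.046, -0.007, -0.004, 0.502, 0.013, 0.013, -0.007, 0.458, -0.001, -0.006, -0.003, 0.371, 1.525]
0.00235 (-1, 1, -1, 1, -1, -1, -1) [0.355, -0.046, -0.007, -0.004, 0.502, 0.013, 0.013, -0.007, 0.458, 3.141, 0.006, 0.003, 0.373, -1.616]
0.00427 (-1, 1, -1, 1, -1, 1, -1) [0.353, -0.046, -0.007, -0.003, 0.502, 0.013, 0.013, -0.007, 0.458, -0.001, -0.006, -0.003, 0.371, 1.525]
```

```bash
cat >> h.py <<'E'
MO=np.array([.5066,-.1886,0]); MY=-16.4; ex=np.array([np.cos(np.radians(MY)),np.sin(np.radians(MY)),0]); ey=np.array([-ex[1],ex[0],0]); ez=np.array([0,0,1.])
PAD=np.array([.4999,-.1485,.09])
E
python3 - <<'E'
from h import *
t=PAD-ex*.042; print(t); t[2]=.2; go(t,toolR(73.6)); t[2]=.078; go(t,toolR(73.6))
E
```

```text
[ 0.45960881 -0.13664166  0.09      ]
t9.23 tcp [ 0.468  -0.3872  0.1622] open 0.064 F [0.1 0.5 0.5] | lin [ 6.68 24.18 -3.73] ang [ 0.011 -0.028  0.483] rows 6.1
t9.23 tcp [ 0.468  -0.3872  0.1622] open 0.064 F [0.1 0.5 0.5] | lin [ 6.64 24.16  8.47] ang [ 0.011 -0.028  0.483] rows 6.3
```

```bash
python3 -m creep '[{"linear":[0.8,3,-3],"angular":[0,0,0.1]},{"linear":[1.8,6.5,-3.7],"angular":[0,0,0.2]},{"linear":[2.8,10,-3.7],"angular":[0,0,0.48]},{"linear":[3.8,13.5,-3.7],"angular":[0,0,0.48]},{"linear":[4.8,17,-3.7],"angular":[0,0,0.48]},{"linear":[5.8,20.5,-3.7],"angular":[0,0,0.48]},{"linear":[6.6,24.2,-3.7],"angular":[0,0,0.48]},{"linear":[6.6,24.2,-3.7],"angular":[0,0,0.48]}]' -1 60;  python3 -c "
from h import *
t=PAD-ex*.042;t[2]=.078; go(t,toolR(73.6))"
```

```text
time_s: 9.9
tcp_pos: [0.4608, -0.1287, 0.1996]
eef_rot: [-0.432, -3.108, -0.006]
contact_force: [-0.1, 1.0, 0.4]
opening: -0.0
t9.90 tcp [ 0.4608 -0.1287  0.1996] open -0.0 F [-0.1  1.   0.4] | lin [-0.15 -0.84 12.16] ang [ 0.033 -0.037  0.097] rows 2.9
```

```bash
python3 -m creep '[{"linear":[0,0,3],"angular":[0,0,0]},{"linear":[0,0,6],"angular":[0,0,0]},{"linear":[0,0,9],"angular":[0,0,0]},{"linear":[0,0,11],"angular":[0,0,0]},{"linear":[0,0,12],"angular":[0,0,0]},{"linear":[0,0,12],"angular":[0,0,0]},{"linear":[0,0,12],"angular":[0,0,0]}]';  python3 - <<'E'
from h import *
t=PAD-ex*.042;t[2]=.078; go(t,toolR(73.6))
t=PAD-ex*.013;t[2]=.078; go(t,toolR(73.6))
t=PAD+ex*.049;t[2]=.078; go(t,toolR(73.6))
c=read_camera('side'); cv2.imwrite('pics/s5.png',cv2.resize(c['pixels'][200:370,290:490],None,fx=4,fy=4)[:600,:800])
E
```

```text
time_s: 10.48
tcp_pos: [0.4609, -0.1374, 0.0804]
eef_rot: [-0.448, -3.108, -0.0]
contact_force: [0.6, -0.2, 0.8]
opening: 0.0001
t10.48 tcp [ 0.4609 -0.1374  0.0804] open 0.0001 F [ 0.6 -0.2  0.8] | lin [0.15 0.03 0.24] ang [-0.001 -0.016  0.001] rows 0.1
t10.48 tcp [ 0.4609 -0.1374  0.0804] open 0.0001 F [ 0.6 -0.2  0.8] | lin [-2.75  0.03  0.24] ang [-0.001 -0.016  0.001] rows 0.7
t10.48 tcp [ 0.4609 -0.1374  0.0804] open 0.0001 F [ 0.6 -0.2  0.8] | lin [-8.95  0.03  0.23] ang [-0.001 -0.016  0.001] rows 2.1
```

View pics/s5.png

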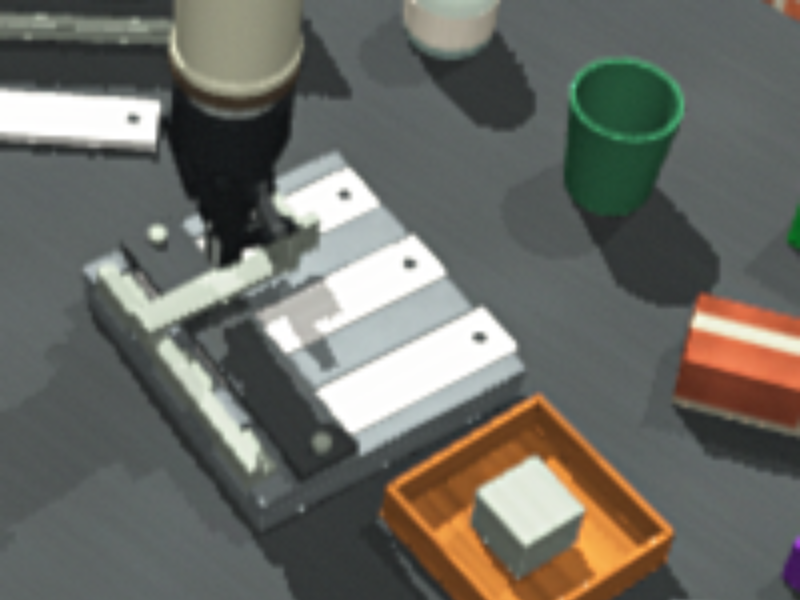

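```bash
python3 -m creep '[{"linear":[-1,0,0],"angular":[0,0,0]},{"linear":[-2,0,0],"angular":[0,0,0]},{"linear":[-3,0,0],"angular":[0,0,0]},{"linear":[-4,0,0],"angular":[0,0,0]},{"linear":[-5,0,0],"angular":[0,0,0]},{"linear":[-6,0,0],"angular":[0,0,0]}]'; python3 -c "
from h import *
go(PAD+ex*.049,toolR(73.6))"; python3 -m creep '[{"linear":[-0.8,0,0],"angular":[0,0,0]},{"linear":[-1.6,0,0],"angular":[0,0,0]},{"linear":[-2.4,0,0],"angular":[0,0,0]},{"linear":[-2.4,0,0],"angular":[0,0,0]}]'; python3 -c "
from h import *
go(PAD+ex*.049,toolR(73.6))"
```

```text
time_s: 11.03
tcp_pos: [0.5166, -0.1536, 0.0805]
eef_rot: [-0.447, -3.103, -0.001]
contact_force: [-10.7, 2.7, 7.5]
opening: -0.0001
t11.03 tcp [ 0.5166 -0.1536  0.0805] open -0.0001 F [-10.7   2.7   7.5] | lin [-3.15  0.02 -0.97] ang [-0.001 -0.065  0.002] rows 0.8
time_s: 11.37
tcp_pos: [0.5401, -0.1606, 0.0802]
eef_rot: [-0.447, -3.103, -0.001]
contact_force: [-7.9, 2.3, 4.7]
opening: 0.0005
t11.37 tcp [ 0.5401 -0.1606  0.0802] open 0.0005 F [-7.9  2.3  4.7] | lin [-0.69  0.02 -0.99] ang [-0.001 -0.06   0.003] rows 0.3
```

```bash
for i in 1 2; do python3 -m creep '[{"linear":[-0.3,0,0],"angular":[0,0,0]},{"linear":[-0.5,0,0],"angular":[0,0,0]},{"linear":[-0.5,0,0],"angular":[0,0,0]}]' | grep -E "pos|force"; done; python3 - <<'E'
from h import *
go(PAD+ex*.049,toolR(73.6))
c=read_camera('side'); cv2.imwrite('pics/s6.png',cv2.resize(c['pixels'][200:370,290:490],None,fx=4,fy=4)[:600,:800])
E
```

```text
tcp_pos: [0.5432, -0.1615, 0.0801]
contact_force: [-12.0, 3.2, 7.0]
tcp_pos: [0.5474, -0.1628, 0.08]
contact_force: [-11.6, 2.7, 7.9]
t11.87 tcp [ 0.5474 -0.1628  0.08  ] open -0.0 F [-11.6   2.7   7.9] | lin [ 0.07  0.03 -1.  ] ang [-0.001 -0.095  0.002] rows 0.2
```

View pics/s6.png

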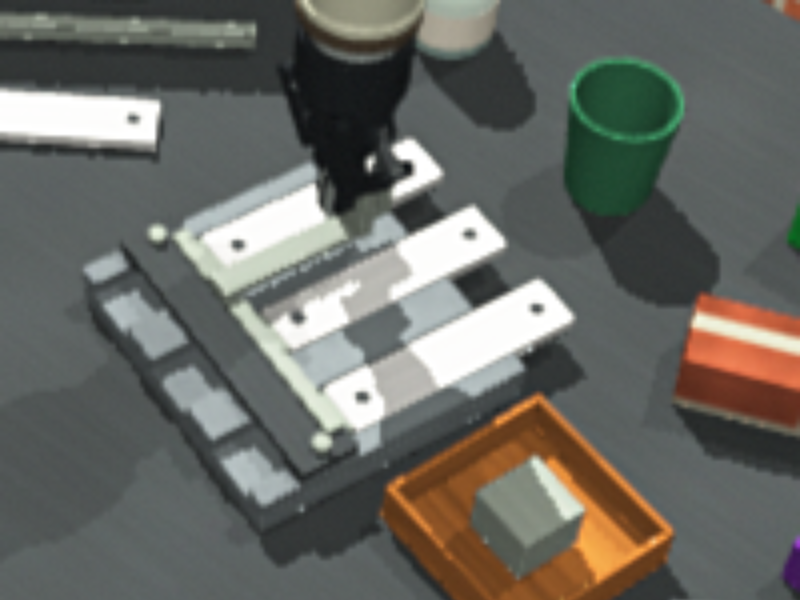

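The bars are pushed out past the bridge. I keep pressing until the end stop shows in the force.

```bash
for i in 1 2 3; do python3 -m creep '[{"linear":[-0.2,0,0],"angular":[0,0,0]},{"linear":[-0.3,0,0],"angular":[0,0,0]},{"linear":[-0.3,0,0],"angular":[0,0,0]}]' | grep -E "pos|force"; done
```

```text
tcp_pos: [0.5474, -0.1627, 0.0797]
contact_force: [-19.5, 5.7, 13.8]
tcp_pos: [0.5474, -0.1628, 0.0792]
contact_force: [-25.8, 8.4, 19.9]
tcp_pos: [0.5474, -0.1627, 0.0788]
contact_force: [-33.7, 9.9, 25.5]
```

The stop is firm at x=0.5474, so the slide is fully home. Now I let it return with the tool.

```bash
python3 -m creep '[{"linear":[1,0,0],"angular":[0,0,0]},{"linear":[2.5,0,0],"angular":[0,0,0]},{"linear":[4,0,0],"angular":[0,0,0]},{"linear":[5.5,0,0],"angular":[0,0,0]},{"linear":[7.5,0,0],"angular":[0,0,0]},{"linear":[9.5,0,0],"angular":[0,0,0]},{"linear":[11,0,0],"angular":[0,0,0]},{"linear":[11,0,0],"angular":[0,0,0]}]'|tail -2;  python3 -m creep '[{"linear":[0,0,-3],"angular":[0,0,0]},{"linear":[0,0,-6],"angular":[0,0,0]},{"linear":[0,0,-10],"angular":[0,0,0]},{"linear":[0,0,-14],"angular":[0,0,0]},{"linear":[0,0,-18],"angular":[0,0,0]},{"linear":[0,0,-20],"angular":[0,0,0]},{"linear":[0,0,-20],"angular":[0,0,0]}]'; python3 - <<'E'
from h import *
log()
for n in('top','side'):
    c=read_camera(n); W=cloud(c); np.save(n+'W.npy',W); np.save(n+'P.npy',c['pixels'])
    cv2.imwrite(f'pics/{n}7.png',cv2.resize(c['pixels'][200:370,250:490] if n=='side' else c['pixels'][180:310,230:430],None,fx=3,fy=3))
E
```

```text
contact_force: [-0.4, 0.8, -0.7]
opening: 0.0002
time_s: 13.92
tcp_pos: [0.4597, -0.1367, 0.2876]
eef_rot: [0.446, 3.097, -0.002]
contact_force: [0.3, -0.3, 0.7]
opening: 0.0005
```

View pics/top7.png

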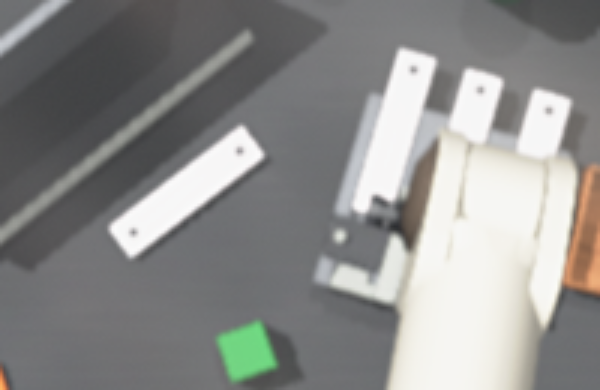

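View pics/side7.png

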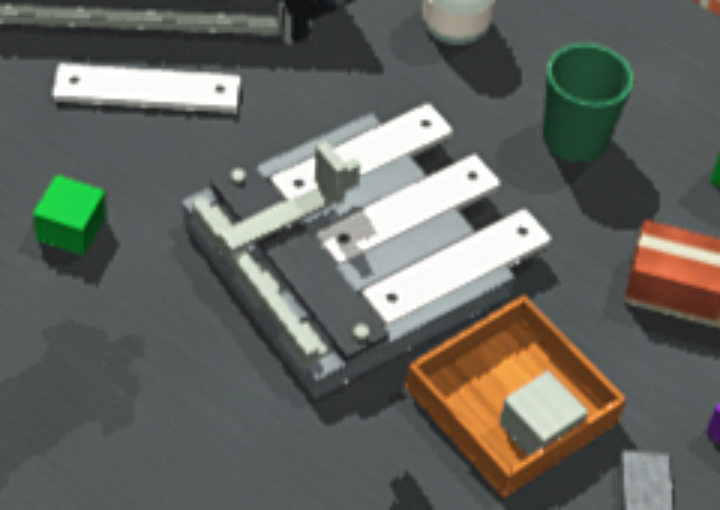

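```bash
python3 - <<'E'
from h import *
# rack
for n in('top','side'):
    W=np.load(n+'W.npy').reshape(-1,3); W=W[np.isfinite(W[:,0])]
    for yaw in(39.5,):
        rx=np.array([np.cos(np.radians(yaw)),np.sin(np.radians(yaw)),0]); ry=np.array([-rx[1],rx[0],0])
        O=np.array([.6045,.222,0]); L=np.stack([(W-O)@rx,(W-O)@ry,W[:,2]],1)
        m=(abs(L[:,0]-.05)<.03)&(abs(L[:,1])<.19)&(L[:,2]>.04)&(L[:,2]<.175)
        P=L[m]; A=np.c_[P[:,1],P[:,2],np.ones(len(P))]
        for it in range(3):
            k,*_=np.linalg.lstsq(A,P[:,0],rcond=None); r=P[:,0]-A@k; g=abs(r)<max(.002,2*r.std()); P,A=P[g],A[g]
        print(n,'wall face x=%.4f slope(y)=%.2fdeg slope z=%.3f n=%d res %.4f'%(k[2]+k[1]*.1,np.degrees(k[0]),k[1],len(P),r.std()))
        m=(abs(L[:,0]-.055)<.03)&(abs(L[:,1])<.25)&(L[:,2]>.190)&(L[:,2]<.22)
        print(' walltop',rect(L[m]))
        for z0 in (.014,.017,.019):
            m=(abs(L[:,0]+.062)<.025)&(abs(L[:,1])<.25)&(L[:,2]>z0)&(L[:,2]<.03); print(' stop',rect(L[m]),m.sum())
        m=(abs(L[:,0])<.03)&(abs(L[:,1])<.2)&(L[:,2]<.03); print(' base z',np.median(L[m][:,2]))
# mould bars
    Wf=np.load(n+'W.npy'); px=np.load(n+'P.npy').astype(int)
    white=(px.min(-1)>195)
    cand=[]
    for nm,yy in(('bar0',-.075),('bar1',0),('bar2',.075)):
        c=MO+ex*.1+ey*yy
        Lm=(Wf-MO)
        lx=Lm@ex; ly=Lm@ey
        m=white&(lx>.098)&(lx<.17)&(abs(ly-yy)<.035)&(Wf[...,2]>.022)&(Wf[...,2]<.045)
        Lp=np.stack([lx[m],ly[m],Wf[m][:,2]],1); print(n,nm,'front x range',np.percentile(Lp[:,0],[0,99.5]).round(4),'y',np.percentile(Lp[:,1],[1,50,99]).round(4),'z',np.median(Lp[:,2]).round(4),m.sum())
    m=sel(Wf,(.517,.088),.13,.007,.03); print('bar3',rect(Wf[m]))
    m2=white&m; print('bar3w',rect(Wf[m2]))
E
```

```text
top wall face x=0.0486 slope(y)=-0.08deg slope z=-0.001 n=1215 res 0.0007
 walltop [ 53.6   2.7 418.8  15.3 -89.9]
 stop [-54.1   2.2 417.6  32.6  89.8] 498
 stop [-63.    2.1 417.4  13.1 -90. ] 401
 stop [-62.9   2.1 417.4  12.9 -89.9] 306
 base z 0.00512930791907662
top bar0 front x range [0.0982 0.145 ] y [-0.0944 -0.0737 -0.0547] z 0.0314 177
top bar1 front x range [0.0987 0.1446] y [-0.0187  0.0009  0.0203] z 0.0321 178
top bar2 front x range [0.0981 0.1451] y [0.0557 0.0754 0.0948] z 0.0325 174
bar3 [519.6  87.8 182.3  46.7 -52.1]
bar3w [518.7  89.  179.3  40.4 -52. ]
side wall face x=0.0466 slope(y)=-0.17deg slope z=-0.000 n=3212 res 0.0029
 walltop [ 48.1  38.  347.9  27.5 -89.8]
 stop [-64.1  21.  385.2  30.5 -89.4] 502
 stop [-68.8  20.6 384.2  21.9 -89.7] 374
 stop [-69.7  18.4 379.8  20.6 -89.8] 245
 base z 0.004533658567043242
side bar0 front x range [0.0984 0.1428] y [-0.0948 -0.0773 -0.0552] z 0.0313 171
side bar1 front x range [0.0981 0.142 ] y [-0.0203 -0.0014  0.0197] z 0.0318 161
side bar2 front x range [0.0983 0.1427] y [0.0547 0.0735 0.0928] z 0.031 148
bar3 [514.4  87.4 182.4  47.7 -52.5]
bar3w [514.3  88.2 177.6  46.8 -52.5]
```

```bash
cat >> h.py <<'E'
RO=np.array([.602,.2229,0]); RYAW=39.5
rx=np.array([np.cos(np.radians(RYAW)),np.sin(np.radians(RYAW)),0]); ry=np.array([-rx[1],rx[0],0])
from scipy.optimize import least_squares
SG=(-1,1,-1,1,-1,1,-1)
LO=np.array([-2.88,-.31,-1.54,.2,-1.41,.19,-2.57]);HI=np.array([2.88,2.03,1.56,2.42,4.55,2.02,2.57])
def fk(p,q):
    q=np.atleast_2d(q); n=len(q); T=np.zeros((n,3)); A=np.tile(np.eye(3),(n,1,1))
    E=lambda ax,a: R.from_euler(ax,a).as_matrix()
    st=[('t',(0,0,p[0])),('z',-q[:,0]+p[1]),('y',q[:,1]+p[2]),('t',(p[3],0,p[4])),('z',-q[:,2]+p[14]),('t',(p[5],0,0)),('y',q[:,3]+p[6]),('t',(p[7],0,p[8])),('z',-q[:,4]+p[9]),('y',q[:,5]+p[10]),('t',(p[11],0,p[12])),('z',-q[:,6]+p[13])]
    for k,v in st:
        if k=='t': T=T+A@np.array(v)
        else: A=A@E(k,v)
    return T,A
def fit():
    D=[json.loads(l) for l in open('log.jsonl')]
    Q=np.array([d['joint_positions'] for d in D]);P=np.array([d['tcp_pos'] for d in D]);Rm=R.from_rotvec([d['eef_rot'] for d in D]).as_matrix()
    p0=np.array([.355,0,0,0,.5,0,0,0,.46,0,0,0,.37,np.pi/2,0])
    def f(p):
        T,A=fk(p,Q); return np.concatenate([((T-P)*5).ravel(),(A-Rm).ravel(),0.05*(p-p0)])
    r=least_squares(f,p0); T,A=fk(r.x,Q); return r.x, np.linalg.norm(T-P,axis=1).max()
def ik(p,pos,Rt,q0s):
    best=None
    for q0 in q0s:
        def f(q):
            T,A=fk(p,q); return np.concatenate([(T[0]-pos)*10,(A[0]-Rt).ravel(), 1e-3*(q-q0)])
        r=least_squares(f,np.clip(q0,LO+.01,HI-.01),bounds=(LO,HI)); T,A=fk(p,r.x)
        e=np.linalg.norm(T[0]-pos)+.1*np.linalg.norm(A[0]-Rt)
        mar=np.minimum(r.x-LO,HI-r.x).min()
        if e<2e-3 and (best is None or mar>best[1]): best=(r.x,mar)
    return best
# bar pose in rack when leaning, foot at stop
LEAN=np.radians(32)
def leanpt(sy,s,lift=0,off=0,lean=LEAN):
    """world pt on bar mid-plane at distance s from foot end along the bar; u up-axis, nrm toward wall"""
    u=rx*np.sin(lean)+ez*np.cos(lean); nr=rx*np.cos(lean)-ez*np.sin(lean)
    foot=RO+rx*(-.056+off)+ry*sy+ez*(.005+lift)  # stop inner face foot
    # front-bottom corner touches the stop plane, wall-side corner touches base
    corner=foot+ez*.012*np.sin(lean)
    return corner+nr*.006+u*s,u,nr
E
python3 - <<'E'
from h import *
p,e=fit(); print(p.round(3).tolist(),e.round(4))
q=ctrl.observe()['joint_positions']
rng=np.random.default_rng(0)
q0s=[q]+[rng.uniform(LO,HI) for _ in range(25)]
for th in(0,15,25,35):
    t=np.radians(th)
    for b,yy in(('b0',-.075),('b2',.075)):
        z=-ez*np.cos(t)-ex*np.sin(t); g=MO+ex*.118+ey*yy+ez*.026+z*.012
        for sgn in(1,-1):
            Rt=toolR(90+MY if sgn>0 else MY-90,z); r=ik(p,g,Rt,q0s); print('grasp',th,b,sgn,None if r is None else (r[0].round(2).tolist(),round(r[1],2)))
    for sy in(-.12,.12):
        pt,u,nr=leanpt(sy,.153); z=nr*np.cos(t)-u*np.sin(t); g=pt+z*.012
        for sgn in(1,-1):
            Rt=toolR(RYAW+90*sgn,z); r=ik(p,g,Rt,q0s); print('place',th,sy,sgn,g.round(3),None if r is None else (r[0].round(2).tolist(),round(r[1],2)))
E
```

```text
[0.313, -0.041, -0.009, -0.003, 0.504, 0.009, -0.001, 0.001, 0.465, 0.002, 0.01, -0.002, 0.33, 1.521, -0.007] 0.0054
grasp 0 b0 1 ([0.84, 0.85, -0.63, 1.64, 0.61, 0.85, 1.25], np.float64(0.66))
grasp 0 b0 -1 ([-0.05, 0.87, 0.68, 1.64, -0.66, 0.88, -0.97], np.float64(0.69))
grasp 0 b2 1 ([0.67, 0.87, -0.71, 1.66, 0.69, 0.87, 0.96], np.float64(0.68))
grasp 0 b2 -1 ([-0.29, 0.86, 0.68, 1.66, -0.67, 0.87, -1.19], np.float64(0.68))
place 0 -0.12 1 [0.709 0.156 0.132] ([-0.08, 0.61, 0.09, 2.08, 4.19, 0.75, -2.12], np.float64(0.34))
place 0 -0.12 -1 [0.709 0.156 0.132] ([0.25, 0.63, -0.31, 2.08, 4.16, 0.57, 1.19], np.float64(0.34))
place 0 0.12 1 [0.557 0.341 0.132] ([-0.54, 0.51, 0.05, 2.35, 3.47, 0.73, -1.76], np.float64(0.07))
place 0 0.12 -1 [0.557 0.341 0.132] ([-0.26, 0.52, -0.26, 2.35, 3.36, 0.69, 1.59], np.float64(0.07))
grasp 15 b0 1 ([0.44, 0.88, -0.08, 1.4, 0.1, 1.13, 1.61], np.float64(0.89))
grasp 15 b0 -1 ([0.4, 0.88, -0.01, 1.4, 0.05, 1.12, -1.5], np.float64(0.9))
grasp 15 b2 1 ([0.18, 0.87, 0.01, 1.42, -0.03, 1.11, 1.49], np.float64(0.91))
grasp 15 b2 -1 ([0.03, 0.89, 0.25, 1
[... 1183 characters left out ...]
([0.31, 1.11, 0.13, 1.03, -0.03, 1.61, 1.7], np.float64(0.41))
grasp 35 b0 -1 ([0.37, 1.11, 0.02, 1.03, 0.06, 1.61, -1.49], np.float64(0.41))
grasp 35 b2 1 ([0.2, 1.1, -0.01, 1.06, -0.02, 1.6, 1.48], np.float64(0.42))
grasp 35 b2 -1 ([0.21, 1.1, -0.03, 1.06, -0.0, 1.6, -1.67], np.float64(0.42))
place 35 -0.12 1 [0.705 0.152 0.127] ([0.49, 0.74, -0.92, 1.77, 0.66, 0.58, 1.58], np.float64(0.39))
place 35 -0.12 -1 [0.705 0.152 0.127] ([-0.5, 0.59, 0.44, 1.77, -0.81, 0.64, -0.43], np.float64(0.45))
place 35 0.12 1 [0.553 0.338 0.127] ([0.25, 0.66, -1.05, 1.99, 1.04, 0.57, 0.84], np.float64(0.38))
place 35 0.12 -1 [0.553 0.338 0.127] ([0.2, 0.62, -0.97, 1.99, 0.95, 0.52, -2.24], np.float64(0.33))
```

```bash
cat >> h.py <<'E'
TH=np.radians(35); GD=.012; GX=.118
def graspm(yy,back=0,up=0,gx=GX,th=TH):
    z=-ez*np.cos(th)-ex*np.sin(th); return MO+ex*gx+ey*yy+ez*(.026+up)+z*(GD-back), toolR(90+MY,z)
def place(sy,lean=32,lift=0,off=0,s=.153,th=TH,gd=GD):
    l=np.radians(lean); pt,u,nr=leanpt(sy,s,lift,off,l); z=nr*np.cos(th)-u*np.sin(th); return pt+z*gd, toolR(RYAW+90,z)
E
python3 - <<'E'
from h import *
p,R_=graspm(.075,.12); print(p); go(p,R_)
for n,z in(('cup',0),('jar',0),('brick',0)):
    c=read_camera('side'); print(n,[(world(c,*d['at'],z=z).round(3),round(d['conf'],2)) for d in spotter.place_of(n,c)][:1])
E
```

```text
[ 0.70040057 -0.16745774  0.11446842]
t14.02 tcp [ 0.4566 -0.1358  0.2825] open 0.0001 F [-0.7  1.6 -0.3] | lin [-24.21   3.84  16.91] ang [2.000e-03 5.874e+00 3.000e-03] rows 7.1
cup [(array([ 0.766, -0.244,  0.   ]), 0.9)]
jar [(array([ 0.801, -0.083,  0.   ]), 0.64)]
brick [(array([ 0.662, -0.439, -0.   ]), 0.79)]
```

```bash
python3 -m creep '[{"linear":[-3,0.5,0],"angular":[0,1,0]},{"linear":[-6,1,0],"angular":[0,2,0]},{"linear":[-9,1.5,0],"angular":[0,3,0]},{"linear":[-12.5,2,0],"angular":[0,4,0]},{"linear":[-16,2.6,1],"angular":[0,5,0]},{"linear":[-20,3.2,3],"angular":[0,5.87,0]},{"linear":[-24.2,3.8,5],"angular":[0,5.87,0]},{"linear":[-24.2,3.8,7],"angular":[0,5.87,0]}]' 0.36 60;  python3 -c "
from h import *
go(*graspm(.075,.12));go(*graspm(.075,.04)); go(*graspm(.075,0))"
```

```text
time_s: 14.98
tcp_pos: [0.6948, -0.166, 0.2031]
eef_rot: [-0.362, -2.518, -0.113]
contact_force: [1.2, -0.2, -0.4]
opening: 0.0583
t14.98 tcp [ 0.6948 -0.166   0.2031] open 0.0583 F [ 1.2 -0.2 -0.4] | lin [-5.49  0.01  6.99] ang [0.005 0.093 0.007] rows 2.1
t14.98 tcp [ 0.6948 -0.166   0.2031] open 0.0583 F [ 1.2 -0.2 -0.4] | lin [-5.41  0.   14.99] ang [0.005 0.093 0.007] rows 3.8
t14.98 tcp [ 0.6948 -0.166   0.2031] open 0.0583 F [ 1.2 -0.2 -0.4] | lin [-5.37 -0.   18.99] ang [0.005 0.093 0.007] rows 4.7
```

```bash
python3 -m creep '[{"linear":[-2,0,3],"angular":[0,0.05,0]},{"linear":[-4,0,6],"angular":[0,0.1,0]},{"linear":[-5.4,0,9],"angular":[0,0.1,0]},{"linear":[-5.4,0,12],"angular":[0,0.1,0]},{"linear":[-5.4,0,15],"angular":[0,0.1,0]},{"linear":[-5.4,0,15],"angular":[0,0.1,0]},{"linear":[-5.4,0,15],"angular":[0,0.1,0]}]';  python3 - <<'E'
from h import *
go(*graspm(.075,.04)); go(*graspm(.075,0))
c=read_camera('side'); cv2.imwrite('pics/s8.png',cv2.resize(c['pixels'][180:340,300:500],None,fx=4,fy=4)[:600,:800])
E
```

```text
time_s: 15.57
tcp_pos: [0.6491, -0.1531, 0.0514]
eef_rot: [-0.36, -2.497, -0.116]
contact_force: [1.0, -0.4, 0.8]
opening: 0.0577
t15.57 tcp [ 0.6491 -0.1531  0.0514] open 0.0577 F [ 1.  -0.4  0.8] | lin [-0.74  0.07 -0.24] ang [ 0.001 -0.114  0.001] rows 0.2
t15.57 tcp [ 0.6491 -0.1531  0.0514] open 0.0577 F [ 1.  -0.4  0.8] | lin [-0.79  0.07  3.76] ang [ 0.001 -0.114  0.001] rows 0.9
```

View pics/s8.png

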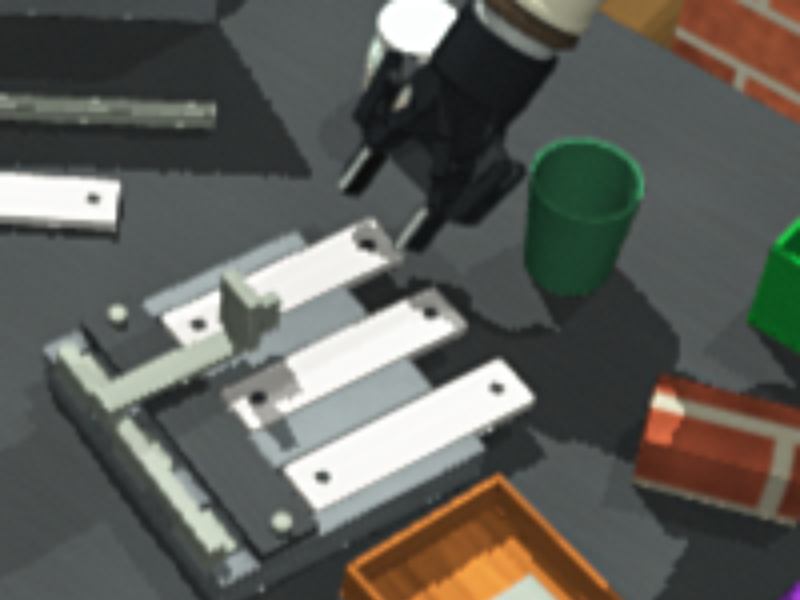

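```bash
python3 -m creep '[{"linear":[-0.7,0.05,1],"angular":[0,-0.1,0]},{"linear":[-0.7,0.05,2],"angular":[0,-0.1,0]},{"linear":[-0.7,0.05,3],"angular":[0,-0.1,0]},{"linear":[-0.7,0.05,3.7],"angular":[0,-0.1,0]},{"linear":[-0.7,0.05,3.7],"angular":[0,-0.1,0]},{"linear":[-0.7,0.05,3.7],"angular":[0,-0.1,0]}]'; python3 -c "
from h import *
go(*graspm(.075,0))"
python3 -m creep '[{"linear":[0,0,0],"angular":[0,0,0]},{"linear":[0,0,0],"angular":[0,0,0]},{"linear":[0,0,0],"angular":[0,0,0]},{"linear":[0,0,0],"angular":[0,0,0]},{"linear":[0,0,0],"angular":[0,0,0]},{"linear":[0,0,0],"angular":[0,0,0]}]' -0.5 110;python3 -c "
from h import *
go(*graspm(.075,0));go(*graspm(.075,0,.12))"
```

```text
time_s: 16.12
tcp_pos: [0.6369, -0.149, 0.0201]
eef_rot: [-0.362, -2.514, -0.114]
contact_force: [-0.6, 0.0, 0.1]
opening: 0.0578
t16.12 tcp [ 0.6369 -0.149   0.0201] open 0.0578 F [-0.6  0.   0.1] | lin [-0.    0.02  0.48] ang [0.003 0.053 0.003] rows 0.1
time_s: 16.62
tcp_pos: [0.6375, -0.1492, 0.0208]
eef_rot: [-0.362, -2.516, -0.113]
contact_force: [3.2, -1.1, 5.3]
opening: 0.0371
t16.62 tcp [ 0.6375 -0.1492  0.0208] open 0.0371 F [ 3.2 -1.1  5.3] | lin [0.02 0.02 0.57] ang [0.004 0.069 0.003] rows 0.1
t16.62 tcp [ 0.6375 -0.1492  0.0208] open 0.0371 F [ 3.2 -1.1  5.3] | lin [ 6.83  0.03 -9.31] ang [0.004 0.069 0.003] rows 2.8
```

```bash
python3 -m creep '[{"linear":[0.5,0,-0.7],"angular":[0,0,0]},{"linear":[1.2,0,-1.6],"angular":[0,0,0]},{"linear":[2.4,0,-3.2],"angular":[0,0,0]},{"linear":[4,0,-5.5],"angular":[0,0,0]},{"linear":[6,0,-8.2],"angular":[0,0,0]},{"linear":[6.8,0,-9.8],"angular":[0,0,0]},{"linear":[6.8,0,-9.8],"angular":[0,0,0]},{"linear":[6.8,0,-9.8],"angular":[0,0,0]}]';  python3 - <<'E'
from h import *
go(*graspm(.075,0))
c=read_camera('side'); cv2.imwrite('pics/s9.png',cv2.resize(c['pixels'][160:320,280:480],None,fx=4,fy=4)[:600,:800])
E
```

```text
time_s: 17.28
tcp_pos: [0.6377, -0.1492, 0.1417]
eef_rot: [-0.363, -2.518, -0.113]
contact_force: [-0.1, 0.3, -1.9]
opening: 0.0373
t17.28 tcp [ 0.6377 -0.1492  0.1417] open 0.0373 F [-0.1  0.3 -1.9] | lin [-6.810e+00  1.000e-02  1.055e+01] ang [0.006 0.094 0.003] rows 3.0
```

View pics/s9.png

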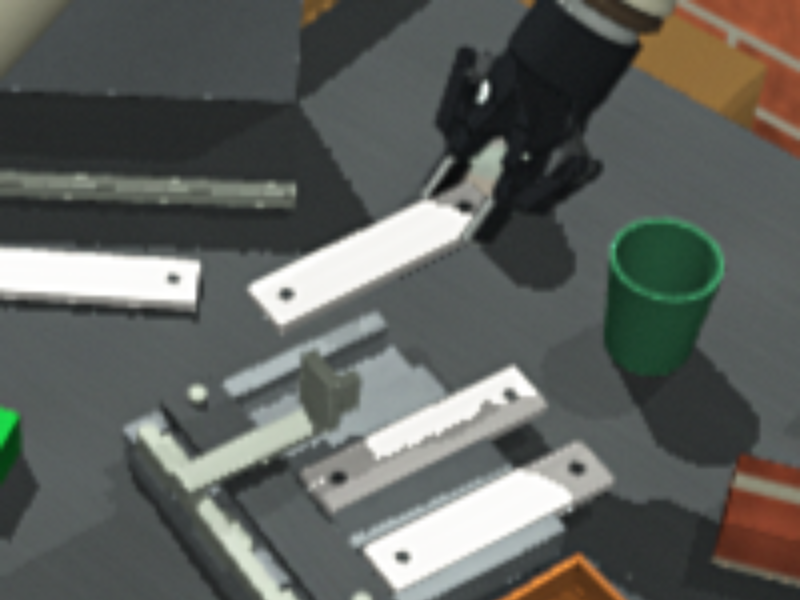

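```bash
cat >> h.py <<'E'
def inhand(names=('side','top')):
    """bar in the tool frame from point clouds: top-face normal & extents"""
    s=log(); R0=R.from_rotvec(s['eef_rot']).as_matrix(); out=[]
    for n in names:
        c=read_camera(n); W=cloud(c); px=c['pixels'].astype(int)
        L=(W-s['tcp_pos'])@R0
        m=(px.min(-1)>190)&(np.ptp(px,axis=-1)<30)&np.isfinite(W[...,0])&(abs(L[...,1])<.03)&(np.linalg.norm(L,axis=-1)<.21)
        m&=(L[...,2]>-.06)
        k,l,st,_=cv2.connectedComponentsWithStats(m.astype(np.uint8))
        if k<2: print(n,'none'); continue
        P=L[l==1+np.argmax(st[1:,4])]
        for it in range(3):
            A=np.c_[P[:,0],P[:,1],np.ones(len(P))]; kk,*_=np.linalg.lstsq(A,P[:,2],rcond=None); r=P[:,2]-A@kk; g=abs(r)<max(.002,2.5*r.std()); P=P[g]
        print(n,'face z=%.4f + %.3f x + %.3f y (pitch %.1f roll %.1f deg)'%(kk[2],kk[0],kk[1],np.degrees(np.arctan(kk[0])),np.degrees(np.arctan(kk[1]))),'x',np.percentile(P[:,0],[.5,99.5]).round(4),'y',np.percentile(P[:,1],[2,98]).round(4),len(P), 'res %.4f'%r.std())
        v=np.linalg.svd(P-P.mean(0),full_matrices=False)[2][0]; print('   axis yaw in xy %.1f deg'%np.degrees(np.arctan2(v[1],v[0])))
E
python3 -c "
from h import *
inhand()
go(*place(.1125,28,.08,.004,gd=.0063))"
```

```text
side face z=-0.0113 + 0.739 x + 0.061 y (pitch 36.5 roll 3.5 deg) x [0.0008 0.1286] y [-0.0198  0.0193] 596 res 0.0033
   axis yaw in xy -0.4 deg
top face z=-0.0116 + 0.746 x + 0.037 y (pitch 36.7 roll 2.1 deg) x [0.0042 0.1054] y [0.0034 0.0201] 241 res 0.0042
   axis yaw in xy -1.0 deg
t17.43 tcp [ 0.6354 -0.1486  0.1376] open 0.0369 F [-0.6  0.6 -2.6] | lin [22.14 43.32  5.73] ang [ 0.671 -9.447 -9.73 ] rows 11.7
```

```bash
cat >> h.py <<'E'
PK=dict(s=.154,th=np.radians(36.5),gd=.005)
E
python3 -c "
from h import *
P=place(.1125,28,.14,-.06,**PK); print(P[0]); go(*P)
p,e=fit();print(e)
q=ctrl.observe()['joint_positions'];print(q.round(2))
r=ik(p,*P,[q]);print(r)
r=ik(p,*place(.1125,32,0,0,**PK),[q]);print(r)
"
```

```text
[0.50246893 0.28664921 0.27927783]
t17.43 tcp [ 0.6354 -0.1486  0.1376] open 0.0369 F [-0.6  0.6 -2.6] | lin [28.64 38.    2.7 ] ang [ 0.797 -9.219 -9.699] rows 11.4
0.005993538535941079
[ 0.19  1.    0.05  0.98 -0.08  1.77  1.52]
(array([-0.17375797,  0.05495855, -0.33727093,  2.07356436, -0.14596498,
        0.58497944,  1.85974912]), np.float64(0.3464356414567886))
(array([-0.27545384,  0.41056199, -0.31713839,  1.99688399,  0.12140686,
        0.3813002 ,  1.61250502]), np.float64(0.1913001952621427))
```

```bash
python3 -m creep '[{"linear":[1.5,1,-2],"angular":[0.06,-0.7,-0.75]},{"linear":[3.5,3,-3.5],"angular":[0.13,-1.45,-1.5]},{"linear":[6.5,5.5,-4.3],"angular":[0.2,-2.2,-2.3]},{"linear":[9.5,9,-4.3],"angular":[0.26,-2.95,-3.1]},{"linear":[12.5,12,-4.1],"angular":[0.32,-3.7,-3.9]},{"linear":[15,15.5,-3.9],"angular":[0.38,-4.4,-4.7]},{"linear":[17.5,19,-3.5],"angular":[0.45,-5.2,-5.5]},{"linear":[20,22.5,-3],"angular":[0.52,-5.9,-6.2]}]';  python3 -c "
from h import *
P=place(.1125,28,.14,-.06,**PK); go(*P)"
```

```text
time_s: 18.1
tcp_pos: [0.5594, 0.1014, 0.2751]
eef_rot: [-0.528, 3.035, 0.203]
contact_force: [1.4, 0.2, -2.2]
opening: 0.0372
t18.10 tcp [0.5594 0.1014 0.2751] open 0.0372 F [ 1.4  0.2 -2.2] | lin [-0.84 19.27  1.97] ang [ 0.263 -3.287 -3.444] rows 4.6
```

```bash
python3 -m creep '[{"linear":[0,3.5,0],"angular":[0.06,-0.7,-0.75]},{"linear":[-0.2,7,0],"angular":[0.12,-1.4,-1.5]},{"linear":[-0.3,10.5,0.5],"angular":[0.18,-2.1,-2.2]},{"linear":[-0.5,14,1],"angular":[0.24,-2.8,-2.9]},{"linear":[-0.7,17.5,1.5],"angular":[0.26,-3.25,-3.4]},{"linear":[-0.8,19.2,2],"angular":[0.26,-3.25,-3.4]},{"linear":[-0.8,19.2,2],"angular":[0.26,-3.25,-3.4]},{"linear":[-0.8,19.2,2],"angular":[0.26,-3.25,-3.4]}]';  python3 - <<'E'
from h import *
P=place(.1125,28,.14,-.06,**PK); go(*P); go(*place(.1125,28,.04,.005,**PK)); print(ctrl.observe()['joint_positions'].round(2))
c=read_camera('side'); cv2.imwrite('pics/s10.png',cv2.resize(c['pixels'][60:300,130:430],None,fx=2.5,fy=2.5))
inhand()
E
```

```text
time_s: 18.77
tcp_pos: [0.5031, 0.2847, 0.2774]
eef_rot: [-0.913, 2.568, 0.208]
contact_force: [0.0, -0.3, -2.0]
opening: 0.0374
t18.77 tcp [0.5031 0.2847 0.2774] open 0.0374 F [ 0.  -0.3 -2. ] | lin [-0.15  0.19 -0.14] ang [ 0.015 -0.095 -0.063] rows 0.1
t18.77 tcp [0.5031 0.2847 0.2774] open 0.0374 F [ 0.  -0.3 -2. ] | lin [-1.83  0.18 11.67] ang [ 0.015 -0.095 -0.063] rows 2.8
[-0.15  0.07 -0.38  2.06 -0.08  0.59  1.79]
side face z=0.0201 + -2.002 x + 0.108 y (pitch -63.5 roll 6.2 deg) x [-0.0502 -0.0437] y [-0.0268 -0.0068] 8 res 0.0000
   axis yaw in xy 94.0 deg
top face z=-0.0280 + -0.343 x + 0.015 y (pitch -18.9 roll 0.8 deg) x [-0.0257 -0.0134] y [-0.0201  0.0175] 71 res 0.0027
   axis yaw in xy 88.8 deg
```

View pics/s10.png

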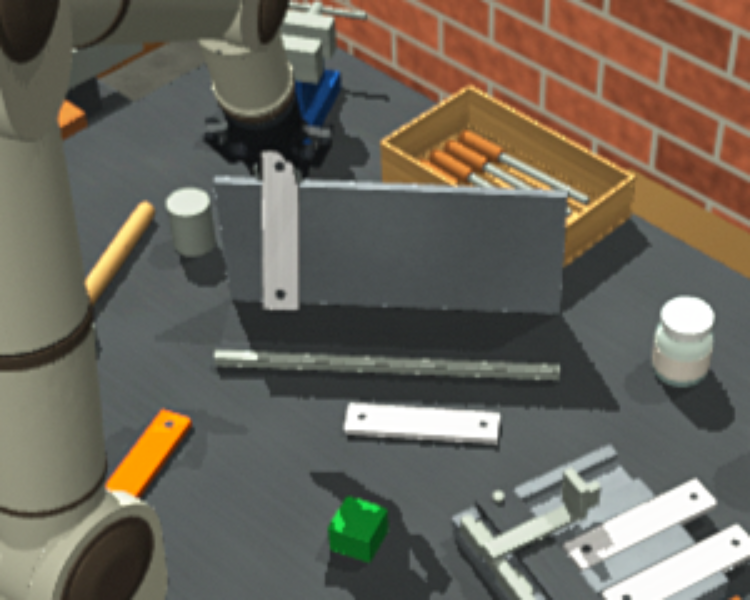

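```bash
python3 -m creep '[{"linear":[-0.5,0.1,3],"angular":[0.01,-0.09,-0.06]},{"linear":[-1,0.1,6],"angular":[0.01,-0.09,-0.06]},{"linear":[-1.5,0.18,9],"angular":[0.01,-0.09,-0.06]},{"linear":[-1.8,0.18,11.7],"angular":[0.01,-0.09,-0.06]},{"linear":[-1.8,0.18,11.7],"angular":[0.01,-0.09,-0.06]},{"linear":[-1.8,0.18,11.7],"angular":[0.01,-0.09,-0.06]},{"linear":[-1.8,0.18,11.7],"angular":[0.01,-0.09,-0.06]}]';  python3 - <<'E'
from h import *
go(*place(.1125,28,.04,.005,**PK)); go(*place(.1125,28,.005,.005,**PK)); print(ctrl.observe()['joint_positions'].round(2))
c=read_camera('side'); cv2.imwrite('pics/s11.png',cv2.resize(c['pixels'][80:240,160:380],None,fx=3.5,fy=3.5))
W=cloud(c); 
L=np.stack([(W-RO)@rx,(W-RO)@ry,W[...,2]],-1)
m=(abs(L[...,1]-.1125)<.04)&(L[...,0]>-.07)&(L[...,0]<.04)&(L[...,2]>.03)&(c['pixels'].min(-1)>110)
P=L[m]; print(len(P))
A=np.c_[P[:,2],np.ones(len(P))]
for it in range(3):
    k,*_=np.linalg.lstsq(A,P[:,0],rcond=None); r=P[:,0]-A@k; g=abs(r)<max(.003,2*r.std()); P,A=P[g],A[g]
print('lean',np.degrees(np.arctan(k[0])),'x at z0',k[1],'y',np.percentile(P[:,1],[3,97]),'z',P[:,2].min(),P[:,2].max())
for z in(.06,.1,.14):
    q=P[abs(P[:,2]-z)<.01]; print(z,q[:,1].min().round(4),q[:,1].max().round(4),q[:,1].mean().round(4))
E
```

```text
time_s: 19.5
tcp_pos: [0.5555, 0.3265, 0.1811]
eef_rot: [-0.911, 2.555, 0.207]
contact_force: [0.6, -0.8, -2.1]
opening: 0.0371
t19.50 tcp [0.5555 0.3265 0.1811] open 0.0371 F [ 0.6 -0.8 -2.1] | lin [0.19 0.3  0.1 ] ang [-0.021  0.027 -0.039] rows 0.1
t19.50 tcp [0.5555 0.3265 0.1811] open 0.0371 F [ 0.6 -0.8 -2.1] | lin [1.71 0.3  3.26] ang [-0.021  0.027 -0.039] rows 0.9
[-0.26  0.32 -0.32  2.02  0.11  0.37  1.62]
747
lean 27.093493560550318 x at z0 -0.07557952965517901 y [0.09029534 0.12923186] z 0.051217323670312176 0.2101391959345611
0.06 0.0902 0.131 0.1097
0.1 0.0891 0.1302 0.1104
0.14 0.0894 0.129 0.1085
```

View pics/s11.png

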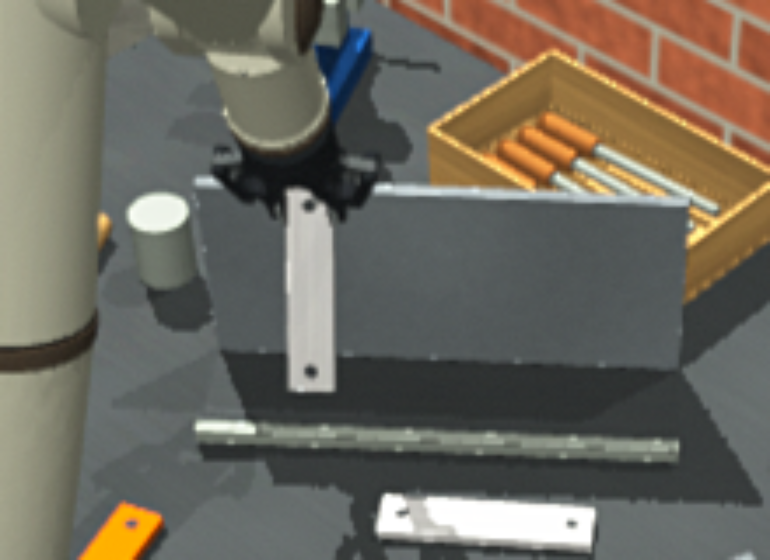

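```bash
python3 -m creep '[{"linear":[0.5,0.1,1],"angular":[0,0,0]},{"linear":[1.1,0.2,2],"angular":[0,0,0]},{"linear":[1.7,0.2,3.2],"angular":[0,0,0]},{"linear":[1.7,0.2,3.2],"angular":[0,0,0]},{"linear":[1.7,0.2,3.2],"angular":[0,0,0]}]';  python3 - <<'E'
from h import *
go(*place(.1125,28,.0,.005,**PK)); go(*place(.1125,28,-.001,-.001,**PK)); go(*place(.1125,32,-.001,-.001,**PK)); 
s=ctrl.observe(); R0=R.from_rotvec(s['eef_rot']).as_matrix(); print('down 1cm in tool',(-R0.T@ez).round(2),'-rx 1cm in tool',(-R0.T@rx).round(2))
E
```

```text
time_s: 19.97
tcp_pos: [0.5529, 0.3276, 0.1458]
eef_rot: [-0.911, 2.553, 0.207]
contact_force: [-0.3, -0.1, -1.5]
opening: 0.0372
t19.97 tcp [0.5529 0.3276 0.1458] open 0.0372 F [-0.3 -0.1 -1.5] | lin [0.28 0.05 0.59] ang [-0.022  0.038 -0.029] rows 0.2
t19.97 tcp [0.5529 0.3276 0.1458] open 0.0372 F [-0.3 -0.1 -1.5] | lin [0.86 0.05 0.42] ang [-0.022  0.038 -0.029] rows 0.2
t19.97 tcp [0.5529 0.3276 0.1458] open 0.0372 F [-0.3 -0.1 -1.5] | lin [0.29 0.05 1.26] ang [-0.021  0.705 -0.03 ] rows 0.6
down 1cm in tool [0.43 0.   0.9 ] -rx 1cm in tool [ 0.9  -0.   -0.43]
```

Lower until the foot touches the base.

```bash
python3 -m creep '[{"linear":[0.15,0,0.3],"angular":[0,0,0]},{"linear":[0.2,0,0.45],"angular":[0,0,0]},{"linear":[0.2,0,0.45],"angular":[0,0,0]}]'|grep -E "pos|force"; for i in 1 2 3; do python3 -m creep '[{"linear":[0.04,0,0.09],"angular":[0,0,0]},{"linear":[0.08,0,0.18],"angular":[0,0,0]},{"linear":[0.08,0,0.18],"angular":[0,0,0]}]'|grep -E "pos|force"; done
```

```text
tcp_pos: [0.5533, 0.3283, 0.1405]
contact_force: [-0.3, -0.0, -1.8]
tcp_pos: [0.5536, 0.3287, 0.1385]
contact_force: [0.8, 0.4, 0.2]
tcp_pos: [0.5546, 0.3296, 0.1376]
contact_force: [0.7, 1.1, 5.9]
tcp_pos: [0.5557, 0.3305, 0.1369]
contact_force: [1.0, 0.8, 9.3]
```

```bash
python3 -m creep '[{"linear":[-0.05,0,-0.12],"angular":[0,0,0]},{"linear":[-0.05,0,-0.12],"angular":[0,0,0]}]'|grep -E "pos|force"; for i in 1 2 3 4; do python3 -m creep '[{"linear":[0.1,0,-0.05],"angular":[0,0,0]},{"linear":[0.2,0,-0.1],"angular":[0,0,0]},{"linear":[0.2,0,-0.1],"angular":[0,0,0]}]'|grep -E "pos|force"; done;python3 -c "
from h import *
go(*place(.1125,28,-.0,-.0,**PK));s=ctrl.observe();print('rx force',s['contact_force']@rx,s['contact_force']@ry)"
```

```text
tcp_pos: [0.5548, 0.3298, 0.1375]
contact_force: [0.9, 0.8, 5.8]
tcp_pos: [0.5537, 0.3289, 0.1381]
contact_force: [2.2, 1.7, 7.6]
tcp_pos: [0.5527, 0.328, 0.1387]
contact_force: [2.7, 1.9, 6.2]
tcp_pos: [0.5516, 0.3271, 0.1394]
contact_force: [3.7, 2.9, 7.0]
tcp_pos: [0.5495, 0.3255, 0.1391]
contact_force: [3.8, 3.0, 7.0]
t22.13 tcp [0.5495 0.3255 0.1391] open 0.0369 F [3.8 3.  7. ] | lin [ 0.08 -0.   -0.06] ang [-0.021  0.127 -0.019] rows 0.1
rx force 4.832410779894843 -0.09527702614840364
```

```bash
for i in 1 2 3; do python3 -m creep '[{"linear":[0.1,0,-0.05],"angular":[0,0,0]},{"linear":[0.15,0,-0.07],"angular":[0,0,0]},{"linear":[0.15,0,-0.07],"angular":[0,0,0]}]'|grep -E "pos|force"; done;python3 - <<'E'
from h import *
go(*place(.1125,32,-.0,-.0,**PK));s=ctrl.observe();print('rx force',s['contact_force']@rx,s['contact_force']@ry)
c=read_camera('side'); cv2.imwrite('pics/s12.png',cv2.resize(c['pixels'][80:240,160:380],None,fx=3.5,fy=3.5))
E
```

```text
tcp_pos: [0.5488, 0.3248, 0.1396]
contact_force: [3.7, 3.2, 7.2]
tcp_pos: [0.5471, 0.3234, 0.1392]
contact_force: [3.9, 3.4, 7.6]
tcp_pos: [0.5463, 0.3228, 0.1396]
contact_force: [3.5, 3.0, 8.4]
t22.88 tcp [0.5463 0.3228 0.1396] open 0.0373 F [3.5 3.  8.4] | lin [-0.83  0.01  1.02] ang [-0.022  0.809 -0.019] rows 0.7
rx force 4.578498913127521 0.08136472956151011
```

View pics/s12.png

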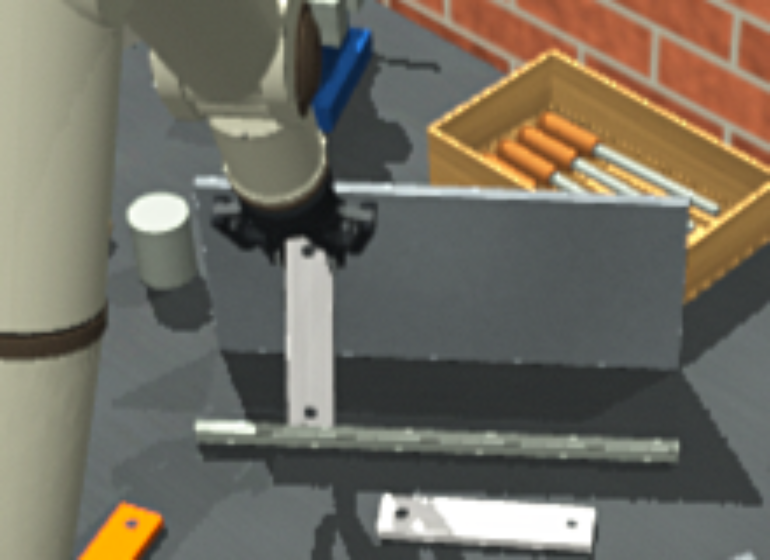

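```bash
python3 -m creep '[{"linear":[-0.2,0,0.2],"angular":[0,0.2,0]},{"linear":[-0.4,0,0.45],"angular":[0,0.4,0]},{"linear":[-0.6,0,0.7],"angular":[0,0.6,0]},{"linear":[-0.8,0,0.95],"angular":[0,0.8,0]},{"linear":[-0.8,0,0.95],"angular":[0,0.8,0]}]'|grep -E "pos|force"; python3 - <<'E'
from h import *
go(*place(.1125,32,-.0,-.0,**PK));s=ctrl.observe();print('rx force',s['contact_force']@rx,s['contact_force']@ry)
c=read_camera('side'); cv2.imwrite('pics/s13.png',cv2.resize(c['pixels'][80:240,160:380],None,fx=3.5,fy=3.5))
E
```

```text
tcp_pos: [0.5544, 0.3296, 0.133]
contact_force: [3.9, 2.7, 6.8]
t23.35 tcp [0.5544 0.3296 0.133 ] open 0.037 F [3.9 2.7 6.8] | lin [-0.17 -0.01 -0.05] ang [-0.016 -0.031 -0.02 ] rows 0.0
rx force 4.728420282819378 -0.39479736953018724
```

View pics/s13.png

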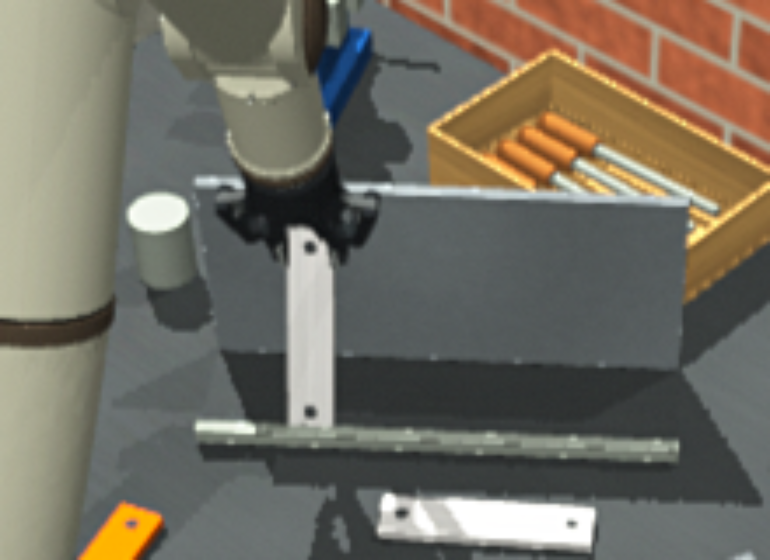

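```bash
python3 -m creep '[{"linear":[0,0,0],"angular":[0,0,0]},{"linear":[0,0,0],"angular":[0,0,0]},{"linear":[0,0,0],"angular":[0,0,0]},{"linear":[0,0,0],"angular":[0,0,0]}]' 0.25 ; python3 -m creep '[{"linear":[0,0,-1],"angular":[0,0,0]},{"linear":[0,0,-2],"angular":[0,0,0]},{"linear":[0,0,-4],"angular":[0,0,0]},{"linear":[0,0,-7],"angular":[0,0,0]},{"linear":[0,0,-10],"angular":[0,0,0]},{"linear":[0,0,-13],"angular":[0,0,0]},{"linear":[0,0,-16],"angular":[0,0,0]}]'; cat >> h.py <<'E'
def leanfit(sy,c=None,th=110):
    for n in('side','top'):
        c=read_camera(n); W=cloud(c); L=np.stack([(W-RO)@rx,(W-RO)@ry,W[...,2]],-1)
        m=(abs(L[...,1]-sy)<.03)&(L[...,0]>-.07)&(L[...,0]<.047)&(L[...,2]>.012)&(L[...,2]<.19)&(c['pixels'].min(-1)>th)
        P=L[m]
        if len(P)<50: print(n,'few',len(P)); continue
        A=np.c_[P[:,1],P[:,2],np.ones(len(P))]
        for it in range(4):
            k,*_=np.linalg.lstsq(A,P[:,0],rcond=None); r=P[:,0]-A@k; g=abs(r)<max(.003,2*r.std()); P,A=P[g],A[g]
        cy=[P[abs(P[:,2]-z)<.012][:,1] for z in(.05,.08,.11,.14)]; cy=[(np.percentile(a,3)+np.percentile(a,97))/2 if len(a)>5 else np.nan for a in cy]
        print(n,'lean %.1f twist %.1f x(front face at z=.0114) %.4f'%(np.degrees(np.arctan(k[1])),np.degrees(np.arctan(k[0])),k[2]+k[1]*.0114+k[0]*sy),'zmax',P[:,2].max().round(4),'y@z',np.round(cy,4),len(P))
E
python3 - <<'E'
from h import *
leanfit(.1125)
c=read_camera('side'); cv2.imwrite('pics/s14.png',cv2.resize(c['pixels'][80:240,160:380],None,fx=3.5,fy=3.5))
E
```

```text
time_s: 23.73
tcp_pos: [0.5497, 0.3257, 0.129]
eef_rot: [-0.94, 2.633, 0.172]
contact_force: [-1.2, 0.4, -0.9]
opening: 0.0531
time_s: 24.32
tcp_pos: [0.5057, 0.29, 0.2817]
eef_rot: [-0.94, 2.63, 0.173]
contact_force: [0.7, 1.0, 0.3]
opening: 0.0531
side lean 32.1 twist -1.1 x(front face at z=.0114) -0.0577 zmax 0.1649 y@z [0.1138 0.1143 0.1144 0.1145] 655
top lean 32.1 twist -0.5 x(front face at z=.0114) -0.0556 zmax 0.168 y@z [0.0994    nan    nan 0.1108] 226
```

View pics/s14.png

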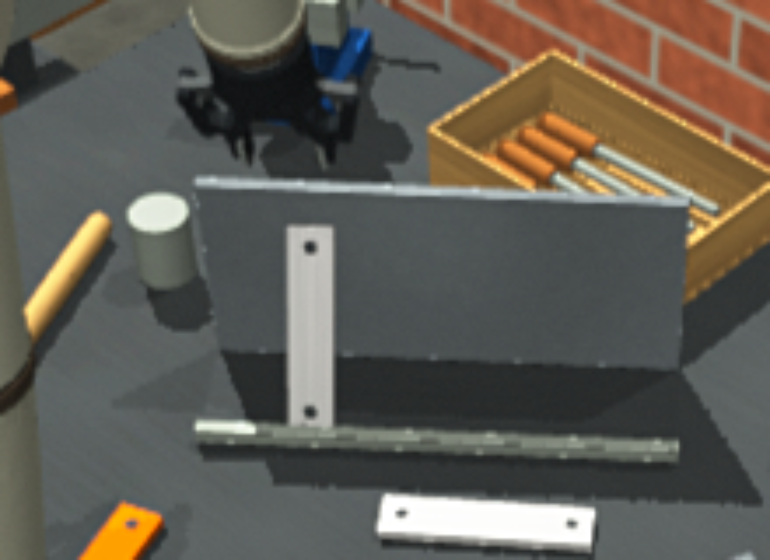

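bar2 leans at 32° with its foot on the stop. Next is bar1, into slot y=0.0375.

```bash
python3 -c "
from h import *
go(*graspm(0,.12,.05));go(*graspm(0,.06))"
```

```text
t24.47 tcp [0.5078 0.2907 0.2838] open 0.0537 F [ 0.6  0.5 -0.2] | lin [ 23.29 -51.85   3.9 ] ang [-1.18   8.615  9.567] rows 13.7
t24.47 tcp [0.5078 0.2907 0.2838] open 0.0537 F [ 0.6  0.5 -0.2] | lin [ 28.69 -48.98  12.43] ang [-1.18   8.615  9.567] rows 13.9
```

```bash
python3 -m creep '[{"linear":[1.4,-3.5,-1],"angular":[-0.08,0.6,0.65]},{"linear":[2.9,-7,-1],"angular":[-0.16,1.2,1.3]},{"linear":[4.5,-10.5,-1],"angular":[-0.24,1.8,2]},{"linear":[6,-14,-1],"angular":[-0.32,2.4,2.65]},{"linear":[7.7,-17.5,-0.5],"angular":[-0.4,3,3.3]},{"linear":[9.3,-21,-0.5],"angular":[-0.48,3.6,3.95]},{"linear":[10.9,-24.5,0],"angular":[-0.57,4.2,4.6]},{"linear":[12.5,-28,0],"angular":[-0.66,4.8,5.3]}]' 0.36 60;  python3 -c "
from h import *
go(*graspm(0,.12,.05))"
```

```text
time_s: 25.13
tcp_pos: [0.5934, -0.0011, 0.2337]
eef_rot: [0.226, -2.931, -0.157]
contact_force: [1.3, 0.0, 0.1]
opening: 0.0581
t25.13 tcp [ 0.5934 -0.0011  0.2337] open 0.0581 F [1.3 0.  0.1] | lin [ -5.75 -25.46   2.85] ang [-0.553  3.707  4.237] rows 6.3
```

```bash
python3 -m creep '[{"linear":[-0.8,-3.5,-1],"angular":[-0.09,0.6,0.7]},{"linear":[-1.6,-7,-1],"angular":[-0.18,1.2,1.4]},{"linear":[-2.4,-10.5,-0.5],"angular":[-0.27,1.85,2.1]},{"linear":[-3.2,-14,0],"angular":[-0.36,2.5,2.8]},{"linear":[-4,-17.5,0.5],"angular":[-0.46,3.1,3.5]},{"linear":[-4.8,-21.5,1.5],"angular":[-0.55,3.7,4.24]},{"linear":[-5.7,-25.4,2.8],"angular":[-0.55,3.7,4.24]},{"linear":[-5.7,-25.4,2.8],"angular":[-0.55,3.7,4.24]}]' 0.36 60;  python3 -c "
from h import *
go(*graspm(0,.12,.05));go(*graspm(0,.04));go(*graspm(0,.0))"
```

```text
time_s: 25.8
tcp_pos: [0.6745, -0.2458, 0.1514]
eef_rot: [-0.37, -2.494, -0.112]
contact_force: [-0.9, -1.1, -3.9]
opening: 0.0583
t25.80 tcp [ 0.6745 -0.2458  0.1514] open 0.0583 F [-0.9 -1.1 -3.9] | lin [ 0.55  0.74 -1.22] ang [-0.007 -0.122 -0.081] rows 0.4
t25.80 tcp [ 0.6745 -0.2458  0.1514] open 0.0583 F [-0.9 -1.1 -3.9] | lin [-2.47  0.77 10.84] ang [-0.007 -0.122 -0.081] rows 2.7
t25.80 tcp [ 0.6745 -0.2458  0.1514] open 0.0583 F [-0.9 -1.1 -3.9] | lin [-2.52  0.78 14.84] ang [-0.007 -0.122 -0.081] rows 3.6
```

```bash
python3 -m creep '[{"linear":[-1,0.3,3],"angular":[0,-0.1,-0.05]},{"linear":[-2,0.5,6],"angular":[0,-0.1,-0.05]},{"linear":[-2.4,0.5,9],"angular":[0,-0.1,-0.05]},{"linear":[-2.4,0.5,10.8],"angular":[0,-0.1,-0.05]},{"linear":[-2.4,0.5,10.8],"angular":[0,-0.1,-0.05]},{"linear":[-2.4,0.5,10.8],"angular":[0,-0.1,-0.05]},{"linear":[-2.4,0.5,10.8],"angular":[0,-0.1,-0.05]}]';  python3 - <<'E'
from h import *
go(*graspm(0,.0))
c=read_camera('side'); cv2.imwrite('pics/s15.png',cv2.resize(c['pixels'][180:340,300:500],None,fx=4,fy=4)[:600,:800])
E
```

```text
time_s: 26.38
tcp_pos: [0.6424, -0.2214, 0.0655]
eef_rot: [-0.355, -2.528, -0.114]
contact_force: [1.2, 0.2, 0.6]
opening: 0.058
t26.38 tcp [ 0.6424 -0.2214  0.0655] open 0.058 F [1.2 0.2 0.6] | lin [-0.4  -0.69  5.68] ang [0.002 0.17  0.069] rows 1.4
```

View pics/s15.png

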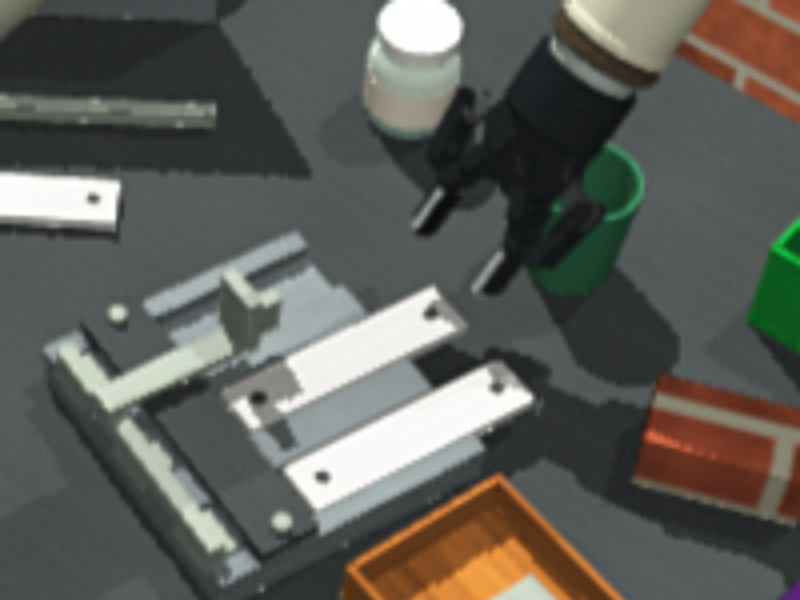

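Keeping 35° here brings the gripper within about 1 cm of the cup, so I use a 28° tilt for bar1.

```bash
python3 -c "
from h import *
go(*graspm(0,.04,th=np.radians(28)));go(*graspm(0,.0,th=np.radians(28)))"
```

```text
t26.43 tcp [ 0.643  -0.2216  0.0661] open 0.0582 F [-1.  -0.5  0.8] | lin [-0.11 -0.69  1.78] ang [ 0.006 -0.981  0.069] rows 0.8
t26.43 tcp [ 0.643  -0.2216  0.0661] open 0.0582 F [-1.  -0.5  0.8] | lin [-0.52 -0.69  5.76] ang [ 0.006 -0.981  0.069] rows 1.4
```

```bash
python3 -m creep '[{"linear":[0,-0.4,0],"angular":[0,-0.5,0.07]},{"linear":[-0.1,-0.7,0.9],"angular":[0,-1,0.07]},{"linear":[-0.1,-0.7,1.8],"angular":[0,-1,0.07]},{"linear":[-0.1,-0.7,1.8],"angular":[0,-1,0.07]},{"linear":[-0.1,-0.7,1.8],"angular":[0,-1,0.07]},{"linear":[-0.1,-0.7,1.8],"angular":[0,-1,0.07]}]';  python3 - <<'E'
from h import *
go(*graspm(0,.0,th=np.radians(28)))
c=read_camera('side'); cv2.imwrite('pics/s16.png',cv2.resize(c['pixels'][180:340,300:500],None,fx=4,fy=4)[:600,:800])
E
```

```text
time_s: 26.93
tcp_pos: [0.6314, -0.2249, 0.0492]
eef_rot: [-0.378, -2.628, -0.096]
contact_force: [-0.0, 0.2, -0.1]
opening: 0.0581
t26.93 tcp [ 0.6314 -0.2249  0.0492] open 0.0581 F [-0.   0.2 -0.1] | lin [-0.04 -0.04  3.81] ang [ 0.009 -0.014  0.004] rows 0.9
```

View pics/s16.png

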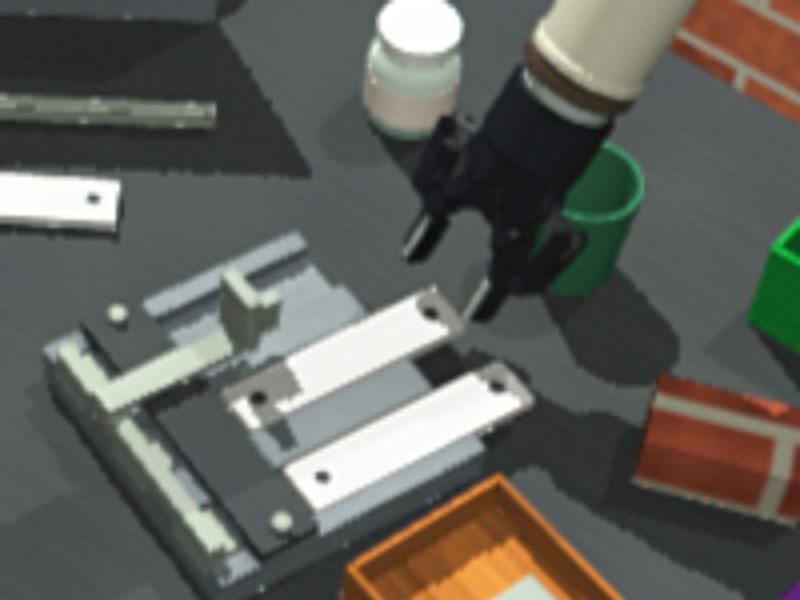

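Good. Descend and grip.

```bash
python3 -m creep '[{"linear":[0,0,1],"angular":[0,0,0]},{"linear":[0,0,2],"angular":[0,0,0]},{"linear":[0,0,3],"angular":[0,0,0]},{"linear":[0,0,3.6],"angular":[0,0,0]},{"linear":[0,0,3.6],"angular":[0,0,0]},{"linear":[0,0,3.6],"angular":[0,0,0]}]'|grep -E "pos|force"
python3 -m creep '[{"linear":[0,0,0],"angular":[0,0,0]},{"linear":[0,0,0],"angular":[0,0,0]},{"linear":[0,0,0],"angular":[0,0,0]},{"linear":[0,0,0],"angular":[0,0,0]},{"linear":[0,0,0],"angular":[0,0,0]},{"linear":[0,0,0],"angular":[0,0,0]}]' -0.5 110;python3 -c "
from h import *
go(*graspm(0,0,th=np.radians(28)));go(*graspm(0,0,.12,th=np.radians(28)))"
```

```text
tcp_pos: [0.6135, -0.2201, 0.0165]
contact_force: [1.1, -0.8, 0.9]
time_s: 27.98
tcp_pos: [0.6151, -0.2206, 0.0181]
eef_rot: [-0.379, -2.629, -0.095]
contact_force: [1.7, -0.5, 4.3]
opening: 0.0373
t27.98 tcp [ 0.6151 -0.2206  0.0181] open 0.0373 F [ 1.7 -0.5  4.3] | lin [-0.06  0.01  0.27] ang [ 0.007  0.003 -0.002] rows 0.1
t27.98 tcp [ 0.6151 -0.2206  0.0181] open 0.0373 F [ 1.7 -0.5  4.3] | lin [  5.57   0.02 -10.33] ang [ 0.007  0.003 -0.002] rows 2.8
```

```bash
python3 -m creep '[{"linear":[0.4,0,-0.7],"angular":[0,0,0]},{"linear":[1,0,-1.8],"angular":[0,0,0]},{"linear":[2,0,-3.6],"angular":[0,0,0]},{"linear":[3.5,0,-6.5],"angular":[0,0,0]},{"linear":[5,0,-9.3],"angular":[0,0,0]},{"linear":[5.7,0,-10.7],"angular":[0,0,0]},{"linear":[5.7,0,-10.7],"angular":[0,0,0]},{"linear":[5.7,0,-10.7],"angular":[0,0,0]}]';  python3 - <<'E'
from h import *
inhand()
c=read_camera('side'); cv2.imwrite('pics/s17.png',cv2.resize(c['pixels'][160:320,280:480],None,fx=3,fy=3)[:600,:800])
E
```

```text
time_s: 28.65
tcp_pos: [0.6149, -0.2206, 0.139]
eef_rot: [-0.379, -2.63, -0.095]
contact_force: [0.1, 0.1, -3.0]
opening: 0.0375
side face z=-0.0133 + 0.721 x + 0.042 y (pitch 35.8 roll 2.4 deg) x [0.0023 0.126 ] y [-0.0192  0.0186] 653 res 0.0032
   axis yaw in xy -0.3 deg
top face z=-0.0303 + 0.716 x + 1.230 y (pitch 35.6 roll 50.9 deg) x [0.0073 0.1247] y [0.0119 0.0208] 140 res 0.0057
   axis yaw in xy 1.6 deg
```

View pics/s17.png

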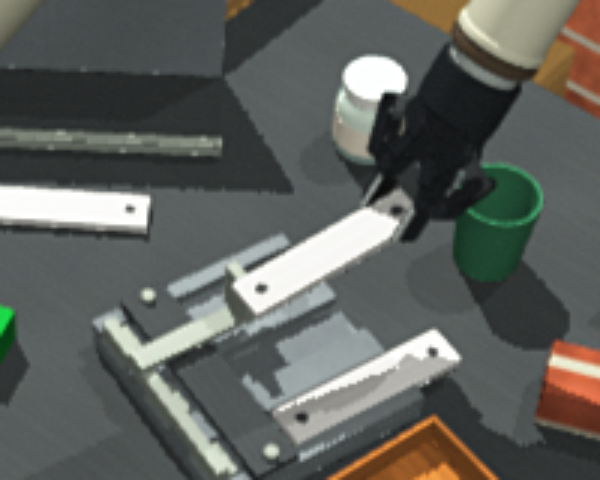

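```bash
cat >> h.py <<'E'
PK1=dict(s=.152,th=np.radians(35.7),gd=.0055)
E
python3 -c "
from h import *
P=place(.0375,28,.14,-.06,**PK1); print(P[0]); go(*P)"
```

```text
[0.54966969 0.22836098 0.27709419]
t28.80 tcp [ 0.6129 -0.2199  0.1359] open 0.0375 F [-0.4 -0.5 -3.2] | lin [23.18 41.22 -3.51] ang [ 0.177 -8.343 -9.657] rows 11.4
```

```bash
python3 -m creep '[{"linear":[1.4,1,-2.5],"angular":[0.02,-0.7,-0.8]},{"linear":[3.2,3,-4.5],"angular":[0.03,-1.4,-1.6]},{"linear":[5.5,6,-6],"angular":[0.05,-2.1,-2.4]},{"linear":[8,9.5,-6.4],"angular":[0.06,-2.8,-3.2]},{"linear":[10.2,13,-6.4],"angular":[0.08,-3.5,-4]},{"linear":[12.5,16.5,-6.2],"angular":[0.09,-4.15,-4.8]},{"linear":[14.7,20,-6],"angular":[0.1,-4.8,-5.6]},{"linear":[16.5,23.5,-5.6],"angular":[0.11,-5.4,-6.3]}]';  python3 -c "
from h import *
P=place(.0375,28,.14,-.06,**PK1); go(*P)"
```

```text
time_s: 29.47
tcp_pos: [0.5643, 0.0405, 0.265]
eef_rot: [-0.531, 2.976, 0.198]
contact_force: [0.1, 1.0, -1.9]
opening: 0.0371
t29.47 tcp [0.5643 0.0405 0.265 ] open 0.0371 F [ 0.1  1.  -1.9] | lin [-5.11 18.12  1.46] ang [ 0.067 -2.901 -3.314] rows 4.5
```

```bash
python3 -m creep '[{"linear":[-1,3.5,0],"angular":[0.01,-0.7,-0.8]},{"linear":[-2,7,0],"angular":[0.03,-1.4,-1.6]},{"linear":[-3,10.5,0.5],"angular":[0.04,-2.1,-2.4]},{"linear":[-4,14,1],"angular":[0.05,-2.8,-3.2]},{"linear":[-5,18,1.4],"angular":[0.06,-2.9,-3.3]},{"linear":[-5,18,1.4],"angular":[0.06,-2.9,-3.3]},{"linear":[-5,18,1.4],"angular":[0.06,-2.9,-3.3]},{"linear":[-5,18,1.4],"angular":[0.06,-2.9,-3.3]}]';  python3 -c "
from h import *
P=place(.0375,28,.14,-.06,**PK1); go(*P);go(*place(.0375,28,.04,.005,**PK1))"
```

```text
time_s: 30.13
tcp_pos: [0.5508, 0.2246, 0.2761]
eef_rot: [-0.908, 2.55, 0.214]
contact_force: [0.5, -0.4, -1.3]
opening: 0.0374
t30.13 tcp [0.5508 0.2246 0.2761] open 0.0374 F [ 0.5 -0.4 -1.3] | lin [-0.18  0.36 -0.02] ang [ 0.006 -0.045 -0.052] rows 0.1
t30.13 tcp [0.5508 0.2246 0.2761] open 0.0374 F [ 0.5 -0.4 -1.3] | lin [-1.63  0.36 11.82] ang [ 0.006 -0.045 -0.052] rows 2.9
```

```bash
python3 -m creep '[{"linear":[-0.5,0.1,3],"angular":[0.01,-0.04,-0.05]},{"linear":[-1,0.2,6],"angular":[0.01,-0.04,-0.05]},{"linear":[-1.4,0.25,9],"angular":[0.01,-0.04,-0.05]},{"linear":[-1.6,0.25,11.5],"angular":[0.01,-0.04,-0.05]},{"linear":[-1.6,0.25,11.8],"angular":[0.01,-0.04,-0.05]},{"linear":[-1.6,0.25,11.8],"angular":[0.01,-0.04,-0.05]},{"linear":[-1.6,0.25,11.8],"angular":[0.01,-0.04,-0.05]}]';  python3 - <<'E'
from h import *
go(*place(.0375,28,.04,.005,**PK1)); go(*place(.0375,28,.005,.005,**PK1))
leanfit(.0375)
c=read_camera('side'); cv2.imwrite('pics/s18.png',cv2.resize(c['pixels'][80:240,160:380],None,fx=3.5,fy=3.5))
E
```

```text
time_s: 30.72
tcp_pos: [0.6019, 0.2676, 0.1787]
eef_rot: [-0.909, 2.542, 0.211]
contact_force: [0.4, -0.3, -1.5]
opening: 0.0368
t30.72 tcp [0.6019 0.2676 0.1787] open 0.0368 F [ 0.4 -0.3 -1.5] | lin [0.1  0.3  0.13] ang [-0.024  0.013 -0.019] rows 0.1
t30.72 tcp [0.6019 0.2676 0.1787] open 0.0368 F [ 0.4 -0.3 -1.5] | lin [1.65 0.3  3.27] ang [-0.024  0.013 -0.019] rows 0.9
side lean 26.4 twist 0.6 x(front face at z=.0114) -0.0699 zmax 0.1897 y@z [0.0361 0.036  0.0346 0.0347] 631
top few 0
```

View pics/s18.png

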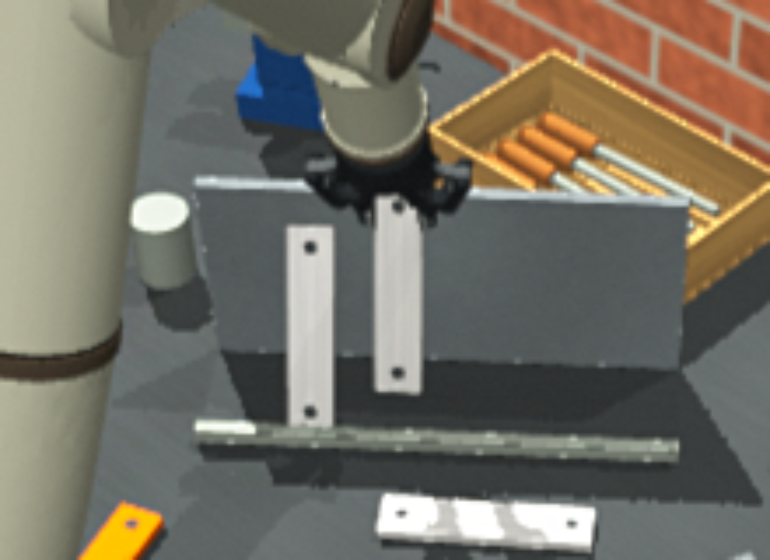

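```bash
python3 -m creep '[{"linear":[0.5,0.1,1],"angular":[0,0,0]},{"linear":[1.1,0.2,2],"angular":[0,0,0]},{"linear":[1.7,0.2,3.2],"angular":[0,0,0]},{"linear":[1.7,0.2,3.2],"angular":[0,0,0]},{"linear":[1.7,0.2,3.2],"angular":[0,0,0]}]'|grep -E "pos|force"; for i in 1 2 3 4; do python3 -m creep '[{"linear":[0.07,0,0.14],"angular":[0,0,0]},{"linear":[0.1,0,0.2],"angular":[0,0,0]},{"linear":[0.1,0,0.2],"angular":[0,0,0]}]'|grep -E "pos|force"; done;python3 -c "
from h import *
go(*place(.0375,28,.0,.005,**PK1))"
```

```text
tcp_pos: [0.5992, 0.2695, 0.1423]
contact_force: [-0.6, 0.3, -2.9]
tcp_pos: [0.6004, 0.2701, 0.1415]
contact_force: [0.1, 0.1, -1.8]
tcp_pos: [0.5999, 0.2699, 0.1385]
contact_force: [-0.1, -0.2, -3.0]
tcp_pos: [0.5997, 0.2699, 0.136]
contact_force: [0.1, 0.1, -3.1]
tcp_pos: [0.6005, 0.2703, 0.1346]
contact_force: [0.1, -0.6, 0.2]
t32.28 tcp [0.6005 0.2703 0.1346] open 0.037 F [ 0.1 -0.6  0.2] | lin [-0.03 -0.   -0.26] ang [-0.023  0.043 -0.001] rows 0.1
```

```bash
python3 -m creep '[{"linear":[0.04,0,0.08],"angular":[0,0,0]},{"linear":[0.04,0,0.08],"angular":[0,0,0]}]'|grep -E "pos|force"; for i in 1 2 3; do python3 -m creep '[{"linear":[0.1,0,-0.05],"angular":[0,0,0]},{"linear":[0.2,0,-0.09],"angular":[0,0,0]},{"linear":[0.3,0,-0.14],"angular":[0,0,0]},{"linear":[0.3,0,-0.14],"angular":[0,0,0]}]'|grep -E "pos|force"; done;python3 -c "
from h import *
go(*place(.0375,28,-.0,-.0,**PK1));go(*place(.0375,32,-.0,-.0,**PK1));s=ctrl.observe();print('rx force',s['contact_force']@rx,s['contact_force']@ry)"
```

```text
tcp_pos: [0.6009, 0.2706, 0.1342]
contact_force: [0.5, 1.0, 3.0]
tcp_pos: [0.5991, 0.269, 0.135]
contact_force: [2.7, 2.9, 6.1]
tcp_pos: [0.5968, 0.2668, 0.1351]
contact_force: [2.7, 3.3, 6.3]
tcp_pos: [0.5944, 0.2648, 0.1351]
contact_force: [3.0, 3.4, 5.6]
t33.45 tcp [0.5944 0.2648 0.1351] open 0.0375 F [3.  3.4 5.6] | lin [-0.29  0.03 -0.07] ang [-0.033  0.082  0.005] rows 0.1
t33.45 tcp [0.5944 0.2648 0.1351] open 0.0375 F [3.  3.4 5.6] | lin [-0.83  0.03  0.77] ang [-0.033  0.748  0.004] rows 0.6
rx force 4.459084733375482 0.7076734162736362
```

```bash
python3 -m creep '[{"linear":[-0.2,0,0.25],"angular":[0,0.2,0]},{"linear":[-0.4,0,0.5],"angular":[0,0.4,0]},{"linear":[-0.6,0,0.75],"angular":[0,0.6,0]},{"linear":[-0.75,0,0.95],"angular":[0,0.8,0]},{"linear":[-0.75,0,0.95],"angular":[0,0.8,0]}]'|grep -E "pos|force"; python3 - <<'E'
from h import *
go(*place(.0375,32,-.0,-.0,**PK1));s=ctrl.observe();print('rx force',s['contact_force']@rx,s['contact_force']@ry)
leanfit(.0375)
E
```

```text
tcp_pos: [0.6023, 0.2713, 0.1291]
contact_force: [0.9, -0.1, 7.8]
t33.87 tcp [0.6023 0.2713 0.1291] open 0.0371 F [ 0.9 -0.1  7.8] | lin [-0.18  0.04 -0.24] ang [-0.03  -0.089  0.003] rows 0.1
rx force 0.6060304654167107 -0.6133500744475766
side lean 32.6 twist 2.4 x(front face at z=.0114) -0.0583 zmax 0.16 y@z [0.0378 0.0379 0.0375 0.038 ] 664
top few 31
```

```bash
python3 -m creep '[{"linear":[0,0,0],"angular":[0,0,0]},{"linear":[0,0,0],"angular":[0,0,0]},{"linear":[0,0,0],"angular":[0,0,0]},{"linear":[0,0,0],"angular":[0,0,0]}]' 0.25 ; python3 -m creep '[{"linear":[0,0,-1],"angular":[0,0,0]},{"linear":[0,0,-2],"angular":[0,0,0]},{"linear":[0,0,-4],"angular":[0,0,0]},{"linear":[0,0,-7],"angular":[0,0,0]},{"linear":[0,0,-10],"angular":[0,0,0]},{"linear":[0,0,-13],"angular":[0,0,0]},{"linear":[0,0,-16],"angular":[0,0,0]}]'; python3 - <<'E'
from h import *
leanfit(.0375);leanfit(.1125)
c=read_camera('side'); cv2.imwrite('pics/s19.png',cv2.resize(c['pixels'][80:240,160:380],None,fx=3.5,fy=3.5))
go(*graspm(-.075,.12,.05,th=np.radians(28)))
E
```

```text
time_s: 34.3
tcp_pos: [0.5996, 0.2697, 0.1265]
eef_rot: [-0.939, 2.619, 0.177]
contact_force: [0.6, -0.9, 0.4]
opening: 0.0535
time_s: 34.88
tcp_pos: [0.5539, 0.2326, 0.2786]
eef_rot: [-0.938, 2.616, 0.177]
contact_force: [0.6, 0.1, -0.2]
opening: 0.0534
side lean 32.3 twist 0.2 x(front face at z=.0114) -0.0579 zmax 0.1665 y@z [0.038  0.0385 0.0386 0.0381] 696
top lean 31.0 twist 1.8 x(front face at z=.0114) -0.0518 zmax 0.1689 y@z [   nan    nan 0.025  0.0361] 154
side lean 32.1 twist 1.3 x(front face at z=.0114) -0.0578 zmax 0.1648 y@z [0.1143 0.1143 0.1139 0.1133] 695
top lean 31.3 twist -0.6 x(front face at z=.0114) -0.0537 zmax 0.168 y@z [   nan    nan 0.1116 0.1106] 195
t35.13 tcp [0.5546 0.2329 0.2769] open 0.0533 F [ 0.7 -0.2  0.1] | lin [ 29.22 -47.65  -0.15] ang [-0.548  7.613  9.567] rows 13.4
```

View pics/s19.png

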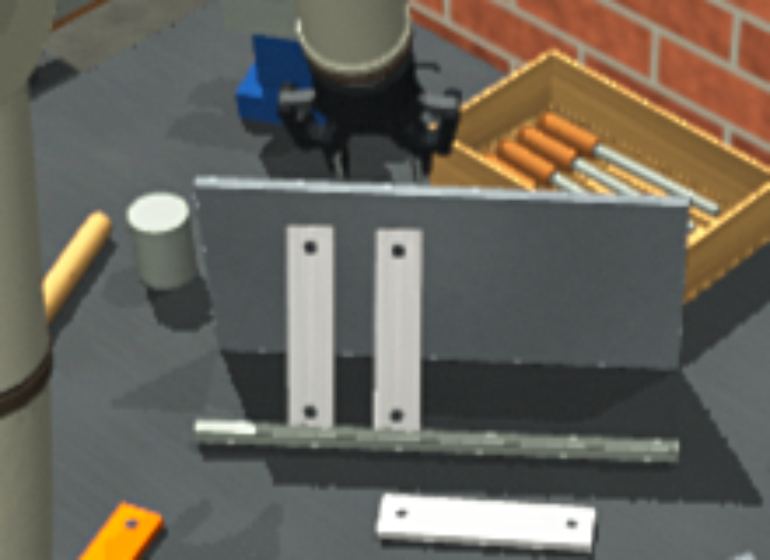

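bar1 is standing properly. bar0 next, going to slot y=-0.0375.

```bash
python3 -m creep '[{"linear":[2,-3.4,-1],"angular":[-0.04,0.55,0.7]},{"linear":[4,-6.8,-1.5],"angular":[-0.08,1.1,1.4]},{"linear":[6,-10.2,-2],"angular":[-0.12,1.65,2.1]},{"linear":[8,-13.6,-2],"angular":[-0.16,2.2,2.8]},{"linear":[10,-17,-2],"angular":[-0.2,2.75,3.5]},{"linear":[12,-20.4,-2],"angular":[-0.24,3.3,4.2]},{"linear":[14,-23.8,-2],"angular":[-0.28,3.85,4.9]},{"linear":[16,-27.2,-2],"angular":[-0.32,4.4,5.5]}]' 0.36 60;  python3 -c "
from h import *
go(*graspm(-.075,.12,.05,th=np.radians(28)))"
```

```text
time_s: 35.8
tcp_pos: [0.6066, -0.0773, 0.2345]
eef_rot: [0.195, -2.994, -0.147]
contact_force: [1.0, 0.7, 0.2]
opening: 0.0579
t35.80 tcp [ 0.6066 -0.0773  0.2345] open 0.0579 F [1.  0.7 0.2] | lin [ -1.69 -23.95   3.61] ang [-0.238  3.155  4.04 ] rows 5.8
```

```bash
python3 -m creep '[{"linear":[-0.2,-3.4,-0.5],"angular":[-0.04,0.6,0.7]},{"linear":[-0.4,-6.8,-0.5],"angular":[-0.08,1.1,1.4]},{"linear":[-0.7,-10.2,0],"angular":[-0.12,1.65,2.1]},{"linear":[-1,-13.6,0.5],"angular":[-0.16,2.2,2.8]},{"linear":[-1.2,-17,1],"angular":[-0.2,2.75,3.5]},{"linear":[-1.5,-20.4,2],"angular":[-0.23,3.15,4.03]},{"linear":[-1.7,-23.9,3.6],"angular":[-0.23,3.15,4.03]},{"linear":[-1.7,-23.9,3.6],"angular":[-0.23,3.15,4.03]}]';python3 -m creep '[{"linear":[0,0,0],"angular":[0,0,0]},{"linear":[0,0,0],"angular":[0,0,0]},{"linear":[0,0,0],"angular":[0,0,0]}]' | head -2;  python3 -c "
from h import *
go(*graspm(-.075,.04,.0,th=np.radians(28)))"
```

```text
time_s: 36.47
tcp_pos: [0.6431, -0.3138, 0.162]
eef_rot: [-0.384, -2.62, -0.091]
contact_force: [-1.9, -1.9, -2.4]
opening: 0.0582
time_s: 36.72
tcp_pos: [0.6494, -0.3046, 0.1736]
t36.72 tcp [ 0.6494 -0.3046  0.1736] open 0.0583 F [-0.  -0.1  0.3] | lin [-2.28 -0.42 12.67] ang [0.001 0.058 0.059] rows 3.1
```

```bash
python3 -m creep '[{"linear":[-0.5,-0.1,3],"angular":[0,0.06,0.06]},{"linear":[-1,-0.2,6],"angular":[0,0.06,0.06]},{"linear":[-1.6,-0.4,9],"angular":[0,0.06,0.06]},{"linear":[-2.2,-0.4,11.5],"angular":[0,0.06,0.06]},{"linear":[-2.2,-0.4,12.6],"angular":[0,0.06,0.06]},{"linear":[-2.2,-0.4,12.6],"angular":[0,0.06,0.06]},{"linear":[-2.2,-0.4,12.6],"angular":[0,0.06,0.06]},{"linear":[-2.2,-0.4,12.6],"angular":[0,0.06,0.06]}]'|grep -E "force";  python3 - <<'E'
from h import *
go(*graspm(-.075,.0,.0,th=np.radians(28)))
c=read_camera('side'); cv2.imwrite('pics/s20.png',cv2.resize(c['pixels'][180:340,300:500],None,fx=3,fy=3))
E
```

```text
contact_force: [0.3, -0.5, 0.3]
t37.38 tcp [ 0.6124 -0.2992  0.0544] open 0.0582 F [ 0.3 -0.5  0.3] | lin [-0.02  0.13  4.4 ] ang [-0.01   0.039 -0.015] rows 1.1
```

View pics/s20.png

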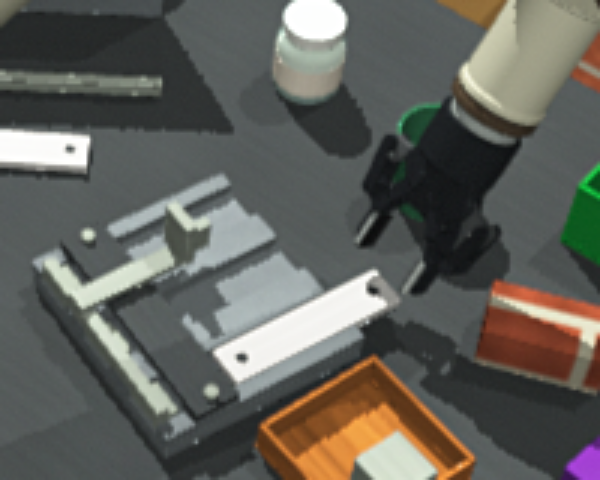

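```bash
python3 -m creep '[{"linear":[0,0.1,1],"angular":[0,0,0]},{"linear":[0,0.1,2],"angular":[0,0,0]},{"linear":[0,0.1,3],"angular":[0,0,0]},{"linear":[0,0.1,4.2],"angular":[0,0,0]},{"linear":[0,0.1,4.2],"angular":[0,0,0]},{"linear":[0,0.1,4.2],"angular":[0,0,0]}]'|grep -E "pos|force"
python3 -m creep '[{"linear":[0,0,0],"angular":[0,0,0]},{"linear":[0,0,0],"angular":[0,0,0]},{"linear":[0,0,0],"angular":[0,0,0]},{"linear":[0,0,0],"angular":[0,0,0]},{"linear":[0,0,0],"angular":[0,0,0]},{"linear":[0,0,0],"angular":[0,0,0]}]' -0.5 118;python3 -c "
from h import *
go(*graspm(-.075,0,th=np.radians(28)));go(*graspm(-.075,0,.12,th=np.radians(28)))"
```

```text
tcp_pos: [0.59, -0.2921, 0.0132]
contact_force: [0.2, 0.6, 0.5]
time_s: 38.43
tcp_pos: [0.5923, -0.2929, 0.0153]
eef_rot: [-0.382, -2.63, -0.093]
contact_force: [0.6, -0.4, 3.9]
opening: 0.0375
t38.43 tcp [ 0.5923 -0.2929  0.0153] open 0.0375 F [ 0.6 -0.4  3.9] | lin [-0.06  0.09 -0.05] ang [-0.005  0.013 -0.023] rows 0.0
t38.43 tcp [ 0.5923 -0.2929  0.0153] open 0.0375 F [ 0.6 -0.4  3.9] | lin [  5.56   0.07 -10.65] ang [-0.005  0.013 -0.023] rows 2.9
```

```bash
python3 -m creep '[{"linear":[0.4,0,-0.7],"angular":[0,0,0]},{"linear":[1,0,-1.8],"angular":[0,0,0]},{"linear":[2,0,-3.6],"angular":[0,0,0]},{"linear":[3.5,0,-6.5],"angular":[0,0,0]},{"linear":[5,0,-9.3],"angular":[0,0,0]},{"linear":[5.7,0,-10.7],"angular":[0,0,0]},{"linear":[5.7,0,-10.7],"angular":[0,0,0]},{"linear":[5.7,0,-10.7],"angular":[0,0,0]}]';  python3 - <<'E'
from h import *
inhand()
c=read_camera('side'); cv2.imwrite('pics/s21.png',cv2.resize(c['pixels'][160:340,280:500],None,fx=3,fy=3))
E
```

```text
time_s: 39.1
tcp_pos: [0.5924, -0.2928, 0.1375]
eef_rot: [-0.382, -2.632, -0.092]
contact_force: [-0.4, 0.2, -1.7]
opening: 0.0376
side face z=-0.0177 + 0.532 x + 0.056 y (pitch 28.0 roll 3.2 deg) x [0.0032 0.1385] y [-0.0188  0.0189] 678 res 0.0027
   axis yaw in xy -0.2 deg
top face z=0.1932 + 0.878 x + -3.206 y (pitch 41.3 roll -72.7 deg) x [0.0265 0.0339] y [0.0255 0.0283] 3 res 0.0000
   axis yaw in xy 18.4 deg
```

View pics/s21.png

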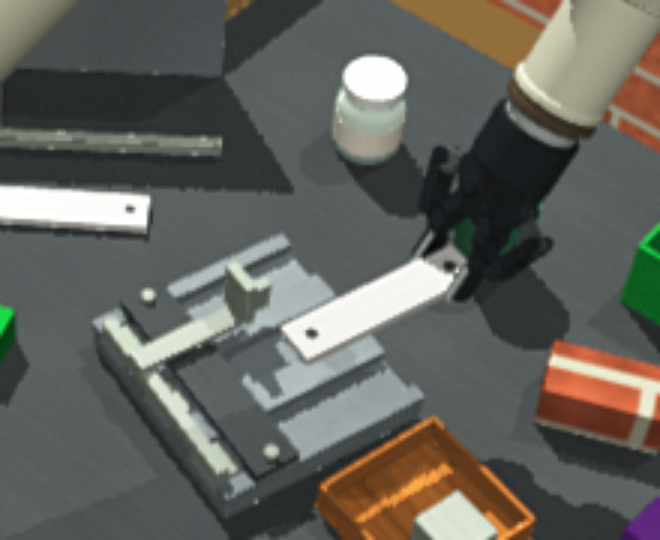

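```bash
cat >> h.py <<'E'
PK0=dict(s=.153,th=np.radians(28.),gd=.0105)
E
python3 -c "
from h import *
P=place(-.0375,28,.14,-.06,**PK0); print(P[0]); go(*P)
p,e=fit();print(e)
q=np.array([-.26,.32,-.32,2.02,.11,.37,1.62])
for a in((28,.14,-.06),(28,.04,.005),(28,0,0),(32,0,0)):
    r=ik(p,*place(-.0375,*a,**PK0),[q]);print(None if r is None else (r[0].round(2).tolist(),r[1]))
"
```

```text
[0.60038806 0.17297245 0.27420292]
t39.25 tcp [ 0.5904 -0.2917  0.1338] open 0.0377 F [-0.3 -1.2 -2.5] | lin [17.45 44.83 -6.61] ang [-0.5   -9.501 -9.765] rows 11.6
0.006525086214472224
([0.27, 0.15, -0.47, 2.05, -0.5, 0.49, 2.49], np.float64(0.0808454098897462))
([0.33, 0.46, -0.68, 2.01, 0.09, 0.23, 1.97], np.float64(0.04273542580596315))
None
([0.19, 0.52, -0.55, 1.98, 0.13, 0.24, 1.92], np.float64(0.05193479247853308))
```

The 28° grip leaves little joint margin at the rack, so I set bar0 back in its channel and regrip at 36°.

```bash
python3 -m creep '[{"linear":[-1.5,0,2.8],"angular":[0,0,0]},{"linear":[-3,0,5.6],"angular":[0,0,0]},{"linear":[-4.2,0,7.9],"angular":[0,0,0]},{"linear":[-5,0,9.4],"angular":[0,0,0]},{"linear":[-5.4,0,10.15],"angular":[0,0,0]},{"linear":[-5.65,0,10.6],"angular":[0,0,0]},{"linear":[-5.65,0,10.6],"angular":[0,0,0]},{"linear":[-5.65,0,10.6],"angular":[0,0,0]}]'|grep -E "pos|force"; python3 -c "
from h import *
go(*graspm(-.075,0,th=np.radians(28)))"
```

```text
tcp_pos: [0.5922, -0.293, 0.0163]
contact_force: [0.1, -0.3, -1.6]
t39.92 tcp [ 0.5922 -0.293   0.0163] open 0.0376 F [ 0.1 -0.3 -1.6] | lin [-0.11  0.1   0.04] ang [-0.006  0.01  -0.023] rows 0.0
```

```bash
python3 -m creep '[{"linear":[0,0,0],"angular":[0,0,0]},{"linear":[0,0,0],"angular":[0,0,0]},{"linear":[0,0,0],"angular":[0,0,0]},{"linear":[0,0,0],"angular":[0,0,0]}]' 0.3 60|grep -E "pos|force"; python3 -c "
from h import *
go(*graspm(-.075,0,th=np.radians(36)))"
```

```text
tcp_pos: [0.592, -0.2928, 0.0164]
contact_force: [0.1, 0.5, 0.7]
t40.25 tcp [ 0.592  -0.2928  0.0164] open 0.0554 F [0.1 0.5 0.7] | lin [0.03 0.09 0.03] ang [-0.003  1.341 -0.024] rows 1.1
```

```bash
python3 -m creep '[{"linear":[0,0.05,0],"angular":[0,0.5,0]},{"linear":[0,0.08,0],"angular":[0,1,0]},{"linear":[0,0.08,0.1],"angular":[0,1.34,0]},{"linear":[0,0.08,0.1],"angular":[0,1.34,0]},{"linear":[0,0.08,0.1],"angular":[0,1.34,0]}]'|grep -E "pos|force";python3 -c "
from h import *
go(*graspm(-.075,0,th=np.radians(36)))"; python3 -m creep '[{"linear":[0,0,0],"angular":[0,0,0]},{"linear":[0,0,0],"angular":[0,0,0]},{"linear":[0,0,0],"angular":[0,0,0]},{"linear":[0,0,0],"angular":[0,0,0]},{"linear":[0,0,0],"angular":[0,0,0]},{"linear":[0,0,0],"angular":[0,0,0]}]' -0.5 118;python3 -c "
from h import *
go(*graspm(-.075,0,th=np.radians(36)));go(*graspm(-.075,0,.12,th=np.radians(36)))"
```

```text
tcp_pos: [0.5912, -0.2916, 0.0138]
contact_force: [-0.1, 0.1, 0.8]
t40.67 tcp [ 0.5912 -0.2916  0.0138] open 0.0556 F [-0.1  0.1  0.8] | lin [ 0.09 -0.01 -0.24] ang [-0.    -0.011 -0.021] rows 0.1
time_s: 41.17
tcp_pos: [0.5917, -0.292, 0.0157]
eef_rot: [-0.362, -2.491, -0.115]
contact_force: [1.4, -1.2, 3.4]
opening: 0.0377
t41.17 tcp [ 0.5917 -0.292   0.0157] open 0.0377 F [ 1.4 -1.2  3.4] | lin [ 0.03  0.02 -0.06] ang [-0.003  0.001 -0.025] rows 0.0
t41.17 tcp [ 0.5917 -0.292   0.0157] open 0.0377 F [ 1.4 -1.2  3.4] | lin [ 7.08 -0.   -9.77] ang [-0.003  0.001 -0.025] rows 2.9
```

```bash
python3 -m creep '[{"linear":[0.5,0,-0.7],"angular":[0,0,0]},{"linear":[1.2,0,-1.7],"angular":[0,0,0]},{"linear":[2.5,0,-3.4],"angular":[0,0,0]},{"linear":[4.4,0,-6],"angular":[0,0,0]},{"linear":[6.3,0,-8.6],"angular":[0,0,0]},{"linear":[7.1,0,-9.8],"angular":[0,0,0]},{"linear":[7.1,0,-9.8],"angular":[0,0,0]},{"linear":[7.1,0,-9.8],"angular":[0,0,0]}]';  python3 - <<'E'
from h import *
inhand(('side',))
PK0=dict(s=.153,th=np.radians(36.),gd=.0115)
P=place(-.0375,28,.14,-.06,**PK0); print(P[0]); go(*P)
E
```

```text
time_s: 41.83
tcp_pos: [0.5923, -0.2917, 0.1364]
eef_rot: [-0.362, -2.493, -0.115]
contact_force: [0.1, -0.1, -3.3]
opening: 0.0374
side face z=-0.0187 + 0.721 x + 0.040 y (pitch 35.8 roll 2.3 deg) x [0.0008 0.1285] y [-0.0188  0.0181] 686 res 0.0028
   axis yaw in xy -0.3 deg
[0.59974741 0.17244435 0.27257168]
t41.88 tcp [ 0.5913 -0.2912  0.1345] open 0.0374 F [-0.7  0.3 -2.5] | lin [18.15 44.68 -3.89] ang [ 0.853 -9.486 -9.738] rows 11.6
```

```bash
cat >> h.py <<'E'
PK0=dict(s=.154,th=np.radians(36.),gd=.0115)
E
python3 -m creep '[{"linear":[1.4,1,-2.5],"angular":[0.06,-0.75,-0.8]},{"linear":[3.5,3,-4.5],"angular":[0.13,-1.5,-1.55]},{"linear":[5.5,6,-6],"angular":[0.19,-2.25,-2.3]},{"linear":[7.5,9.5,-6.4],"angular":[0.26,-3,-3.1]},{"linear":[9.5,13.2,-6.4],"angular":[0.32,-3.75,-3.9]},{"linear":[11.3,17,-6.2],"angular":[0.39,-4.5,-4.65]},{"linear":[12.8,20.8,-6],"angular":[0.46,-5.25,-5.4]},{"linear":[14,24.6,-5.6],"angular":[0.52,-5.9,-6.1]}]';  python3 -c "
from h import *
P=place(-.0375,28,.14,-.06,**PK0); go(*P)"
```

```text
time_s: 42.55
tcp_pos: [0.5829, -0.0301, 0.2622]
eef_rot: [-0.512, 3.061, 0.215]
contact_force: [0.5, 1.1, -1.3]
opening: 0.0378
t42.55 tcp [ 0.5829 -0.0301  0.2622] open 0.0378 F [ 0.5  1.1 -1.3] | lin [-8.21 18.58  1.75] ang [ 0.354 -3.559 -3.607] rows 4.9
```

```bash
python3 -m creep '[{"linear":[-1.4,3.3,0],"angular":[0.07,-0.7,-0.72]},{"linear":[-2.9,6.6,0],"angular":[0.14,-1.4,-1.45]},{"linear":[-4.4,10,0.5],"angular":[0.21,-2.1,-2.2]},{"linear":[-6,13.4,1],"angular":[0.28,-2.8,-2.9]},{"linear":[-7.5,16.8,1.4],"angular":[0.35,-3.5,-3.58]},{"linear":[-8,18.4,1.7],"angular":[0.35,-3.5,-3.58]},{"linear":[-8,18.4,1.7],"angular":[0.35,-3.5,-3.58]},{"linear":[-8,18.4,1.7],"angular":[0.35,-3.5,-3.58]}]';  python3 -c "
from h import *
P=place(-.0375,28,.14,-.06,**PK0); go(*P);go(*place(-.0375,28,.04,.005,**PK0))"
```

```text
time_s: 43.22
tcp_pos: [0.5992, 0.1686, 0.2714]
eef_rot: [-0.913, 2.562, 0.212]
contact_force: [0.9, -1.1, -1.4]
opening: 0.0375
t43.22 tcp [0.5992 0.1686 0.2714] open 0.0375 F [ 0.9 -1.1 -1.4] | lin [-0.39  0.26 -0.04] ang [ 0.03  -0.119 -0.051] rows 0.1
t43.22 tcp [0.5992 0.1686 0.2714] open 0.0375 F [ 0.9 -1.1 -1.4] | lin [-2.    0.23 11.78] ang [ 0.03  -0.119 -0.051] rows 2.9
```

```bash
python3 -m creep '[{"linear":[-0.5,0.1,3],"angular":[0.02,-0.1,-0.05]},{"linear":[-1,0.2,6],"angular":[0.02,-0.1,-0.05]},{"linear":[-1.6,0.2,9],"angular":[0.02,-0.1,-0.05]},{"linear":[-1.9,0.2,11.5],"angular":[0.02,-0.1,-0.05]},{"linear":[-1.9,0.2,11.8],"angular":[0.02,-0.1,-0.05]},{"linear":[-1.9,0.2,11.8],"angular":[0.02,-0.1,-0.05]},{"linear":[-1.9,0.2,11.8],"angular":[0.02,-0.1,-0.05]}]';  python3 - <<'E'
from h import *
go(*place(-.0375,28,.04,.005,**PK0)); go(*place(-.0375,28,.005,.005,**PK0))
leanfit(-.0375)
c=read_camera('side'); cv2.imwrite('pics/s22.png',cv2.resize(c['pixels'][80:240,160:380],None,fx=3.5,fy=3.5))
E
```

```text
time_s: 43.8
tcp_pos: [0.6526, 0.2106, 0.1752]
eef_rot: [-0.909, 2.548, 0.208]
contact_force: [-0.1, 1.0, -1.7]
opening: 0.0376
t43.80 tcp [0.6526 0.2106 0.1752] open 0.0376 F [-0.1  1.  -1.7] | lin [0.04 0.42 0.18] ang [-0.029  0.005 -0.029] rows 0.1
t43.80 tcp [0.6526 0.2106 0.1752] open 0.0376 F [-0.1  1.  -1.7] | lin [1.58 0.42 3.32] ang [-0.029  0.005 -0.029] rows 0.9
side lean 26.9 twist 0.6 x(front face at z=.0114) -0.0717 zmax 0.1897 y@z [-0.0415 -0.0422 -0.0415 -0.0417] 645
top few 2
```

View pics/s22.png

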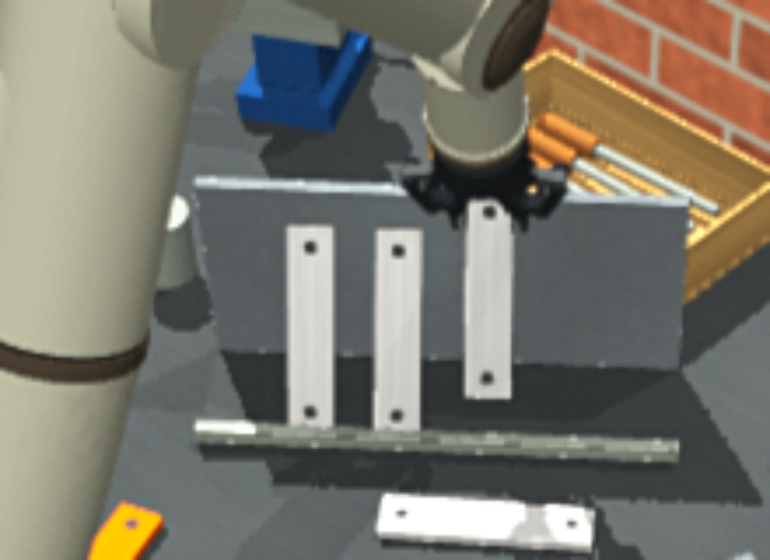

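```bash
python3 -m creep '[{"linear":[0.5,0.1,1],"angular":[0,0,0]},{"linear":[1.1,0.3,2],"angular":[0,0,0]},{"linear":[1.65,0.3,3.2],"angular":[0,0,0]},{"linear":[1.65,0.3,3.2],"angular":[0,0,0]},{"linear":[1.65,0.3,3.2],"angular":[0,0,0]}]'|grep -E "pos|force"; for i in 1 2 3 4; do python3 -m creep '[{"linear":[0.07,0,0.14],"angular":[0,0,0]},{"linear":[0.1,0,0.2],"angular":[0,0,0]},{"linear":[0.1,0,0.2],"angular":[0,0,0]}]'|grep -E "pos|force"; done;python3 -c "
from h import *
go(*place(-.0375,28,.0,.005,**PK0))"
```

```text
tcp_pos: [0.6498, 0.2136, 0.1395]
contact_force: [-0.0, -0.6, -1.8]
tcp_pos: [0.6509, 0.2141, 0.1386]
contact_force: [0.6, 0.4, -1.4]
tcp_pos: [0.6504, 0.214, 0.1356]
contact_force: [-0.1, -0.5, -1.7]
tcp_pos: [0.6502, 0.214, 0.1331]
contact_force: [-0.7, -0.3, -2.4]
tcp_pos: [0.651, 0.2144, 0.1318]
contact_force: [-0.0, 0.7, 0.4]
t45.37 tcp [0.651  0.2144 0.1318] open 0.0375 F [-0.   0.7  0.4] | lin [ 0.    0.02 -0.18] ang [-0.032  0.04  -0.011] rows 0.0
```

```bash
python3 -m creep '[{"linear":[0.04,0,0.08],"angular":[0,0,0]},{"linear":[0.04,0,0.08],"angular":[0,0,0]}]'|grep -E "pos|force"; for i in 1 2 3; do python3 -m creep '[{"linear":[0.1,0,-0.05],"angular":[0,0,0]},{"linear":[0.2,0,-0.09],"angular":[0,0,0]},{"linear":[0.3,0,-0.14],"angular":[0,0,0]},{"linear":[0.3,0,-0.14],"angular":[0,0,0]}]'|grep -E "pos|force"; done;python3 -c "
from h import *
go(*place(-.0375,28,-.0,-.0,**PK0));go(*place(-.0375,32,-.0,-.0,**PK0));s=ctrl.observe();print('rx force',s['contact_force']@rx,s['contact_force']@ry)"
```

```text
tcp_pos: [0.6514, 0.2147, 0.1315]
contact_force: [0.8, 1.2, 4.9]
tcp_pos: [0.6497, 0.2131, 0.1323]
contact_force: [1.4, 2.6, 6.1]
tcp_pos: [0.6475, 0.2106, 0.1323]
contact_force: [2.2, 2.6, 5.6]
tcp_pos: [0.6456, 0.209, 0.1328]
contact_force: [3.4, 2.8, 6.0]
t46.53 tcp [0.6456 0.209  0.1328] open 0.0377 F [3.4 2.8 6. ] | lin [-0.2   0.1   0.02] ang [-0.052  0.086 -0.004] rows 0.1
t46.53 tcp [0.6456 0.209  0.1328] open 0.0377 F [3.4 2.8 6. ] | lin [-0.71  0.1   0.87] ang [-0.051  0.753 -0.006] rows 0.6
rx force 4.37908686946352 -0.01192906035359193
```

```bash
python3 -m creep '[{"linear":[0.1,0,-0.05],"angular":[0,0,0]},{"linear":[0.2,0,-0.09],"angular":[0,0,0]},{"linear":[0.2,0,-0.09],"angular":[0,0,0]}]'|grep -E "pos|force";python3 -m creep '[{"linear":[-0.2,0,0.25],"angular":[0,0.2,0]},{"linear":[-0.4,0,0.5],"angular":[0,0.4,0]},{"linear":[-0.6,0,0.75],"angular":[0,0.6,0]},{"linear":[-0.8,0.05,1.0],"angular":[0,0.8,0]},{"linear":[-0.85,0.05,1.0],"angular":[0,0.8,0]}]'|grep -E "pos|force"; python3 - <<'E'
from h import *
go(*place(-.0375,32,-.0,-.0,**PK0));s=ctrl.observe();print('rx force',s['contact_force']@rx,s['contact_force']@ry)
leanfit(-.0375)
E
```

```text
tcp_pos: [0.6447, 0.2082, 0.1334]
contact_force: [5.1, 4.4, 5.5]
tcp_pos: [0.6528, 0.2158, 0.1265]
contact_force: [4.8, 1.9, 3.9]
t47.20 tcp [0.6528 0.2158 0.1265] open 0.038 F [4.8 1.9 3.9] | lin [-0.09  0.03 -0.14] ang [-0.047 -0.068  0.002] rows 0.1
rx force 4.878001370058295 -1.5879793453626239
side lean 32.2 twist 1.4 x(front face at z=.0114) -0.0577 zmax 0.1615 y@z [-0.0385 -0.0375 -0.0377 -0.0369] 672
top few 9
```

Release and retreat.

```bash
python3 -m creep '[{"linear":[0,0,0],"angular":[0,0,0]},{"linear":[0,0,0],"angular":[0,0,0]},{"linear":[0,0,0],"angular":[0,0,0]},{"linear":[0,0,0],"angular":[0,0,0]}]' 0.25 ; python3 -m creep '[{"linear":[0,0,-1],"angular":[0,0,0]},{"linear":[0,0,-2],"angular":[0,0,0]},{"linear":[0,0,-4],"angular":[0,0,0]},{"linear":[0,0,-7],"angular":[0,0,0]},{"linear":[0,0,-10],"angular":[0,0,0]},{"linear":[0,0,-13],"angular":[0,0,0]},{"linear":[0,0,-16],"angular":[0,0,0]}]'; python3 - <<'E'
from h import *
leanfit(-.0375);leanfit(.0375);leanfit(.1125)
c=read_camera('side'); cv2.imwrite('pics/s23.png',cv2.resize(c['pixels'][80:240,160:380],None,fx=3.5,fy=3.5))
for n in('side','top'):
    c=read_camera(n); W=cloud(c); m=sel(W,(.517,.088),.13,.007,.03); print('bar3',rect(W[m]))
    m&=(c['pixels'].min(-1)>150); print('bar3w',rect(W[m]))
E
```

```text
time_s: 47.63
tcp_pos: [0.6485, 0.2133, 0.1234]
eef_rot: [-0.938, 2.625, 0.174]
contact_force: [-0.1, 0.4, 0.3]
opening: 0.0532
time_s: 48.22
tcp_pos: [0.6039, 0.1769, 0.2761]
eef_rot: [-0.938, 2.621, 0.174]
contact_force: [0.4, -0.4, 1.3]
opening: 0.0532
side lean 32.3 twist -0.1 x(front face at z=.0114) -0.0576 zmax 0.1658 y@z [-0.0383 -0.0374 -0.0372 -0.037 ] 706
top lean 30.3 twist -0.8 x(front face at z=.0114) -0.0500 zmax 0.1679 y@z [    nan     nan     nan -0.0387] 123
side lean 32.1 twist 1.0 x(front face at z=.0114) -0.0575 zmax 0.1656 y@z [0.0379 0.0382 0.0374 0.0378] 697
top lean 32.0 twist 0.3 x(front face at z=.0114) -0.0550 zmax 0.1671 y@z [0.0394 0.0446 0.0377 0.0363] 334
side lean 31.7 twist 1.8 x(front face at z=.0114) -0.0566 zmax 0.1653 y@z [0.1139 0.113  0.1129 0.1128] 697
top lean 32.0 twist -0.2 x(front face at z=.0114) -0.0553 zmax 0.1695 y@z [0.1114 0.1112 0.111  0.1111] 521
bar3 [515.3  85.7 183.1  53.1 -52. ]
bar3w [515.9  88.6 178.4  52.8 -53.9]
bar3 [557.8  27.5  57.2  38.9   0.7]
bar3w [558.9  35.9  51.   38.9 -48.5]
```

View pics/s23.png

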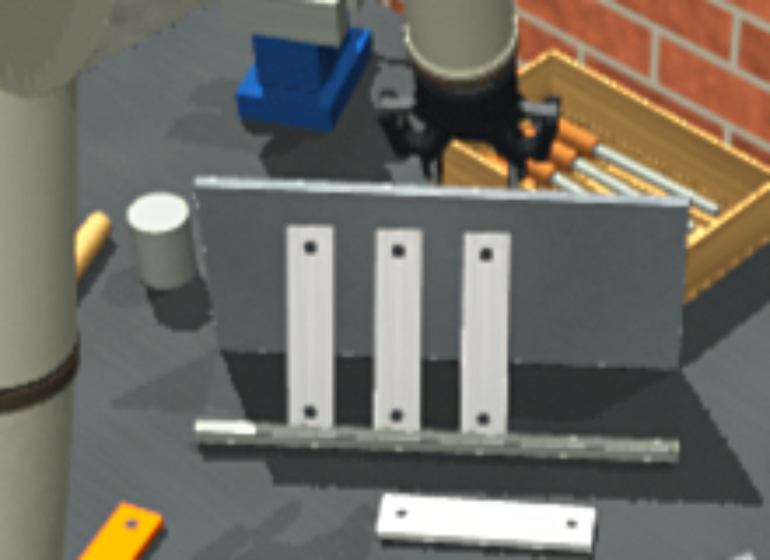

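```bash
cat >> h.py <<'E'
B3=np.array([.517,.0883,.006]); 
def grasp3(opt='A',s=.145,th=33,gd=.002,back=0,up=0,yaw=-52,B=B3):
    a=yaw if opt=='A' else yaw+180
    u=np.array([np.cos(np.radians(a)),np.sin(np.radians(a)),0]); t=np.radians(th)
    z=-ez*np.cos(t)-u*np.sin(t)
    return B+u*(s-.09)+ez*up+z*(gd-back), toolR(a+90,z)
E
python3 - <<'E'
from h import *
p,e=fit(); q=ctrl.observe()['joint_positions']; print(q.round(2))
for o in'AB':
    r=ik(p,*grasp3(o,back=.1),[q]); print(o,None if r is None else (r[0].round(2).tolist(),round(r[1],2)))
    r=ik(p,*grasp3(o),[q]); print(o,grasp3(o)[0],None if r is None else (r[0].round(2).tolist(),round(r[1],2)))
    go(*grasp3(o,back=.12,up=.03))
r=ik(p,*place(-.1125,32,s=.145,th=np.radians(33),gd=.002),[q]); print(None if r is None else (r[0].round(2).tolist(),round(r[1],2)))
r=ik(p,*place(-.1125,28,s=.145,th=np.radians(33),gd=.002),[q]); print(None if r is None else (r[0].round(2).tolist(),round(r[1],2)))
E
```

```text
[-0.04  0.21 -0.23  1.88 -0.16  0.72  2.1 ]
A ([0.13, 0.8, 0.07, 1.49, -0.43, 1.34, 1.04], np.float64(0.68))
A [0.55019075 0.04581777 0.00432266] ([0.08, 0.86, 0.05, 1.61, -0.47, 1.16, 1.08], np.float64(0.81))
t48.67 tcp [0.604  0.1777 0.2722] open 0.0534 F [-0.6  0.3 -0.7] | lin [ 16.79 -13.3    8.21] ang [-1.615  6.99  15.618] rows 14.4
B ([-0.63, 0.47, -0.21, 2.15, 0.93, 0.86, 2.25], np.float64(0.27))
B [0.48380925 0.13078223 0.00432266] ([-0.66, 0.64, -0.03, 2.16, 1.1, 0.66, 2.13], np.float64(0.26))
t48.67 tcp [0.604  0.1777 0.2722] open 0.0534 F [-0.6  0.3 -0.7] | lin [16.25 10.54  8.4 ] ang [  1.558   7.107 -15.153] rows 14.1
([0.09, 0.53, -0.3, 1.83, -0.2, 0.43, 2.28], np.float64(0.24))
([0.2, 0.52, -0.41, 1.9, -0.24, 0.35, 2.36], np.float64(0.16))
```

```bash
python3 -m creep '[{"linear":[1,-0.8,-0.5],"angular":[-0.11,0.48,1.07]},{"linear":[2,-1.6,-1],"angular":[-0.22,0.96,2.14]},{"linear":[3,-2.4,-1],"angular":[-0.33,1.45,3.2]},{"linear":[4,-3.2,-1],"angular":[-0.44,1.93,4.3]},{"linear":[5,-4,-0.5],"angular":[-0.55,2.4,5.35]},{"linear":[6,-4.8,0],"angular":[-0.66,2.9,6.4]},{"linear":[7,-5.6,0.5],"angular":[-0.77,3.37,7.5]},{"linear":[8,-6.4,1],"angular":[-0.88,3.85,8.55]}]' 0.15 60;  python3 -c "
from h import *
go(*grasp3('A',back=.12,up=.03))"
```

```text
time_s: 49.33
tcp_pos: [0.5904, 0.0835, 0.2341]
eef_rot: [-0.266, -2.976, -0.32]
contact_force: [0.3, 0.8, -0.9]
opening: 0.0493
t49.33 tcp [0.5904 0.0835 0.2341] open 0.0493 F [ 0.3  0.8 -0.9] | lin [ -2.96 -10.53   7.62] ang [-0.739  3.135  7.021] rows 6.5
```

```bash
python3 -m creep '[{"linear":[-0.5,-1.5,1],"angular":[-0.11,0.46,1.05]},{"linear":[-1,-3,2],"angular":[-0.22,0.95,2.1]},{"linear":[-1.5,-4.5,3],"angular":[-0.33,1.4,3.15]},{"linear":[-2,-6,4],"angular":[-0.44,1.9,4.2]},{"linear":[-2.4,-7.5,5],"angular":[-0.55,2.35,5.25]},{"linear":[-2.7,-9,6],"angular":[-0.66,2.8,6.3]},{"linear":[-2.9,-10.5,7],"angular":[-0.74,3.13,7.02]},{"linear":[-2.9,-10.5,7.6],"angular":[-0.74,3.13,7.02]}]';python3 -m creep '[{"linear":[0,0,0],"angular":[0,0,0]},{"linear":[0,0,0],"angular":[0,0,0]},{"linear":[0,0,0],"angular":[0,0,0]}]' | head -2;  python3 - <<'E'
from h import *
go(*grasp3('A',back=.03)); go(*grasp3('A'))
c=read_camera('side'); cv2.imwrite('pics/s24.png',cv2.resize(c['pixels'][140:300,240:440],None,fx=3.5,fy=3.5))
c=read_camera('top'); cv2.imwrite('pics/t24.png',cv2.resize(c['pixels'][180:310,230:390],None,fx=4,fy=4))
E
```

```text
time_s: 50.0
tcp_pos: [0.5889, -0.0116, 0.1315]
eef_rot: [-1.15, -2.336, -0.332]
contact_force: [-0.2, -1.8, 0.3]
opening: 0.0489
time_s: 50.25
tcp_pos: [0.5914, -0.0037, 0.1374]
t50.25 tcp [ 0.5914 -0.0037  0.1374] open 0.0489 F [ 0.4 -0.2 -0.2] | lin [-1.8  -0.23 11.67] ang [0.012 0.034 0.086] rows 2.8
t50.25 tcp [ 0.5914 -0.0037  0.1374] open 0.0489 F [ 0.4 -0.2 -0.2] | lin [-1.79 -0.23 14.67] ang [0.012 0.034 0.086] rows 3.5
```

View pics/s24.png

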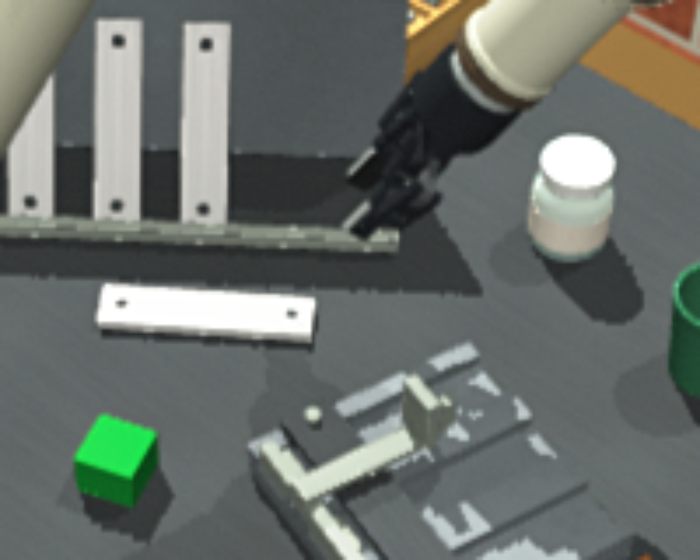

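View pics/t24.png

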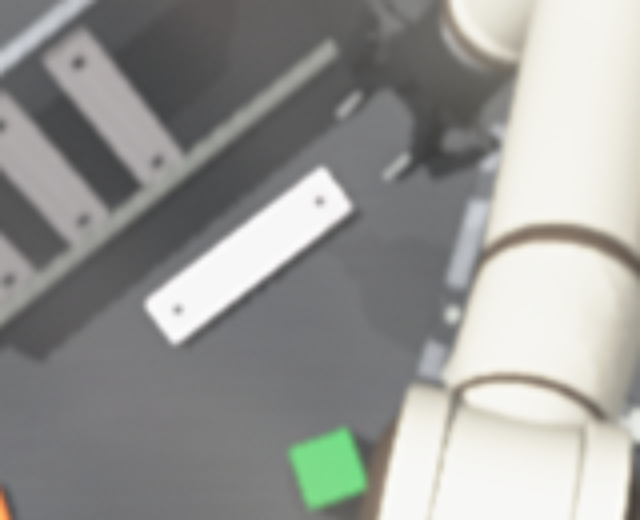

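```bash
python3 - <<'E'
from h import *
for n in('side','top'):
    c=read_camera(n); W=cloud(c); px=c['pixels']; m=(px.min(-1)>200)&(np.hypot(W[...,0]-.517,W[...,1]-.088)<.13)&(W[...,2]>.007)&(W[...,2]<.02)
    k,l,st,_=cv2.connectedComponentsWithStats(m.astype(np.uint8)); m=l==1+np.argmax(st[1:,4]); print(n,rect(W[m]),W[m].mean(0).round(4))
E
python3 -m creep '[{"linear":[-0.5,0,3],"angular":[0,0.03,0.08]},{"linear":[-1,-0.1,6],"angular":[0,0.03,0.08]},{"linear":[-1.6,-0.2,9],"angular":[0,0.03,0.08]},{"linear":[-1.8,-0.2,11],"angular":[0,0.03,0.08]},{"linear":[-1.8,-0.2,11.6],"angular":[0,0.03,0.08]},{"linear":[-1.8,-0.2,11.6],"angular":[0,0.03,0.08]},{"linear":[-1.8,-0.2,11.6],"angular":[0,0.03,0.08]}]';  python3 - <<'E'
from h import *
go(*grasp3('A'))
c=read_camera('side'); cv2.imwrite('pics/s25.png',cv2.resize(c['pixels'][160:300,250:410],None,fx=4,fy=4))
E
```

```text
side [514.1  88.2 179.2  48.9 -52.4] [0.5154 0.0878 0.0118]
top [518.7  89.4 178.5  41.  -52.2] [0.5182 0.0895 0.0122]
time_s: 51.03
tcp_pos: [0.5612, 0.0307, 0.0305]
eef_rot: [-1.146, -2.34, -0.339]
contact_force: [0.4, 0.0, 0.2]
opening: 0.0489
t51.03 tcp [0.5612 0.0307 0.0305] open 0.0489 F [0.4 0.  0.2] | lin [0.15 0.05 3.21] ang [ 0.019  0.016 -0.021] rows 0.8
```

View pics/s25.png

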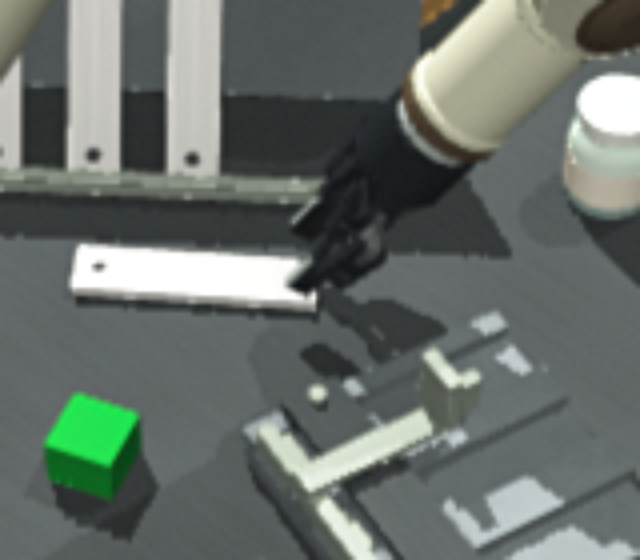

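```bash
python3 -m creep '[{"linear":[0,0,1],"angular":[0,0,0]},{"linear":[0.05,0,2],"angular":[0,0,0]},{"linear":[0.1,0,2.5],"angular":[0,0,0]},{"linear":[0.1,0,2.5],"angular":[0,0,0]},{"linear":[0.1,0,2.5],"angular":[0,0,0]}]'|grep -E "pos|force"; for i in 1 2 3; do python3 -m creep '[{"linear":[0,0,0.15],"angular":[0,0,0]},{"linear":[0,0,0.2],"angular":[0,0,0]},{"linear":[0,0,0.2],"angular":[0,0,0]}]'|grep -E "pos|force"; done; python3 - <<'E'
from h import *
go(*grasp3('A'))
E
```

```text
tcp_pos: [0.5508, 0.0426, 0.0087]
contact_force: [0.2, -0.3, -0.1]
tcp_pos: [0.5508, 0.0429, 0.0074]
contact_force: [-0.5, -0.4, 0.4]
tcp_pos: [0.5499, 0.044, 0.0056]
contact_force: [-0.4, 0.9, -0.2]
tcp_pos: [0.5492, 0.0449, 0.0038]
contact_force: [0.6, 0.0, 0.9]
t52.25 tcp [0.5492 0.0449 0.0038] open 0.0489 F [0.6 0.  0.9] | lin [ 0.04  0.14 -0.04] ang [ 0.01   0.002 -0.031] rows 0.0
```

```bash
python3 -m creep '[{"linear":[0,0.1,0],"angular":[0,0,0]},{"linear":[0,0.1,0],"angular":[0,0,0]},{"linear":[0,0.1,0],"angular":[0,0,0]},{"linear":[0,0.1,0],"angular":[0,0,0]},{"linear":[0,0.1,0],"angular":[0,0,0]},{"linear":[0,0.1,0],"angular":[0,0,0]}]' -0.5 118; python3 - <<'E'
from h import *
go(*grasp3('A')); go(*grasp3('A',up=.12))
E
```

```text
time_s: 52.75
tcp_pos: [0.5506, 0.0448, 0.0046]
eef_rot: [-1.146, -2.339, -0.338]
contact_force: [-0.2, -2.9, 5.5]
opening: 0.0364
t52.75 tcp [0.5506 0.0448 0.0046] open 0.0364 F [-0.2 -2.9  5.5] | lin [0.07 0.03 0.08] ang [ 0.015  0.012 -0.031] rows 0.0
t52.75 tcp [0.5506 0.0448 0.0046] open 0.0364 F [-0.2 -2.9  5.5] | lin [  6.59   0.03 -10.  ] ang [ 0.015  0.012 -0.031] rows 2.9
```

```bash
python3 -m creep '[{"linear":[0.5,0,-0.7],"angular":[0,0,0]},{"linear":[1.2,0,-1.8],"angular":[0,0,0]},{"linear":[2.4,0,-3.6],"angular":[0,0,0]},{"linear":[4.2,0,-6.3],"angular":[0,0,0]},{"linear":[6,0,-9.2],"angular":[0,0,0]},{"linear":[6.6,0,-10],"angular":[0,0,0]},{"linear":[6.6,0,-10],"angular":[0,0,0]},{"linear":[6.6,0,-10],"angular":[0,0,0]}]';  python3 - <<'E'
from h import *
inhand()
c=read_camera('side'); cv2.imwrite('pics/s26.png',cv2.resize(c['pixels'][120:300,230:430],None,fx=3,fy=3))
E
```

```text
time_s: 53.42
tcp_pos: [0.5499, 0.0462, 0.1242]
eef_rot: [-1.146, -2.34, -0.339]
contact_force: [-0.7, -0.2, -3.1]
opening: 0.0363
side face z=-0.0078 + 0.665 x + 0.061 y (pitch 33.6 roll 3.5 deg) x [0.0024 0.1237] y [-0.0224  0.0189] 507 res 0.0034
   axis yaw in xy 179.6 deg
top face z=-0.0066 + 0.657 x + 0.004 y (pitch 33.3 roll 0.2 deg) x [-0.0154  0.1253] y [-0.0188  0.0203] 693 res 0.0041
   axis yaw in xy 1.6 deg
```

View pics/s26.png

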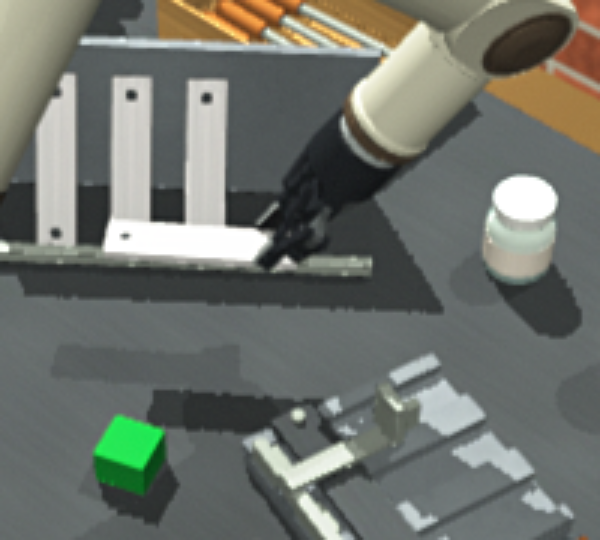

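```bash
cat >> h.py <<'E'
PK3=dict(s=.145,th=np.radians(33.4),gd=.0)
E
python3 - <<'E'
from h import *
P=place(-.1125,28,.14,-.06,**PK3); print(P[0]); go(*P)
E
```

```text
[0.64066526 0.1089769  0.27584423]
t53.57 tcp [0.5482 0.0463 0.1221] open 0.0365 F [ 0.7 -0.2 -3.3] | lin [  7.81  11.09 -13.31] ang [  0.597  -7.937 -15.887] rows 14.9
```

```bash
python3 -m creep '[{"linear":[1.2,0,-2],"angular":[0.04,-0.53,-1.05]},{"linear":[2.5,0.5,-4],"angular":[0.08,-1.06,-2.1]},{"linear":[4,1,-6.5],"angular":[0.12,-1.6,-3.2]},{"linear":[5.3,1.5,-9],"angular":[0.16,-2.1,-4.2]},{"linear":[6.5,2,-11],"angular":[0.2,-2.65,-5.3]},{"linear":[7,3,-12.5],"angular":[0.24,-3.2,-6.4]},{"linear":[7.3,4,-13.3],"angular":[0.28,-3.7,-7.4]},{"linear":[7.5,5,-13.3],"angular":[0.32,-4.2,-8.4]}]'; python3 - <<'E'
from h import *
P=place(-.1125,28,.14,-.06,**PK3); go(*P)
E
```

```text
time_s: 54.23
tcp_pos: [0.5962, 0.0695, 0.2772]
eef_rot: [0.087, 3.11, 0.358]
contact_force: [0.2, 0.4, -2.4]
opening: 0.0362
t54.23 tcp [0.5962 0.0695 0.2772] open 0.0362 F [ 0.2  0.4 -2.4] | lin [-4.22  4.05  1.1 ] ang [ 0.258 -3.675 -7.425] rows 6.9
```

```bash
python3 -m creep '[{"linear":[-0.5,0.5,0],"angular":[0.04,-0.53,-1.05]},{"linear":[-1,1,0],"angular":[0.07,-1.06,-2.1]},{"linear":[-1.6,1.5,0.2],"angular":[0.11,-1.6,-3.2]},{"linear":[-2.2,2.1,0.4],"angular":[0.15,-2.1,-4.2]},{"linear":[-2.8,2.7,0.6],"angular":[0.18,-2.65,-5.3]},{"linear":[-3.4,3.3,0.8],"angular":[0.22,-3.2,-6.4]},{"linear":[-4,3.9,1.1],"angular":[0.25,-3.65,-7.4]},{"linear":[-4.2,4,1.1],"angular":[0.25,-3.65,-7.4]}]'; python3 -m creep '[{"linear":[0,0,0],"angular":[0,0,0]},{"linear":[0,0,0],"angular":[0,0,0]},{"linear":[0,0,0],"angular":[0,0,0]}]' | head -2; python3 - <<'E'
from h import *
P=place(-.1125,28,.14,-.06,**PK3); go(*P); go(*place(-.1125,28,.04,.005,**PK3)); print(ctrl.observe()['joint_positions'].round(2))
E
```

```text
time_s: 54.9
tcp_pos: [0.6365, 0.1083, 0.2705]
eef_rot: [-0.899, 2.518, 0.236]
contact_force: [-1.8, -0.0, -3.0]
opening: 0.0367
time_s: 55.15
tcp_pos: [0.6396, 0.1081, 0.2742]
t55.15 tcp [0.6396 0.1081 0.2742] open 0.0363 F [-0.2 -0.3 -2.8] | lin [-0.2   0.   -0.08] ang [ 0.028 -0.067 -0.111] rows 0.1
t55.15 tcp [0.6396 0.1081 0.2742] open 0.0363 F [-0.2 -0.3 -2.8] | lin [-1.21 -0.02 11.8 ] ang [ 0.028 -0.067 -0.111] rows 2.8
[ 0.15  0.23 -0.23  1.9  -0.39  0.65  2.45]
```

```bash
python3 -m creep '[{"linear":[-0.3,0,3],"angular":[0.02,-0.05,-0.1]},{"linear":[-0.6,0,6],"angular":[0.02,-0.05,-0.1]},{"linear":[-0.9,0,9],"angular":[0.02,-0.05,-0.1]},{"linear":[-1.2,0,11.5],"angular":[0.02,-0.05,-0.1]},{"linear":[-1.2,0,11.8],"angular":[0.02,-0.05,-0.1]},{"linear":[-1.2,0,11.8],"angular":[0.02,-0.05,-0.1]},{"linear":[-1.2,0,11.8],"angular":[0.02,-0.05,-0.1]}]';  python3 - <<'E'
from h import *
go(*place(-.1125,28,.04,.005,**PK3)); go(*place(-.1125,28,.005,.005,**PK3)); print(ctrl.observe()['joint_positions'].round(2))
leanfit(-.1125)
c=read_camera('side'); cv2.imwrite('pics/s27.png',cv2.resize(c['pixels'][80:240,160:380],None,fx=3.5,fy=3.5))
E
```

```text
time_s: 55.73
tcp_pos: [0.6908, 0.1505, 0.1767]
eef_rot: [-0.901, 2.506, 0.229]
contact_force: [0.4, 0.1, -1.1]
opening: 0.0366
t55.73 tcp [0.6908 0.1505 0.1767] open 0.0366 F [ 0.4  0.1 -1.1] | lin [ 0.05 -0.01  0.07] ang [ 0.002 -0.006  0.011] rows 0.0
t55.73 tcp [0.6908 0.1505 0.1767] open 0.0366 F [ 0.4  0.1 -1.1] | lin [ 1.72 -0.01  3.14] ang [ 0.002 -0.006  0.011] rows 0.9
[ 0.07  0.44 -0.24  1.87 -0.37  0.44  2.44]
side lean 27.1 twist -1.0 x(front face at z=.0114) -0.0720 zmax 0.1891 y@z [-0.1117 -0.111  -0.1115 -0.1118] 637
top few 19
```

View pics/s27.png

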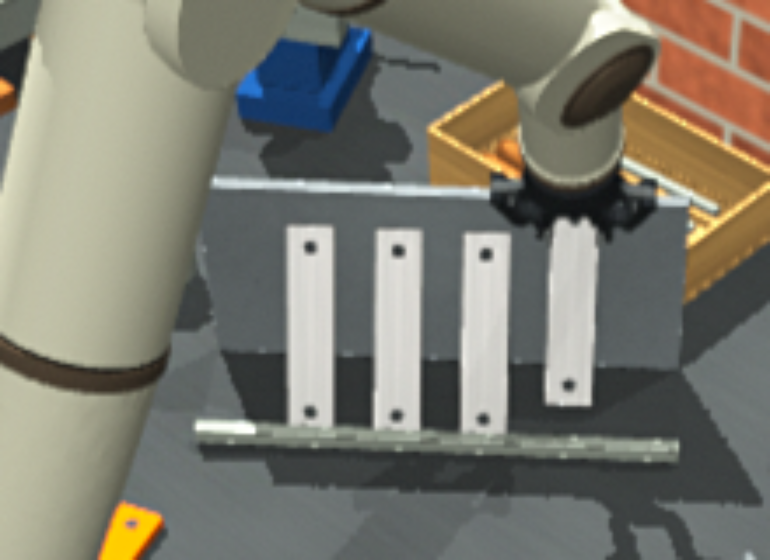

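```bash
python3 -m creep '[{"linear":[0.5,0,1],"angular":[0,0,0]},{"linear":[1.1,0,2],"angular":[0,0,0]},{"linear":[1.7,0,3.1],"angular":[0,0,0]},{"linear":[1.7,0,3.1],"angular":[0,0,0]},{"linear":[1.7,0,3.1],"angular":[0,0,0]}]'|grep -E "pos|force"; for i in 1 2 3 4; do python3 -m creep '[{"linear":[0.07,0,0.14],"angular":[0,0,0]},{"linear":[0.1,0,0.18],"angular":[0,0,0]},{"linear":[0.1,0,0.18],"angular":[0,0,0]}]'|grep -E "pos|force"; done;python3 -c "
from h import *
go(*place(-.1125,28,.0,.005,**PK3))"
```

```text
tcp_pos: [0.6891, 0.1502, 0.1386]
contact_force: [0.2, 0.1, -1.3]
tcp_pos: [0.6908, 0.1506, 0.1391]
contact_force: [-0.1, -0.2, -2.8]
tcp_pos: [0.6905, 0.1506, 0.1368]
contact_force: [-1.2, -0.8, -0.9]
tcp_pos: [0.691, 0.1508, 0.1352]
contact_force: [-0.1, 0.8, -0.6]
tcp_pos: [0.692, 0.1515, 0.1344]
contact_force: [1.3, 2.5, 6.3]
t57.30 tcp [0.692  0.1515 0.1344] open 0.0361 F [1.3 2.5 6.3] | lin [ 0.08 -0.02 -0.21] ang [-0.007  0.027  0.026] rows 0.1
```

```bash
for i in 1 2 3; do python3 -m creep '[{"linear":[0.1,0,-0.05],"angular":[0,0,0]},{"linear":[0.2,0,-0.1],"angular":[0,0,0]},{"linear":[0.35,0,-0.18],"angular":[0,0,0]},{"linear":[0.35,0,-0.18],"angular":[0,0,0]}]'|grep -E "pos|force"; done;python3 -c "
from h import *
go(*place(-.1125,28,-.0,-.0,**PK3));go(*place(-.1125,32,-.0,-.0,**PK3));s=ctrl.observe();print('rx force',s['contact_force']@rx,s['contact_force']@ry)"
```

```text
tcp_pos: [0.69, 0.1498, 0.1356]
contact_force: [3.1, 3.7, 7.9]
tcp_pos: [0.6872, 0.1472, 0.1356]
contact_force: [2.8, 3.9, 8.3]
tcp_pos: [0.6853, 0.1456, 0.1367]
contact_force: [4.1, 6.5, 8.7]
t58.30 tcp [0.6853 0.1456 0.1367] open 0.0363 F [4.1 6.5 8.7] | lin [-0.16  0.02  0.19] ang [-0.026  0.077  0.036] rows 0.1
t58.30 tcp [0.6853 0.1456 0.1367] open 0.0363 F [4.1 6.5 8.7] | lin [-0.68  0.02  1.01] ang [-0.027  0.743  0.035] rows 0.6
rx force 7.350517960796657 2.4205521944548622
```

```bash
python3 -m creep '[{"linear":[-0.2,0,0.25],"angular":[0,0.2,0]},{"linear":[-0.4,0,0.5],"angular":[0,0.4,0]},{"linear":[-0.6,0,0.75],"angular":[0,0.6,0]},{"linear":[-0.8,0,1.0],"angular":[0,0.8,0]},{"linear":[-0.8,0,1.0],"angular":[0,0.8,0]}]'|grep -E "pos|force"; python3 - <<'E'
from h import *
go(*place(-.1125,32,-.0,-.0,**PK3));s=ctrl.observe();print('rx force',s['contact_force']@rx,s['contact_force']@ry)
leanfit(-.1125)
E
```

```text
tcp_pos: [0.6941, 0.1533, 0.1306]
contact_force: [3.2, 4.9, 7.1]
t58.72 tcp [0.6941 0.1533 0.1306] open 0.0365 F [3.2 4.9 7.1] | lin [ 0.05 -0.02 -0.09] ang [-0.021 -0.081  0.046] rows 0.1
rx force 5.611788769358706 1.7693171568795683
side lean 32.2 twist 1.0 x(front face at z=.0114) -0.0574 zmax 0.1562 y@z [-0.111  -0.1114 -0.1116 -0.1115] 632
top lean 11.1 twist -3.7 x(front face at z=.0114) 0.0093 zmax 0.1685 y@z [    nan     nan     nan -0.1029] 71
```

```bash
python3 -m creep '[{"linear":[0,0,0],"angular":[0,0,0]},{"linear":[0,0,0],"angular":[0,0,0]},{"linear":[0,0,0],"angular":[0,0,0]},{"linear":[0,0,0],"angular":[0,0,0]}]' 0.25 ; python3 -m creep '[{"linear":[0,0,-1],"angular":[0,0,0]},{"linear":[0,0,-2],"angular":[0,0,0]},{"linear":[0,0,-4],"angular":[0,0,0]},{"linear":[0,0,-7],"angular":[0,0,0]},{"linear":[0,0,-10],"angular":[0,0,0]},{"linear":[0,0,-13],"angular":[0,0,0]},{"linear":[0,0,-16],"angular":[0,0,0]}]'; python3 - <<'E'
from h import *
for y in(-.1125,-.0375,.0375,.1125): print(y); leanfit(y)
c=read_camera('side'); cv2.imwrite('pics/s28.png',cv2.resize(c['pixels'][80:240,160:380],None,fx=3.5,fy=3.5)); cv2.imwrite('pics/s29.png',c['pixels'])
c=read_camera('top'); cv2.imwrite('pics/t28.png',c['pixels'])
s=ctrl.observe();print((-R.from_rotvec(s['eef_rot']).as_matrix().T@rx).round(2),(R.from_rotvec(s['eef_rot']).as_matrix().T@ez).round(2))
E
```

```text
time_s: 59.15
tcp_pos: [0.6893, 0.1494, 0.126]
eef_rot: [-0.929, 2.585, 0.195]
contact_force: [-0.4, -0.4, -0.5]
opening: 0.0534
time_s: 59.73
tcp_pos: [0.6399, 0.1086, 0.2761]
eef_rot: [-0.929, 2.582, 0.194]
contact_force: [0.3, -0.2, 0.1]
opening: 0.0533
-0.1125
side lean 32.4 twist 0.5 x(front face at z=.0114) -0.0578 zmax 0.1669 y@z [-0.1111 -0.1113 -0.1115 -0.1116] 710
top lean 34.0 twist -1.4 x(front face at z=.0114) -0.0611 zmax 0.1687 y@z [    nan     nan -0.1123 -0.1125] 256
-0.0375
side lean 32.1 twist 0.5 x(front face at z=.0114) -0.0578 zmax 0.1673 y@z [-0.0383 -0.0374 -0.0371 -0.0371] 714
top lean 32.4 twist -0.3 x(front face at z=.0114) -0.0560 zmax 0.1673 y@z [-0.0362 -0.0391 -0.0386 -0.0388] 481
0.0375
side lean 32.1 twist -0.0 x(front face at z=.0114) -0.0575 zmax 0.1655 y@z [0.0379 0.0382 0.0375 0.0377] 721
top lean 32.2 twist -1.3 x(front face at z=.0114) -0.0557 zmax 0.1666 y@z [0.036  0.0361 0.0362 0.036 ] 499
0.1125
side lean 31.8 twist 0.3 x(front face at z=.0114) -0.0576 zmax 0.1672 y@z [0.1137 0.1131 0.1128 0.1128] 706
top lean 32.0 twist -0.8 x(front face at z=.0114) -0.0554 zmax 0.1702 y@z [0.1117 0.1111 0.1106 0.111 ] 504
[ 0.92  0.   -0.4 ] [-0.4   0.   -0.92]
```

View pics/s28.png

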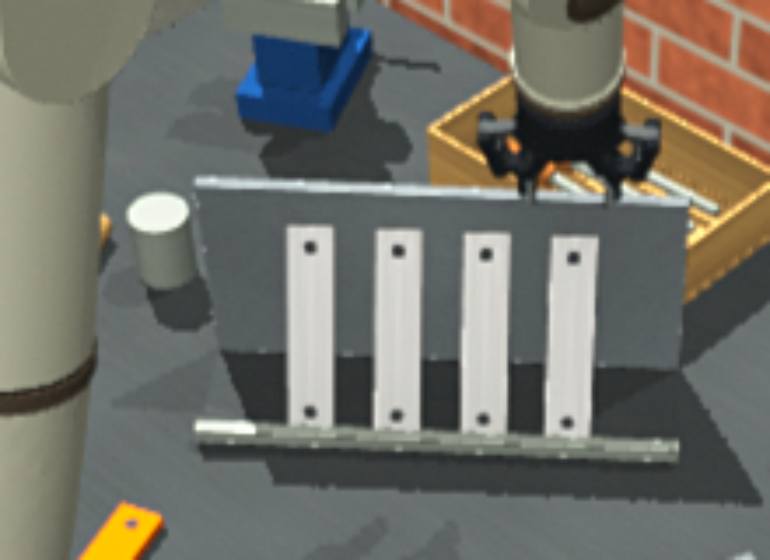

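View pics/t28.png

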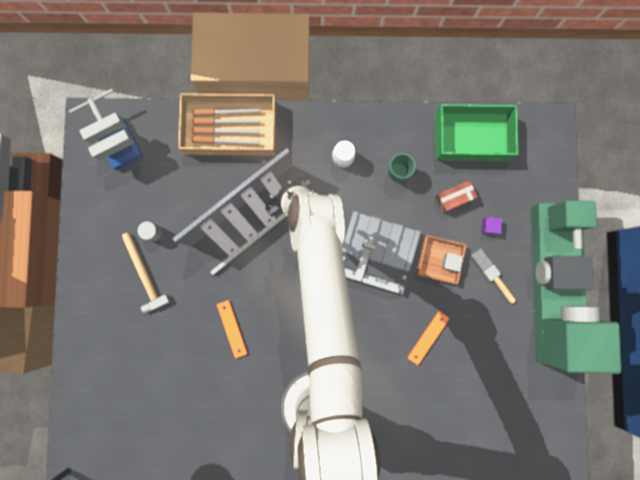

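View pics/s29.png

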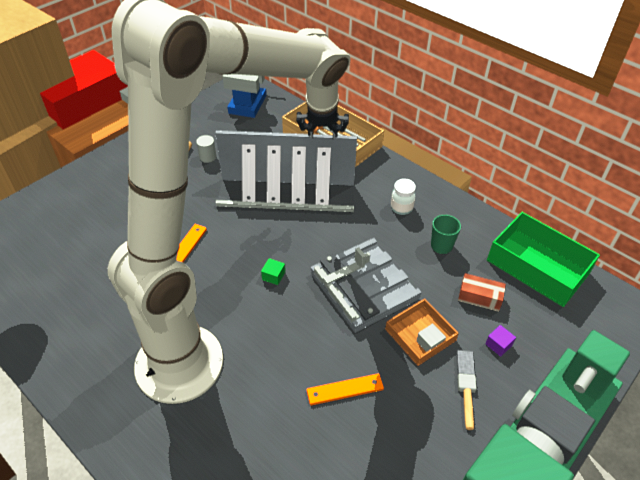

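All four bars are leaning. Now the final checks on the weight, the slide and the bystanders.

```bash
python3 -m creep '[{"linear":[1,0,-2],"angular":[0,0,0]},{"linear":[2,0,-4],"angular":[0,0,0]},{"linear":[3,0,-5],"angular":[0,0,0]},{"linear":[3,0,-5],"angular":[0,0,0]},{"linear":[3,0,-5],"angular":[0,0,0]}]' | head -2; python3 - <<'E'
from h import *
for n in('top','side'):
    c=read_camera(n);W=cloud(c)
    m=sel(W,(.47,-.39),.055,.037,.08); print(n,'weight',rect(W[m]),np.percentile(W[m][:,2],[5,50,95]).round(4))
    m=sel(W,(.505,-.15),.09,.092,.13); print('tab',rect(W[m]))
    a=cv2.imread(f'pics/{n}0.png'); 
    for t in 'hammer jar offcut brush cup brick tray mould'.split():
        d=spotter.place_of(t,c); print(t,[np.round(x['at']).tolist() for x in d[:1]],end=' ')
    print()
for y in(-.1125,-.0375,.0375,.1125): leanfit(y)
E
```

```text
time_s: 60.65
tcp_pos: [0.604, 0.0786, 0.3074]
top weight [ 463.6 -419.7   50.3   48.9  -10.3] [0.0393 0.0448 0.0502]
tab [ 507.8 -149.1   35.4   12.7   73.2]
hammer [[144.0, 271.0]] jar [[343.0, 158.0]] offcut [[150.0, 233.0]] brush [[491.0, 275.0]] cup [[398.0, 171.0]] brick [[448.0, 197.0]] tray [[439.0, 259.0]] mould [[379.0, 248.0]] 
side weight [ 461.1 -420.3   53.9   46.1  -12.5] [0.0393 0.0445 0.0487]
tab [ 504.3 -150.    39.4   15.1   75.3]
hammer [[170.0, 172.0]] jar [[401.0, 203.0]] offcut [[206.0, 161.0]] brush [[465.0, 391.0]] cup [[442.0, 244.0]] brick [[481.0, 298.0]] tray [[422.0, 336.0]] mould [[370.0, 285.0]] 
side lean 31.9 twist -1.0 x(front face at z=.0114) -0.0565 zmax 0.1663 y@z [-0.111  -0.1115 -0.1115 -0.1116] 707
top lean 31.7 twist 0.6 x(front face at z=.0114) -0.0545 zmax 0.1694 y@z [-0.1125 -0.1123 -0.1124 -0.1129] 429
side lean 32.0 twist -0.1 x(front face at z=.0114) -0.0570 zmax 0.1671 y@z [-0.0382 -0.0371 -0.0369 -0.037 ] 704
top lean 32.0 twist -1.2 x(front face at z=.0114) -0.0554 zmax 0.1717 y@z [-0.0398 -0.0391 -0.0395 -0.0389] 486
side lean 32.5 twist 0.9 x(front face at z=.0114) -0.0582 zmax 0.1642 y@z [0.038  0.0383 0.0376 0.038 ] 709
top lean 32.3 twist 1.5 x(front face at z=.0114) -0.0557 zmax 0.1679 y@z [0.0358 0.0355 0.0363 0.0358] 500
side lean 32.3 twist 3.3 x(front face at z=.0114) -0.0581 zmax 0.1643 y@z [0.1127 0.1129 0.113  0.1133] 698
top lean 32.1 twist -1.5 x(front face at z=.0114) -0.0558 zmax 0.1687 y@z [0.1118 0.1118 0.1116 0.1111] 513
```

```bash
python3 -c "
from plant import ctrl
print(ctrl.sign_off())"
```

```text
the job is handed in; nothing more can be done
None
```

The job is done and handed in at about 61 s of the 210 s allowed. The hand-in itself reports no verdict.

**What I did**
- **Weight:** I lifted it off the mould and put it in the wooden tray.
- **Ejector slide:** I pressed it until the force rose at the end stop, then let it spring back.
- **Bars:** I leaned bar2, bar1, bar0 and the loose bar3 against the rack wall. They stand at about y = +112, +37, −38 and −112 mm along the rack.

**Last checks**
- **Bars:** both cameras show all four leaning at 31.7 to 32.5°. Sideways slant is under 1°, feet are at the stop strip within the 2 mm calibration, and tops rest on the wall.
- **Weight:** it lies flat inside the tray with its top at z 0.045. It was knocked about 3 cm towards the −y wall partway through the run, but stayed in the tray.
- **Slide:** the tab is back at its rest position.
- **Bystanders:** the jar, cup, brick, offcut, brush and hammer read where they started, within the noise of the detector. Its first top view placed the offcut wrongly at the rack. The side views agree.

**What went differently**
- **bar1:** it tilted about 8° in the grip when lifted. I measured that and allowed for it when placing it.
- **bar0:** I set it back in its channel once and regripped it at a steeper angle, because the first grip left little joint margin at the rack.
- **Bar twist readings:** these were noisy, between −1.5° and 3.3°, and the two cameras disagreed, so I don't count them as real twist.

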